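# Pack a mould plate and ratchet its clamp down

### The arm

A 6-joint arm with a two-finger parallel gripper is mounted at the origin on the work surface. World frame = base frame: x ahead of the robot, y to its left, z up, the work surface at z = 0. Lengths are in m, angles in rad, forces in N, time in s.
With the tool pointing down it reaches from about 0.425 to 0.95 m from the base axis. Payload 3.5 kg.
Tool frame: the origin (TCP) lies midway between the tips of the shut fingers; the grasp point (between the pads) lies 19 mm behind it (ctrl.pinch_z is the distance from the TCP to the grasp point, in m); z points along the fingers, y is the line along which they close (so a half turn about z gives the same grasp; the last joint's range is limited). The gripper opens to 85 mm and grips with 20 to 120 N. Pads are 22 mm wide; open, the fingers measure 114 mm over their backs; the gripper's body (76 mm by 85 mm) begins 54 mm behind the grasp point. The pads swing forward as they close: fully open they stand 13 mm farther back than shut.
Start: joints at [1.091, 0.286, 1.577, -0, 1.279, -0.15], TCP at [0.219, 0.639, 0.202] pointing down, gripper open.
Joint ranges: [-2.77, 2.77], [-0.9, 2.22], [0.21, 2.48], [-1.53, 4.67], [0.24, 2.81], [-2.84, 2.84]. Speed limits (rad/s): [2.79, 2.79, 3.14, 3.14, 3.14, 3.14].

### API

Orientations are given as a unit quaternion [x, y, z, w].
In Python, from plant import get_state, viewer, sign_off, ctrl gives the robot as it stands. The module is installed in compiled form; this text tells all that it offers.
- The arm moves only by the shell command python3 -m handwheel 'ROWS' [FORCE]. ROWS is JSON, a list that holds one entry, the list of rows, each a list of 5 numbers: the finger opening in m, from 0 to 0.0854, then the shift along the tool's x, y, z in m, then the turn about the tool's z in degrees. In form: [[[claw, x, y, z, spin], ...]]. A call has 1 to 12 rows; each row shifts and turns the commanded pose from where the row before left it, along the tool's axes as they then stand; what a row does not reach is not made up. A row lasts 1/12 s, in which the tool goes at most 41.7 mm and 7.16 degrees, less where a joint would pass 70% of its speed; a pose out of reach is approached as far as the arm can. A call is refused whole if a number of a shift passes 0.0417 or a number of a turn 7.16, either way. A call with a gripper value outside its range is refused whole. The fingers move at their own pace and stop on an object; FORCE is the grip in N (left out, the last holds). Time passes only in rows, so rows that do not move let the fingers close. It gives the time, the measured TCP pose, the force, the opening and the grip force at its end, in the units of the state.
- get_state(): the state, without advancing time (a new reading comes with each control period).
- viewer.read_camera(name): name is "scene" or "top" or "wrist"; returns the picture (480x640x3 uint8, blue, green, red); there is no depth.
- viewer.camera_params(name): a dict with "fov_y" (degrees; the focal length in pixels is half the picture's height over the tangent of half this angle, whatever the lens; pixels are square), "cx", "cy" (the principal point, pixels), "xyz" and "attitude" of the camera in the world; the wrist camera has in their place "hand_eye" (4x4, takes a point from camera to tool coordinates, whose origin is the TCP and whose axes are the flange's). Camera axes: x right, y up, looking along -z (the intrinsics and any distortion apply to the point x, -y, -z); pixel columns grow to the right and rows downward; lengths in m; the calibration is good to about 2 mm. A picture is of the moment at which its call begins: read the wrist's pose just before it. camera_params takes no time and is no camera call.
- sign_off(): hands the job in; it is judged then, once.
Trained networks look in the newest picture that a camera, given by its name, has taken for a name from the list of things; names that differ only in an ending like _2 or _b are one class to them, and where a whole thing is asked for, a point or a joint stands for the part that bears it (a point fixed in the world has none). Each returns a list of dicts, best first, with "confidence" (0 to 1); they miss things now and then, are a little off and sometimes report something else, mostly with a low value. They report only what shows in the picture. A call takes as long as a camera call. They do not tell look-alikes from the thing itself.
- viewer.look_for(camera, name): "extent" ([left, top, width, height] as shares, 0 to 1, of the picture: columns of its width, rows of its height, round what is visible of it).
- viewer.outline_of(camera, name): "mask" (480x640 bool, what is visible of it) and "extent" ([left, top, width, height] as shares, 0 to 1, of the picture: columns of its width, rows of its height, round what is visible of it).
- viewer.pinpoint(camera, name): "xy" ([column, row] as shares, 0 to 1, of the picture: columns of its width, rows of its height: a listed point, or the origin of a listed thing).
The state is a dict: "time": time; "qpos": joint angles; "dq": joint speeds; "joint_efforts": joint torques, N m; "eef_pos": TCP position; "tcp_rot": TCP orientation; "contact_force": force on the tool from outside, world axes, zero at the start; "wrist_torque": the same for the moment, N m; "opening": opening from 0.0 (shut) to 1.0 (fully open); "finger_force": force on a finger pad.
Only numpy, scipy, OpenCV 4.12 (cv2) and the standard library are available. Lean on these libraries where they do the work, as an engineer would, in place of code of your own. Each camera call takes 0.05 s, during which the arm holds its last target. There are 200 camera calls.

### The job

Push every packer that is on the bench, nose first and fin up, fully home into an opening of its own under the cream mould plate: thin packers into low openings, thick packers into tall ones, until the fin meets the plate's front face. Once all of them are home, pump the clamp's lever, stroke by stroke, until the toe is right down on the plate; move the toe only by the lever. Leave the other things on the bench where they are.

Things in the scene. Friction and masses are not known exactly. Their poses are not given: they have to be found in the camera images.
- jig: Setting jig, fixed. Origin: on the bench below the front face of the cream mould plate; +x goes from that face into the plate, away from the robot. Steel base 10 mm thick, x -138 to 122, y -143 to 217 mm (bare apron before the plate). Plate x 0 to 110, y -126 to 151 mm, top at z 62, a dark ring 14 mm high on it. Four openings face -x, centred at y -93, -31, 31, 93, with 16 mm pillars between.
- clamp_post (a point): Middle of the foot of the grey ratchet clamp post beside the plate (jig x 73, y 185 mm, on the base's top face). The post is 66 by 56 mm and its top is 95 mm above the bench; the ram in it rises to 117 mm.
- low_a_home (a point): Home point of a low opening (46 mm wide, 12 mm high, roofed by a steel block; takes a thin (10 mm) packer with 2 mm to spare in height, 6 mm in width): where the packer's origin lies when fully home, on the base's top face, mid-width, 10 mm behind the plate's front face, so the fin's front edge meets that face. Axes: +x into the opening. The order of the four openings varies.
- low_b_home (a point): Home point of a low opening (46 mm wide, 12 mm high, roofed by a steel block; takes a thin (10 mm) packer with 2 mm to spare in height, 6 mm in width): where the packer's origin lies when fully home, on the base's top face, mid-width, 10 mm behind the plate's front face, so the fin's front edge meets that face. Axes: +x into the opening. The order of the four openings varies.
- tall_a_home (a point): Home point of a tall opening (46 mm wide, 22 mm high, roofed by a steel block; takes a thick (20 mm) packer with 2 mm to spare in height, 6 mm in width): where the packer's origin lies when fully home, on the base's top face, mid-width, 10 mm behind the plate's front face, so the fin's front edge meets that face. Axes: +x into the opening. The order of the four openings varies.
- tall_b_home (a point): Home point of a tall opening (46 mm wide, 22 mm high, roofed by a steel block; takes a thick (20 mm) packer with 2 mm to spare in height, 6 mm in width): where the packer's origin lies when fully home, on the base's top face, mid-width, 10 mm behind the plate's front face, so the fin's front edge meets that face. Axes: +x into the opening. The order of the four openings varies.
- thin_a: A thin packer, 10 mm thick aluminium blade 110 mm (x) by 40 mm (y); origin: centre of its underside, +x to the nose (last 20 mm: 32 mm wide, 3 mm thinner on top). Upright grip fin: x from -55 to -10 mm, 12 mm thick (y), its top 65 mm above the underside. About 0.19 kg, give or take a quarter. Lies flat, fin up. May be absent.
- thin_b: A thin packer, 10 mm thick aluminium blade 110 mm (x) by 40 mm (y); origin: centre of its underside, +x to the nose (last 20 mm: 32 mm wide, 3 mm thinner on top). Upright grip fin: x from -55 to -10 mm, 12 mm thick (y), its top 65 mm above the underside. About 0.19 kg, give or take a quarter. Lies flat, fin up. May be absent.
- thick_a: A thick packer, 20 mm thick aluminium blade 110 mm (x) by 40 mm (y); origin: centre of its underside, +x to the nose (last 20 mm: 32 mm wide, 3 mm thinner on top). Upright grip fin: x from -55 to -10 mm, 12 mm thick (y), its top 75 mm above the underside. About 0.3 kg, give or take a quarter. Lies flat, fin up. May be absent.
- thick_b: A thick packer, 20 mm thick aluminium blade 110 mm (x) by 40 mm (y); origin: centre of its underside, +x to the nose (last 20 mm: 32 mm wide, 3 mm thinner on top). Upright grip fin: x from -55 to -10 mm, 12 mm thick (y), its top 75 mm above the underside. About 0.3 kg, give or take a quarter. Lies flat, fin up. May be absent.
- ram (a joint): Downward travel of the clamp's ram and toe, m: 0 fully up (toe 41 mm above the plate), 0.040 at the stop, the toe down on the plate. One full stroke of the lever moves it by one 8 mm tooth (the first stroke, anything up to 15 mm; the last, what is left); it holds where it is (about 30 N of friction) and never goes back.
- lever (a joint): Angle of the pump lever, rad: 0 up (where its spring returns it when released), 0.30 pressed to its stop. It needs almost its whole swing down, and then its whole return up, to catch the next tooth. Once the ram is at its stop the lever goes solid part-way.
- lever_pad (a point): Middle of the top face of the black rubber pad at the free end of the pump lever, 50 by 45 mm, about 84 mm above the bench with the lever up. In the jig's frame the lever's pivot is at x = 74, y = 185, z = 62 mm and the pad 160 mm from it towards -x; the pad goes down about 48 mm in a full stroke and needs about 8 to 16 N, pressed from above.
- clamp_toe: Dark steel toe, 34 by 85 by 14 mm, carried by the clamp's ram and reaching over the plate's end; it goes down with joint ram. Origin: underside, on the ram. It is moved only through the lever, not by hand.
- scoop: Aluminium scoop, 200 mm, bystander. Origin at its underside.
- hex_keys: Black holder with steel hex keys, 75 by 30 mm, 85 mm high, bystander. Origin at its underside.
- spray_can: Spray can 60 mm wide, 170 mm high, bystander. Origin at its underside.
- gauge_case: Flat grey gauge case 120 by 45 by 18 mm, bystander. Origin at its underside.
- bolt_dish: Aluminium dish 90 mm wide, 35 mm high, bystander. Origin at its underside.
- wrench: Open-ended wrench 200 mm long, bystander. Origin at its underside.
- bush: Brass flanged bush 44 mm wide, 30 mm high, bystander. Origin at its underside.
Not all that is in view belongs to the job. Leave any orange or red look-alike of the thin_a alone. Leave any pink look-alike of the thin_b alone.

How it is judged:
By the outcome, as a careful person would: the job done as asked, in the order asked, and still so for the second after the job is handed in, with the robot touching nothing.
Of thin_a, thin_b, thick_a, thick_b only 3 to 4 are there at a start; the rules pass over those that are not, and their reading is None.
At some moment in a run one of thin_a, thin_b, thick_a, thick_b may be knocked a few centimetres aside while the robot is not near it.
Once in a run the grip may slacken for a moment while it holds something.
It also fails if it takes over 210 s, if anything falls off the work surface, if the arm or the gripper's body presses on something with over 40 N, if the wrist force passes 120 N, or if a joint passes its speed limit or range.

## Working session

There is one attempt and no reset: what is moved stays moved. The work goes in short steps, Python scripts to look and compute and a shell command to move; the robot and the scene stay as the last step left them, time stands still between calls to the robot, and variables do not carry over. Pictures are saved under pics/ and viewed, at most 14 in all, crops included, and the job is handed in when it is done.

```bash
mkdir -p pics; python3 - <<'E'
from plant import get_state, viewer, ctrl
import cv2
s=get_state();print(s)
for c in("top","scene","wrist"):
    print(c,viewer.camera_params(c)); cv2.imwrite(f"pics/{c}0.png",viewer.read_camera(c))
    if c!="wrist":
        for n in ["thin_a","thick_a","low_a_home","tall_a_home","lever_pad","clamp_post","jig"]:
            print(n,[(round(d['xy'][0]*640),round(d['xy'][1]*480),round(d['confidence'],2)) for d in viewer.pinpoint(c,n)])
E
```

```text
{'time': 0.0, 'qpos': array([ 1.09099002e+00,  2.87198768e-01,  1.57817170e+00,  2.52454364e-05,
        1.27858156e+00, -1.50024683e-01]), 'dq': array([-5.76423052e-04, -7.67213418e-04, -8.24976357e-04, -8.15078275e-04,
        4.24712455e-05, -8.45630574e-04]), 'joint_efforts': array([ 5.04927866e-04, -4.05981231e+01, -2.92624104e+01, -1.49302391e-04,
        5.91028162e-03,  1.15403836e-05]), 'eef_pos': array([0.2182357 , 0.63798855, 0.20052805]), 'tcp_rot': array([ 1.64148114e-01,  9.86434998e-01, -1.11793135e-03, -3.76881094e-04]), 'contact_force': array([-5.38659407e-01,  4.15946332e-01,  4.72151050e-04]), 'wrist_torque': array([-0.02133714,  0.00263918, -0.0395525 ]), 'finger_force': 0.0, 'opening': 1.0027309482488245}
top {'fov_y': 52.164772693273434, 'cx': 317.5240303415765, 'cy': 241.50824676109974, 'xyz': array([0.3664065 , 0.01077523, 1.37451295]), 'attitude': array([-0.04452746,  0.04920101,  0.71177673, -0.69926422])}
thin_a [(520, 213, 0.97), (193, 283, 0.96), (449, 228, 0.92), (465, 184, 0.85), (246, 310, 0.57), (111, 321, 0.56)]
thick_a [(187, 233, 0.62), (256, 254, 
[... 390 characters left out ...]
958 ])}
thin_a [(472, 208, 0.83), (128, 296, 0.82), (181, 311, 0.75), (377, 218, 0.7), (205, 278, 0.6), (422, 228, 0.58)]
thick_a [(439, 253, 0.84)]
low_a_home []
tall_a_home []
lever_pad [(375, 223, 0.51)]
clamp_post [(388, 276, 0.67)]
jig [(324, 267, 0.96)]
wrist {'fov_y': 60.50020937697783, 'cx': 320.35990066465644, 'cy': 234.99982754359826, 'hand_eye': array([[ 1.33035777e-04,  9.62051067e-01,  2.72869432e-01,
         6.86621739e-02],
       [ 9.99999961e-01, -6.07769288e-05, -2.73263524e-04,
        -2.99311007e-04],
       [-2.46309298e-04,  2.72869458e-01, -9.62051037e-01,
        -1.72226859e-01],
       [ 0.00000000e+00,  0.00000000e+00,  0.00000000e+00,
         1.00000000e+00]])}
```

View pics/top0.png

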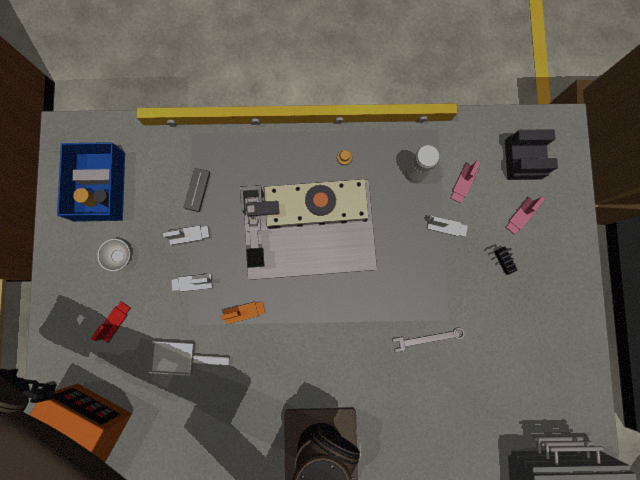

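View pics/scene0.png

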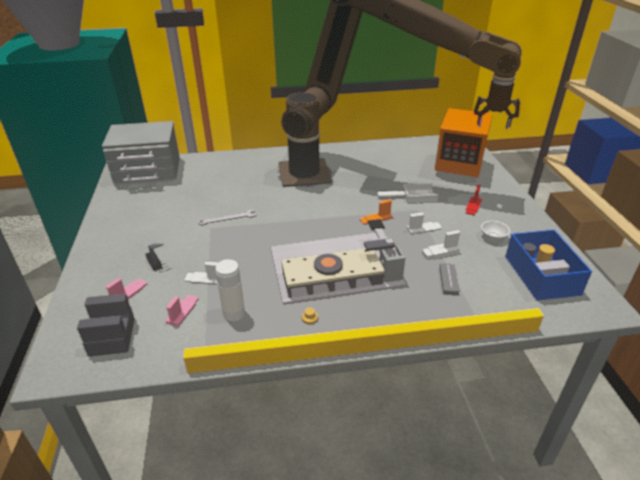

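Aluminium candidates are top (187,235), (193,283) and (447,226). The orange (243,312), red (111,321) and pink (466,182), (524,213) ones are decoys. I'll measure these and enlarge them in a crop.

```bash
cat > h.py <<'E'
import numpy as np, cv2
from scipy.spatial.transform import Rotation as R
from plant import get_state, viewer, ctrl
def cam(c):
    p=viewer.camera_params(c); f=240/np.tan(np.radians(p['fov_y']/2))
    if 'xyz' in p: o,A=np.array(p['xyz']),R.from_quat(p['attitude']).as_matrix()
    else:
        s=get_state(); T=R.from_quat(s['tcp_rot']).as_matrix(); H=p['hand_eye']
        o=s['eef_pos']+T@H[:3,3]; A=T@H[:3,:3]
    return f,p['cx'],p['cy'],o,A
def px2w(K,u,v,z):
    f,cx,cy,o,A=K; d=A@np.array([(u-cx)/f,-(v-cy)/f,-1.]); return o+d*(z-o[2])/d[2]
def w2px(K,P):
    f,cx,cy,o,A=K; q=A.T@(np.array(P)-o); return cx+f*q[0]/-q[2], cy-f*q[1]/-q[2]
def tool():
    s=get_state(); T=R.from_quat(s['tcp_rot']).as_matrix(); return s['eef_pos'],np.degrees(np.arctan2(T[1,0],T[0,0])),T
E
python3 - <<'E'
from h import *
K=cam("top")
im=viewer.read_camera("top")
for n,pts in dict(base=[(248,278,.01),(376,270,.01)],plate=[(265,183,.062),(366,180,.062),(367,220,.062),(268,227,.062)],pad=[(255,257,.084)]).items():
    for p in pts: print(n,p,px2w(K,*p).round(3))
for n in("thin_a","thick_a"):
    for d in viewer.outline_of("top",n):
        m=d['mask'].astype(np.uint8); r=cv2.minAreaRect(cv2.findNonZero(m)); c=r[0]
        print(n,round(d['confidence'],2),np.round(c),np.round(r[1]),round(r[2]),px2w(K,*c,.01).round(3))
a=cv2.resize(im[200:310,150:290],None,fx=3,fy=3,interpolation=cv2.INTER_CUBIC)
b=cv2.resize(im[200:310,400:520],None,fx=3,fy=3,interpolation=cv2.INTER_CUBIC)
cv2.imwrite("pics/crop1.png",np.hstack([a,b]))
E
```

```text
base (248, 278, 0.01) [0.449 0.195 0.01 ]
base (376, 270, 0.01) [ 0.465 -0.161  0.01 ]
plate (265, 183, 0.062) [0.706 0.142 0.062]
plate (366, 180, 0.062) [ 0.71  -0.136  0.062]
plate (367, 220, 0.062) [ 0.598 -0.135  0.062]
plate (268, 227, 0.062) [0.583 0.134 0.062]
pad (255, 257, 0.084) [0.5   0.167 0.084]
thin_a 0.97 [465. 180.] [15. 46.] 25 [ 0.718 -0.424  0.01 ]
thin_a 0.72 [524. 213.] [15. 46.] 40 [ 0.62  -0.587  0.01 ]
thin_a 0.71 [242. 312.] [16. 45.] 75 [0.355 0.213 0.01 ]
thin_a 0.68 [192. 282.] [15. 40.] 84 [0.44  0.351 0.01 ]
thin_a 0.68 [447. 226.] [39. 14.] 13 [ 0.586 -0.366  0.01 ]
thin_a 0.63 [111. 324.] [17. 48.] 37 [0.331 0.57  0.01 ]
thick_a 0.87 [186. 235.] [15. 46.] 81 [0.573 0.368 0.01 ]
```

View pics/crop1.png

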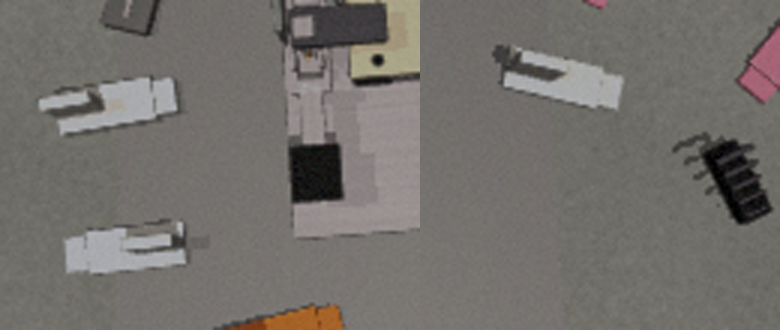

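The crop shows three bare aluminium packers: left-upper (nose right), left-lower (nose left) and right (nose right). None of them is orange, red or pink. Next I'll look at the openings with the wrist camera.

```bash
cat >> h.py <<'E'
def go(x,y,z,yaw):
    p,y0,T=tool(); t=-((yaw-y0+180)%360-180); a=np.radians(yaw); d=np.array([x,y,z])-p
    s=np.array([d[0]*np.cos(a)+d[1]*np.sin(a), d[0]*np.sin(a)-d[1]*np.cos(a), -d[2]])
    n=int(np.ceil(abs(s).max()/.0417)) or 1
    print(f"now {p.round(4)} yaw {y0:.1f}; turn first {t:.1f}; shift(after turn) {s.round(4)} = {n} x {(s/n).round(4)}")
E
python3 -m handwheel '[[[0.085,0,0,0,-7.16],[0.085,0,0,0,-7.16],[0.085,0,0,0,-7.16],[0.085,-0.027,-0.04,0,0],[0.085,-0.027,-0.04,0,0],[0.085,-0.027,-0.04,0,0],[0.085,-0.027,-0.04,0,0],[0.085,-0.027,-0.04,0,0],[0.085,-0.027,-0.04,0,0],[0.085,-0.027,-0.04,0,0],[0.085,-0.027,-0.04,0,0],[0.085,0,-0.04,0,0]]]' 40
python3 -m handwheel '[[[0.085,0,-0.04,0,0],[0.085,0,-0.04,0,0],[0.085,0,-0.04,0,0],[0.085,0,-0.04,0,0],[0.085,0,-0.04,0.01,0],[0.085,0,-0.04,0.015,0],[0.085,0,-0.04,0.015,0],[0.085,0,0,0.01,0],[0.085,0,0,0,0],[0.085,0,0,0,0]]]'
python3 - <<'E'
from h import *
go(.46,-.005,.15,182.6)
K=cam("wrist"); im=viewer.read_camera("wrist"); cv2.imwrite("pics/w1.png",im)
for n in ["low_a_home","tall_a_home","lever_pad","clamp_post","jig"]:
    for d in viewer.pinpoint("wrist",n):
        u,v=d['xy'][0]*640,d['xy'][1]*480; z=dict(lever_pad=.084,jig=0).get(n,.01)
        print(n,round(u),round(v),round(d['confidence'],2),px2w(K,u,v,z).round(4))
E
```

```text
time: 2.0
eef_pos: [0.4225, 0.3295, 0.2025]
tcp_rot: [-0.022, 1.0, 0.0, 0.002]
contact_force: [0.1, -1.6, 0.3]
opening: 0.994
finger_force: 0.0
time: 2.83
eef_pos: [0.4313, 0.0534, 0.1524]
tcp_rot: [-0.022, 1.0, 0.0, -0.0]
contact_force: [-0.8, 0.1, -0.6]
opening: 0.996
finger_force: 0.0
now [0.4313 0.0534 0.1524] yaw -177.5; turn first -0.1; shift(after turn) [-0.026  -0.0597  0.0024] = 2 x [-0.013  -0.0298  0.0012]
low_a_home 340 397 0.98 [0.6013 0.0784 0.01  ]
tall_a_home 273 398 0.56 [0.6054 0.0183 0.01  ]
clamp_post 439 451 0.71 [0.6563 0.1744 0.01  ]
jig 238 384 0.6 [ 0.5991 -0.0145  0.    ]
```

View pics/w1.png

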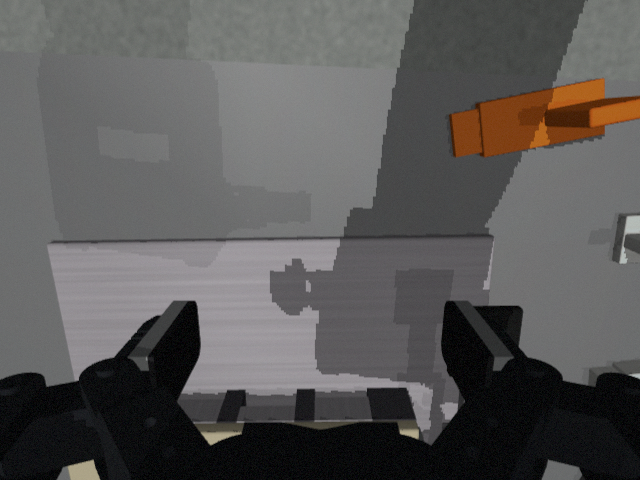

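The wrist view shows the plate face near rows 390–420, with the end pillar at (390,405), partly hidden by the fingers. I'll raise the arm and centre it to see all four openings.

```bash

python3 -m handwheel '[[[0.085,0,-0.03,-0.04,0],[0.085,0,-0.03,-0.04,0],[0.085,0,0,-0.03,0],[0.085,0,0,0,0],[0.085,0,0,0,0]]]'
python3 - <<'E'
from h import *
print(tool()[0])
K=cam("wrist"); im=viewer.read_camera("wrist")
for n in ["low_a_home","tall_a_home","lever_pad","clamp_post","jig"]:
    for d in viewer.pinpoint("wrist",n):
        u,v=d['xy'][0]*640,d['xy'][1]*480; z=dict(lever_pad=.084,jig=0).get(n,.01)
        print(n,round(u),round(v),round(d['confidence'],2),px2w(K,u,v,z).round(4))
cv2.imwrite("pics/w2.png",cv2.resize(im[230:420,180:480],None,fx=2.66,fy=2.66,interpolation=cv2.INTER_CUBIC))
E
```

```text
time: 3.55
eef_pos: [0.4354, 0.0034, 0.2521]
tcp_rot: [-0.023, 1.0, -0.001, 0.003]
contact_force: [-0.5, 0.7, -0.4]
opening: 0.995
finger_force: 0.0
[0.43536494 0.0034155  0.25210851]
low_a_home 218 339 0.67 [ 0.6127 -0.105   0.01  ]
low_a_home 380 335 0.63 [0.5991 0.0777 0.01  ]
lever_pad 498 279 0.58 [0.4973 0.1631 0.084 ]
lever_pad 297 329 0.34 [ 0.5549 -0.0137  0.084 ]
clamp_post 461 382 0.9 [0.6564 0.177  0.01  ]
jig 295 329 0.74 [ 0.6019 -0.0188  0.    ]
```

View pics/w2.png

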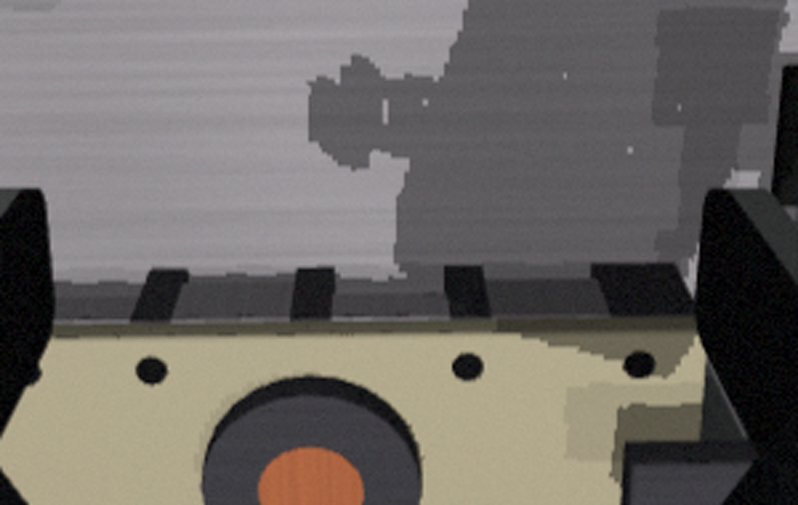

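Between the black pillars (crop x≈160, 312, 465, 640) sit the grey roof blocks. Their lower edges are hard to see, so I'll stretch the contrast.

```bash

python3 - <<'E'
from h import *
K=cam("wrist"); ims=np.mean([viewer.read_camera("wrist").astype(float) for _ in range(6)],0)
c=ims[322:356,190:450]; g=np.clip((c-20)*2.2,0,255).astype(np.uint8)
cv2.imwrite("pics/w3.png",cv2.resize(g,(780,408),interpolation=cv2.INTER_CUBIC))
# predicted rows of jig-face heights at each opening
O=np.array([.599,-.0165,0]);a=np.radians(2.6);ex=np.array([np.cos(a),np.sin(a),0]);ey=np.array([-np.sin(a),np.cos(a),0])
for y in(-.093,-.031,.031,.093):
    print(y,[tuple(np.round(w2px(K,O+ey*y+[0,0,z]),1)) for z in(.01,.022,.032,.052,.062)])
    u=int(round(w2px(K,O+ey*y+[0,0,.02])[0])); print(ims[326:352,u-4:u+5].mean((1,2)).round().astype(int))
E
```

```text
-0.093 [(np.float64(211.6), np.float64(337.1)), (np.float64(208.8), np.float64(342.7)), (np.float64(206.4), np.float64(347.6)), (np.float64(201.1), np.float64(358.2)), (np.float64(198.3), np.float64(363.8))]
[149 149 148 148 147 145 146 148 149 144 139 137 136 134 128 110  85  76
  77  77  74  69  65  65  64  65]
-0.031 [(np.float64(267.4), np.float64(337.1)), (np.float64(266.0), np.float64(342.7)), (np.float64(264.8), np.float64(347.6)), (np.float64(262.3), np.float64(358.2)), (np.float64(260.9), np.float64(363.8))]
[151 149 149 147 145 146 149 151 148 143 137 123  96  79  75  70  66  64
  65  64  64  64  65  65  65  64]
0.031 [(np.float64(323.1), np.float64(337.1)), (np.float64(323.2), np.float64(342.7)), (np.float64(323.3), np.float64(347.6)), (np.float64(323.4), np.float64(358.2)), (np.float64(323.5), np.float64(363.8))]
[143 148 149 146 146 150 152 151 146 140 138 138 133 119  97  83  78  80
  79  74  67  64  64  65  64  65]
0.093 [(np.float64(378.8), np.float64(337.1)), (np.float64(380.4), np.float64(342.7)), (np.float64(381.7), np.float64(347.6)), (np.float64(384.5), np.float64(358.2)), (np.float64(386.1), np.float64(363.8))]
[92 92 91 91 93 94 94 92 85 80 78 78 78 72 58 50 49 49 48 48 49 48 49 48
 48 48]
```

View pics/w3.png

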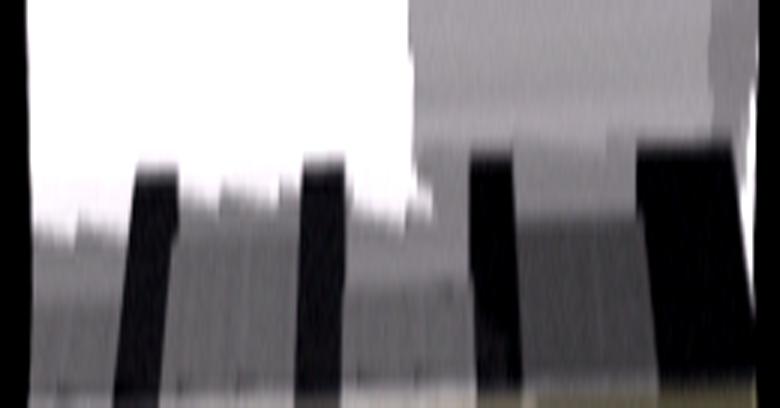

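Lower block edges (crop y) are about 295, 232, 281 and 215, against pillar feet at about 165–145. That makes the openings at y −93 and +31 tall, and those at −31 and +93 low. Next I'll fit the jig pose and go to the thick packer.

```bash

python3 - <<'E'
from h import *
K=cam("wrist")
W=np.array([px2w(K,u,v,.01) for u,v in((241.7,335.6),(297.7,334.9),(354,334.4),(419,333.8))])[:,:2]; print(W.round(4))
p=np.polyfit([-.062,0,.062,.1335],W,1); print(p[1],np.degrees(np.arctan2(-p[0,0],p[0,1])),np.hypot(*p[0]))
go(.573,.368,.22,100)
E
```

```text
[[ 0.6021 -0.0771]
 [ 0.5984 -0.0147]
 [ 0.595   0.048 ]
 [ 0.5909  0.1203]]
[ 0.59849935 -0.01458725] 3.223720059785701 1.0116880910106947
now [0.4338 0.0034 0.2491] yaw -177.4; turn first 82.6; shift(after turn) [0.3348 0.2004 0.0291] = 9 x [0.0372 0.0223 0.0032]
```

```bash

python3 -m handwheel '[[[0.06,0,0,0,6.88],[0.06,0,0,0,6.88],[0.06,0,0,0,6.88],[0.06,0,0,0,6.88],[0.06,0,0,0,6.88],[0.06,0,0,0,6.88],[0.06,0,0,0,6.88],[0.06,0,0,0,6.88],[0.06,0,0,0,6.88],[0.06,0,0,0,6.88],[0.06,0,0,0,6.88],[0.06,0,0,0,6.88]]]'
python3 -m handwheel '[[[0.06,0.037,0.022,0.003,0],[0.06,0.037,0.022,0.003,0],[0.06,0.037,0.022,0.003,0],[0.06,0.037,0.022,0.003,0],[0.06,0.037,0.022,0.003,0],[0.06,0.037,0.022,0.003,0],[0.06,0.037,0.022,0.003,0],[0.06,0.037,0.022,0.003,0],[0.06,0.037,0.022,0.003,0],[0.06,0,0,0,0],[0.06,0,0,0,0],[0.06,0,0,0,0]]]'
cat >> h.py <<'E'
def look(pic,cls):
    K=cam("wrist"); im=viewer.read_camera("wrist"); cv2.imwrite(f"pics/{pic}.png",im)
    for n in cls:
        for d in viewer.outline_of("wrist",n):
            m=d['mask'].astype(np.uint8); r=cv2.minAreaRect(cv2.findNonZero(m)); e=np.array(d['extent'])*[640,480,640,480]
            print(n,'mask',round(d['confidence'],2),e.round(),'rect',np.round(r[0]),np.round(r[1]),round(r[2],1))
        for d in viewer.pinpoint("wrist",n):
            u,v=d['xy'][0]*640,d['xy'][1]*480; print(n,'origin',round(u),round(v),round(d['confidence'],2),px2w(K,u,v,0).round(4))
    return K,im
E
python3 - <<'E'
from h import *
print(tool()[:2]); look("w4",["thick_a","thin_a"])
E
```

```text
time: 5.15
eef_pos: [0.4339, 0.0033, 0.2493]
tcp_rot: [0.645, 0.764, 0.0, 0.0]
contact_force: [-0.3, -0.1, 0.0]
opening: 0.703
finger_force: 0.0
time: 6.15
eef_pos: [0.566, 0.3531, 0.2226]
tcp_rot: [0.642, 0.766, -0.001, -0.0]
contact_force: [-0.4, 0.1, 0.8]
opening: 0.705
finger_force: 0.0
(array([0.56602707, 0.35314638, 0.22264366]), np.float64(100.04868881447257))
thick_a origin 329 191 0.96 [0.5744 0.3556 0.    ]
thin_a mask 0.63 [158. 112.  54. 134.] rect [185. 178.] [136.  52.] 90.0
thin_a mask 0.57 [ 43. 250.  81.  96.] rect [ 82. 300.] [106.  70.] 78.0
thin_a origin 102 299 0.96 [0.3612 0.2016 0.    ]
thin_a origin 188 176 0.93 [0.4388 0.3465 0.    ]
```

View pics/w4.png

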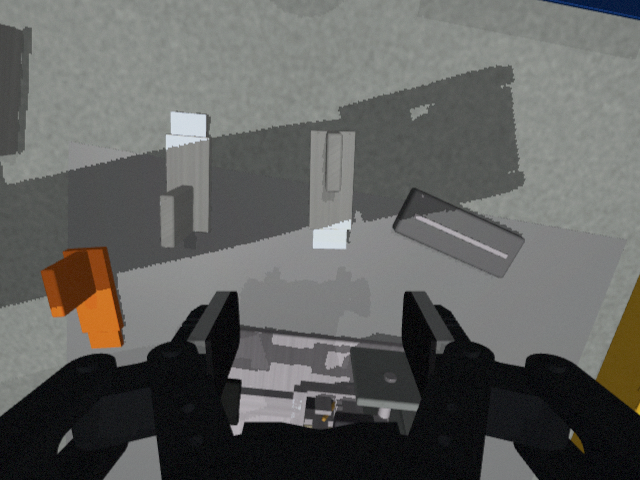

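The wrist view shows the thick packer at (332,190) with its nose down in the picture, and the thin one at (187,175) with its nose up. The orange decoy is at (85,300).

```bash

python3 - <<'E'
from h import *
K=cam("wrist")
def rep(n,nose,tail,h,fin):
    N=px2w(K,*nose,h-.003);T=px2w(K,*tail,h);d=N-T
    F=px2w(K,*fin,h+.055); c=T+d/2
    print(n,'nose',N.round(4),'tail',T.round(4),'len',np.hypot(*d[:2]).round(4),'yaw',np.degrees(np.arctan2(d[1],d[0])).round(1),'origin',c.round(4),'finc',F.round(4),'exp',(c-.0325*d/np.linalg.norm(d)).round(4))
rep('thick',(331,248),(333.5,131),.02,(334,162))
rep('thin',(188.5,113),(192,232),.01,(176,218))
F=px2w(K,334,162,.075);print(F)
E
```

```text
thick nose [0.5861 0.3029 0.017 ] tail [0.5685 0.4114 0.02  ] len 0.1099 yaw -80.8 origin [0.5773 0.3572 0.0185] finc [0.571  0.3898 0.075 ] exp [0.5721 0.3892 0.0194]
thin nose [0.4365 0.4039 0.007 ] tail [0.4504 0.2935 0.01  ] len 0.1113 yaw 97.2 origin [0.4434 0.3487 0.0085] finc [0.4511 0.3212 0.065 ] exp [0.4475 0.3165 0.0094]
[0.57103365 0.38981197 0.075     ]
```

```bash

python3 -m handwheel '[[[0.05,0.0176,0.0056,0,0.8],[0.05,0.0176,0.0056,0.02,0],[0.05,0,0,0.036,0],[0.05,0,0,0.036,0],[0.05,0,0,0.036,0],[0.05,0,0,0.036,0],[0.05,0,0,0.022,0],[0.05,0,0,0,0],[0.05,0,0,0,0],[0.05,0,0,0,0]]]' 80
python3 -m handwheel '[[[0,0,0,0,0],[0,0,0,0,0],[0,0,0,0,0],[0,0,0,0,0],[0,0,0,0,0],[0,0,0,0,0],[0,0,0,0,0],[0,0,0,0,0]]]'
python3 -m handwheel '[[[0,0,0,-0.02,0],[0,0,0,-0.04,0],[0,0,0,-0.04,0],[0,0,0,-0.03,0],[0,0,0,0,0],[0,0,0,0,0]]]'
python3 - <<'E'
from h import *
# target: opening +31 tall; start with packer origin at jig x=-75 ; fin (tcp) -107.5
O=np.array([.598,-.015]);a=np.radians(3.2);ex=np.array([np.cos(a),np.sin(a)]);ey=np.array([-np.sin(a),np.cos(a)])
for x in(-.1075,-.0225): print(O+ex*x+ey*.031)
go(*(O-.1075*ex+.031*ey),.2,183.2)
E
```

```text
time: 7.23
eef_pos: [0.5731, 0.3902, 0.04]
tcp_rot: [0.648, 0.761, 0.002, 0.001]
contact_force: [0.5, 0.7, -0.1]
opening: 0.583
finger_force: 0.0
time: 7.9
eef_pos: [0.5721, 0.3904, 0.0398]
tcp_rot: [0.648, 0.762, 0.001, 0.0]
contact_force: [-1.9, -0.2, 5.8]
opening: 0.107
finger_force: 78.4
time: 8.4
eef_pos: [0.5725, 0.3905, 0.1699]
tcp_rot: [0.648, 0.762, 0.002, 0.001]
contact_force: [-0.2, -0.5, -3.4]
opening: 0.106
finger_force: 78.8
[0.48893715 0.00995085]
[0.57380462 0.01469568]
now [0.5725 0.3905 0.1699] yaw 99.2; turn first -84.0; shift(after turn) [ 0.1047 -0.3753 -0.0301] = 10 x [ 0.0105 -0.0375 -0.003 ]
```

```bash

python3 -m handwheel '[[[0,0,0,0,-7],[0,0,0,0,-7],[0,0,0,0,-7],[0,0,0,0,-7],[0,0,0,0,-7],[0,0,0,0,-7],[0,0,0,0,-7],[0,0,0,0,-7],[0,0,0,0,-7],[0,0,0,0,-7],[0,0,0,0,-7],[0,0,0,0,-7]]]'
python3 -m handwheel '[[[0,0.02,-0.0375,-0.01,0],[0,0.02,-0.0375,0,0],[0,0.02,-0.0375,0,0],[0,0.02,-0.0375,0,0],[0,0.025,-0.0375,0,0],[0,0,-0.0375,0,0],[0,0,-0.0375,0,0],[0,0,-0.0375,0,0],[0,0,-0.0375,0,0],[0,0,-0.0375,0,0],[0,0,0,0,0],[0,0,0,0,0]]]'
python3 - <<'E'
from h import *
O=np.array([.598,-.015]);a=np.radians(3.2);ex=np.array([np.cos(a),np.sin(a)]);ey=np.array([-np.sin(a),np.cos(a)])
print(get_state()['finger_force'])
go(*(O-.1075*ex+.031*ey),.052,183.2)
look("w5",["thick_a"])
E
```

```text
time: 9.4
eef_pos: [0.5691, 0.3887, 0.1622]
tcp_rot: [-0.031, 1.0, -0.002, -0.004]
contact_force: [-0.3, 0.0, -3.7]
opening: 0.1
finger_force: 78.8
time: 10.4
eef_pos: [0.4892, 0.0151, 0.1735]
tcp_rot: [-0.026, 1.0, 0.001, -0.003]
contact_force: [-0.5, 0.4, -2.7]
opening: 0.102
finger_force: 81.2
81.23255403712392
now [0.4892 0.0151 0.1735] yaw -177.0; turn first -0.2; shift(after turn) [ 0.0006 -0.0052  0.1215] = 3 x [ 0.0002 -0.0017  0.0405]
thick_a mask 0.78 [276. 210.  82. 199.] rect [317. 308.] [200.  82.] 90.0
thick_a origin 314 306 0.68 [0.5851 0.0147 0.    ]
```

View pics/w5.png

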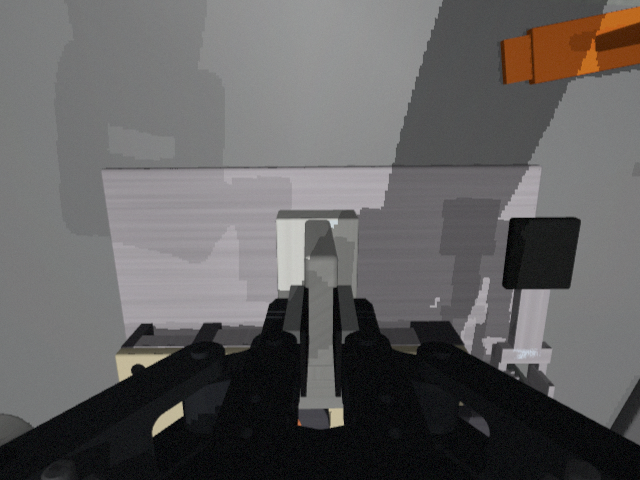

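The packer is held square at (317,300). The jig's front corners show at (103,168) and (540,166), and the lever pad at (541,253). I'll refine the jig pose from these.

```bash

python3 - <<'E'
from h import *
K=cam("wrist")
A=px2w(K,103,169,.01);B=px2w(K,540.5,166,.01); d=(B-A)[:2]; L=np.hypot(*d); ey=d/L; ex=np.array([ey[1],-ey[0]])
print(A,B,L,'yaw',np.degrees(np.arctan2(ex[1],ex[0])))
print('O',A[:2]+.143*ey*L/.36+.138*ex)
print('pad',px2w(K,541,253,.084))
# packer: z of underside = tcp z - ~.037 ; blade top tail edge
zb=tool()[0][2]-.040
for u,v in((277,218),(357,218),(277,290),(356,290)): print(px2w(K,u,v,zb+.02).round(4))
E
```

```text
[ 0.47046044 -0.16088417  0.01      ] [0.44770211 0.19443768 0.01      ] 0.3560499355509084 yaw 3.664783541646164
O [ 0.59913813 -0.01092162]
pad [0.49954725 0.16666526 0.084     ]
[ 0.4684 -0.0049  0.1548]
[0.4662 0.0335 0.1548]
[ 0.5057 -0.0038  0.1548]
[0.5034 0.036  0.1548]
```

```bash

python3 -m handwheel '[[[0,0,-0.0038,0.03,-0.3],[0,0,0,0.04,0],[0,0,0,0.04,0],[0,0,0,0.009,0],[0,0,0,0,0],[0,0,0,0,0],[0,0,0,0,0]]]'
python3 -m handwheel '[[[0,0,0,0.001,0],[0,0,0,0.001,0],[0,0,0,0,0],[0,0,0,0,0]]]'
python3 - <<'E'
from h import *
O=np.array([.5985,-.0135]);a=np.radians(3.3);ex=np.array([np.cos(a),np.sin(a)]);ey=np.array([-np.sin(a),np.cos(a)])
go(*(O-.0225*ex+.031*ey),.051,183.3); print(get_state()['contact_force'])
E
```

```text
time: 11.13
eef_pos: [0.4939, 0.0129, 0.0605]
tcp_rot: [-0.031, 1.0, -0.001, 0.003]
contact_force: [-0.5, 0.5, -3.8]
opening: 0.102
finger_force: 81.2
time: 11.47
eef_pos: [0.492, 0.0126, 0.0567]
tcp_rot: [-0.031, 1.0, -0.0, 0.001]
contact_force: [0.5, -0.4, -3.5]
opening: 0.104
finger_force: 81.2
now [0.492  0.0126 0.0567] yaw -176.5; turn first 0.2; shift(after turn) [-0.0824 -0.0012  0.0057] = 2 x [-0.0412 -0.0006  0.0028]
[ 0.47088682 -0.37199804 -3.47974253]
```

Lower to contact, then slide in.

```bash

python3 -m handwheel '[[[0,0,-0.0012,0.003,0.2],[0,0,0,0.001,0],[0,0,0,0.001,0],[0,0,0,0,0],[0,0,0,0,0],[0,0,0,0,0]]]'
python3 -m handwheel '[[[0,-0.01,0,0,0],[0,-0.01,0,0,0],[0,-0.01,0,0,0],[0,0,0,0,0],[0,0,0,0,0]]]'
python3 - <<'E'
from h import *
look("w6",["thick_a"]);print(tool()[:2],get_state()['contact_force'],get_state()['wrist_torque'])
E
```

```text
time: 11.97
eef_pos: [0.4915, 0.0115, 0.0508]
tcp_rot: [-0.029, 1.0, 0.0, -0.0]
contact_force: [0.3, 0.5, -3.4]
opening: 0.103
finger_force: 81.2
time: 12.38
eef_pos: [0.5225, 0.0132, 0.0509]
tcp_rot: [-0.029, 1.0, -0.0, 0.0]
contact_force: [-0.4, 0.3, -3.4]
opening: 0.105
finger_force: 81.2
thick_a mask 0.95 [272. 211.  85. 181.] rect [317. 300.] [181.  82.] 90.0
thick_a origin 316 306 0.64 [0.5606 0.0125 0.    ]
(array([0.52098318, 0.01335256, 0.05041415]), np.float64(-176.67098172849708)) [ 0.75297356  0.15296092 -2.23114153] [-0.00697561  0.08535011  0.02764832]
```

View pics/w6.png

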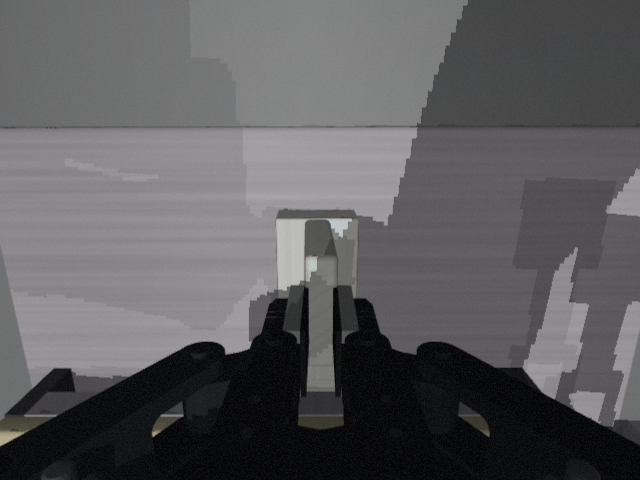

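The packer is square to the jig's front edge (row 127 is level) and its nose has entered with no contact force. I'll carry on pushing.

```bash

python3 -m handwheel '[[[0,-0.01,0,0,0],[0,-0.01,0,0,0],[0,0,0,0,0],[0,0,0,0,0]]]'
python3 -m handwheel '[[[0,-0.01,0,0,0],[0,-0.01,0,0,0],[0,-0.005,0,0,0],[0,0,0,0,0],[0,0,0,0,0]]]'
python3 -m handwheel '[[[0,-0.003,0,0,0],[0,-0.003,0,0,0],[0,0,0,0,0],[0,0,0,0,0]]]'
```

```text
time: 12.87
eef_pos: [0.5424, 0.0144, 0.0508]
tcp_rot: [-0.029, 1.0, -0.0, 0.0]
contact_force: [0.2, -0.4, -3.2]
opening: 0.103
finger_force: 81.2
time: 13.28
eef_pos: [0.5668, 0.0159, 0.0506]
tcp_rot: [-0.029, 1.0, 0.0, -0.0]
contact_force: [-1.0, -0.7, -3.2]
opening: 0.099
finger_force: 81.2
time: 13.62
eef_pos: [0.5725, 0.0162, 0.0508]
tcp_rot: [-0.029, 1.0, -0.0, 0.0]
contact_force: [0.6, 0.2, -4.2]
opening: 0.105
finger_force: 81.2
```

```bash

python3 -m handwheel '[[[0,-0.002,0,0,0],[0,-0.001,0,0,0],[0,0,0,0,0],[0,0,0,0,0]]]'
python3 -m handwheel '[[[0,-0.002,0,0,0],[0,0,0,0,0],[0,0,0,0,0]]]'
```

```text
time: 13.95
eef_pos: [0.5733, 0.0164, 0.0507]
tcp_rot: [-0.029, 1.0, 0.0, -0.003]
contact_force: [-5.3, -1.0, 0.5]
opening: 0.109
finger_force: 81.7
time: 14.2
eef_pos: [0.5732, 0.0164, 0.0507]
tcp_rot: [-0.029, 1.0, 0.0, -0.006]
contact_force: [-11.5, -1.9, 6.0]
opening: 0.105
finger_force: 82.3
```

```bash

python3 -m handwheel '[[[0,0.001,0,0,0],[0,0,0,0,0],[0.04,0,0,0,0],[0.04,0,0,0,0],[0.04,0,0,0,0],[0.04,0,0,0,0]]]'
python3 -m handwheel '[[[0.04,0,0,-0.03,0],[0.04,0,0,-0.04,0],[0.04,0.02,0,-0.04,0],[0.04,0.03,0,-0.04,0],[0.04,0.03,0,0,0],[0.04,0,0,0,0],[0.04,0,0,0,0]]]'
python3 - <<'E'
from h import *
K,im=look("w7",["thick_a"])
cv2.imwrite("pics/w7c.png",cv2.resize(im[200:440,160:480],None,fx=2.5,fy=2.5,interpolation=cv2.INTER_CUBIC))
go(.4475,.317,.20,-82.8)
go(.4475,.317,.20,97.2)
E
```

```text
time: 14.7
eef_pos: [0.5777, 0.0163, 0.0519]
tcp_rot: [-0.029, 1.0, -0.0, 0.001]
contact_force: [-0.3, 0.1, -0.1]
opening: 0.469
finger_force: 0.0
time: 15.28
eef_pos: [0.5027, 0.0122, 0.1923]
tcp_rot: [-0.029, 1.0, -0.0, 0.001]
contact_force: [-0.5, -0.9, 0.9]
opening: 0.467
finger_force: 0.0
thick_a mask 0.78 [291. 251.  46.  91.] rect [315. 293.] [86. 46.] 90.0
thick_a origin 315 309 0.9 [ 0.6132  0.0128 -0.    ]
now [0.5035 0.0121 0.191 ] yaw -176.7; turn first -93.9; shift(after turn) [-0.3095  0.0173 -0.009 ] = 8 x [-0.0387  0.0022 -0.0011]
now [0.5035 0.0121 0.191 ] yaw -176.7; turn first 86.1; shift(after turn) [ 0.3095 -0.0173 -0.009 ] = 8 x [ 0.0387 -0.0022 -0.0011]
```

View pics/w7c.png

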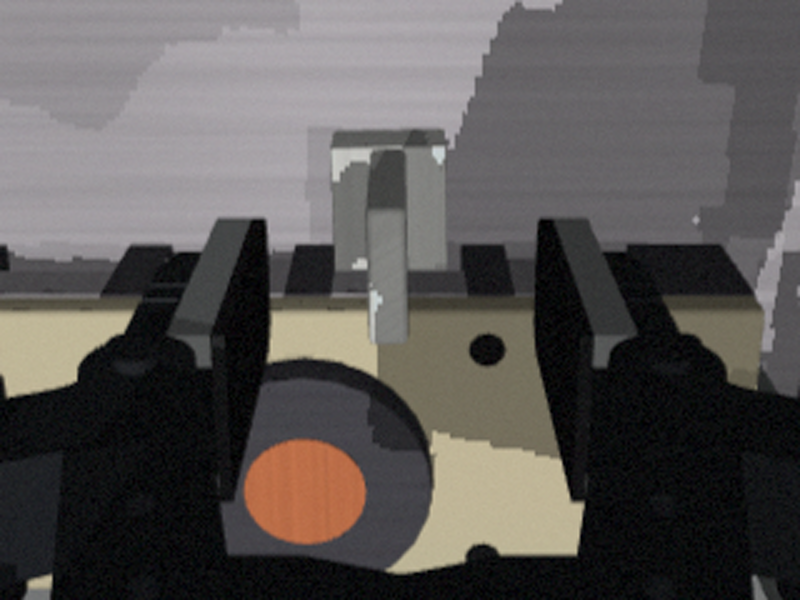

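The thick packer sits centred between its pillars with the fin at the face (fin at (388,250) in the crop). Next is the left thin packer.

```bash

python3 -m handwheel '[[[0.05,0,0,0,-7.16],[0.05,0,0,0,-7.16],[0.05,0,0,0,-7.16],[0.05,0,0,0,-7.16],[0.05,0,0,0,-7.16],[0.05,0,0,0,-7.16],[0.05,0,0,0,-7.16],[0.05,0,0,0,-7.16],[0.05,0,0,0,-7.16],[0.05,0,0,0,-7.16],[0.05,0,0,0,-7.16],[0.05,0,0,0,-7.16]]]'
python3 -m handwheel '[[[0.05,0,0,0,-4],[0.05,0,0,0,-4],[0.05,-0.03,0.002,0,0],[0.05,-0.03,0.002,0,0],[0.05,-0.03,0.002,0,0],[0.05,-0.03,0.002,0,0],[0.05,-0.03,0.002,0,0],[0.05,-0.03,0.002,0,0],[0.05,-0.03,0.002,0,0],[0.05,-0.03,0.002,0,0],[0.05,0,0,0,0],[0.05,0,0,0,0]]]'
python3 - <<'E'
from h import *
go(.449,.3185,.20,-82.8)
look("w8",["thin_a"])
E
```

```text
time: 16.43
eef_pos: [0.5056, 0.1142, 0.182]
tcp_rot: [-0.646, 0.76, -0.049, -0.039]
contact_force: [1.1, 0.4, -0.1]
opening: 0.585
finger_force: 0.0
time: 17.43
eef_pos: [0.501, 0.3815, 0.1364]
tcp_rot: [-0.68, 0.729, -0.062, -0.053]
contact_force: [-0.6, -0.7, 0.8]
opening: 0.585
finger_force: 0.0
now [0.501  0.3815 0.1364] yaw -94.0; turn first -11.2; shift(after turn) [ 0.056   0.0595 -0.0636] = 2 x [ 0.028   0.0297 -0.0318]
thin_a mask 0.77 [364. 103.  73. 166.] rect [401. 186.] [161.  59.] 82.1
thin_a mask 0.75 [470. 423.  94.  39.] rect [518. 443.] [31. 88.] 83.6
thin_a mask 0.61 [485.   6.  99.  57.] rect [538.  22.] [69. 98.] 76.0
thin_a origin 398 198 0.61 [0.4422 0.3527 0.    ]
```

View pics/w8.png

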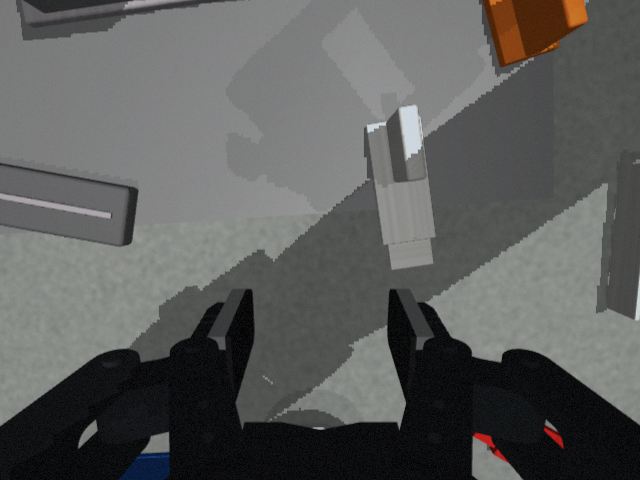

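The thin packer is at (400,185) and unmoved, but the tool has tilted, so a joint range must be in the way. I'll check the joints.

```bash

python3 - <<'E'
from h import *
s=get_state(); print(s['qpos'].round(3),s['tcp_rot'],tool()[2].round(3))
E
python3 -m handwheel '[[[0.05,0,0,0,7.16],[0.05,0,0,0,7.16],[0.05,0,0,0,7.16],[0.05,0,0,0,7.16],[0.05,0,0,0,7.16],[0.05,0,0,0,7.16],[0.05,0,0,0,7.16],[0.05,0,0,0,7.16]]]'
python3 - <<'E'
from h import *
s=get_state(); print(s['qpos'].round(3),s['tcp_rot'],tool()[2].round(3))
go(.449,.3185,.2,97.2)
E
```

```text
[ 0.55   0.303  1.684 -0.151  1.236 -2.464] [-0.67887217  0.72976047 -0.06238212 -0.05187196] [[-0.073 -0.997  0.009]
 [-0.984  0.07  -0.161]
 [ 0.16  -0.021 -0.987]]
time: 18.25
eef_pos: [0.5019, 0.379, 0.1391]
tcp_rot: [-0.242, 0.967, -0.079, -0.015]
contact_force: [0.2, 0.4, 0.1]
opening: 0.587
finger_force: 0.0
[ 0.549  0.3    1.685 -0.151  1.236 -1.458] [-0.24246246  0.96680085 -0.07933281 -0.01464134] [[-0.882 -0.471  0.01 ]
 [-0.467  0.87  -0.16 ]
 [ 0.067 -0.146 -0.987]]
now [0.5019 0.379  0.1391] yaw -152.1; turn first 110.7; shift(after turn) [-0.0534 -0.06   -0.0609] = 2 x [-0.0267 -0.03   -0.0305]
```

The turn at q1≈0 ran q6 into its limit, which left a 9° tilt in the commanded pose (q4=−0.151). The opposite move, pressing against q6's other limit, should undo it. I'll raise the arm first, turn to near +2.84, then go in small steps.

```bash

python3 -m handwheel '[[[0.05,0,0,-0.04,7.1],[0.05,0,0,-0.04,7.1],[0.05,0,0,0,7.1],[0.05,0,0,0,7.1],[0.05,0,0,0,7.1],[0.05,0,0,0,7.1],[0.05,0,0,0,7.1],[0.05,0,0,0,7.1],[0.05,0,0,0,7.1],[0.05,0,0,0,7.1],[0.05,0,0,0,7.1],[0.05,0,0,0,7.1]]]'
python3 -m handwheel '[[[0.05,0,0,0,7.1],[0.05,0,0,0,7.1],[0.05,0,0,0,7.1],[0.05,0,0,0,7.1],[0.05,0,0,0,7.1],[0.05,0,0,0,7.1],[0.05,0,0,0,7.1],[0.05,0,0,0,7.1],[0.05,0,0,0,7.1],[0.05,0,0,0,7.1],[0.05,0,0,0,7.1],[0.05,0,0,0,7.1]]]'
python3 -m handwheel '[[[0.05,0,0,0,7.1],[0.05,0,0,0,7.1],[0.05,0,0,0,7.1],[0.05,0,0,0,7.1],[0.05,0,0,0,7.1],[0.05,0,0,0,7.1],[0.05,0,0,0,7.1],[0.05,0,0,0,7.1],[0.05,0,0,0,7.1],[0.05,0,0,0,7.1],[0.05,0,0,0,4],[0.05,0,0,0,4]]]'
python3 - <<'E'
from h import *
s=get_state(); print(s['qpos'].round(3),s['eef_pos'],tool()[2].round(3)[:,2])
E
```

```text
time: 19.25
eef_pos: [0.501, 0.3917, 0.218]
tcp_rot: [0.476, 0.876, -0.068, 0.043]
contact_force: [-0.1, 0.0, -0.9]
opening: 0.585
finger_force: 0.0
time: 20.25
eef_pos: [0.5011, 0.3917, 0.218]
tcp_rot: [0.943, 0.322, -0.021, 0.078]
contact_force: [-0.3, -0.1, -1.2]
opening: 0.583
finger_force: 0.0
time: 21.25
eef_pos: [0.5061, 0.3836, 0.2192]
tcp_rot: [0.938, -0.338, 0.027, 0.07]
contact_force: [-0.7, 0.2, -0.3]
opening: 0.583
finger_force: 0.0
[ 0.546  0.245  1.601 -0.132  1.374  2.839] [0.50605058 0.38361548 0.21915855] [ 0.002 -0.15  -0.989]
```

```bash

python3 -m handwheel '[[[0.05,0,0,0,5],[0.05,0,0,0,5],[0.05,0,0,0,0]]]'
python3 - <<'E'
from h import *
s=get_state(); print(s['qpos'].round(3),s['eef_pos'],tool()[2].round(3)[:,2])
E
```

```text
time: 21.5
eef_pos: [0.5304, 0.3422, 0.2257]
tcp_rot: [0.921, -0.384, 0.014, 0.054]
contact_force: [0.7, 0.6, -0.5]
opening: 0.583
finger_force: 0.0
[ 0.454  0.221  1.615 -0.095  1.37   2.837] [0.53041109 0.34220701 0.22567948] [-0.016 -0.111 -0.994]
```

Works. The remaining tilt is along world −y, so I'll finish near azimuth 0 to −0.25.

```bash
cat >> h.py <<'E'
def shift(x,y,z):
    p,y0,T=tool(); s=T.T@(np.array([x,y,z])-p); n=int(np.ceil(abs(s).max()/.0417)); print('yaw',round(y0,1),'q',get_state()['qpos'].round(3),f"{n} x {(s/n).round(4)}")
def tilt():
    s=get_state(); print(s['qpos'].round(3),s['eef_pos'].round(3),'toolz',R.from_quat(s['tcp_rot']).as_matrix()[:,2].round(4))
E
python3 -c "
from h import *
shift(.62,.0,.25)"
```

```text
yaw -45.1 q [ 0.454  0.221  1.615 -0.095  1.37   2.837] 8 x [0.0383 0.0222 0.0016]
```

```bash

python3 -m handwheel '[[[0.05,0.0383,0.0222,0.0016,0],[0.05,0.0383,0.0222,0.0016,0],[0.05,0.0383,0.0222,0.0016,0],[0.05,0.0383,0.0222,0.0016,0],[0.05,0.0383,0.0222,0.0016,0],[0.05,0.0383,0.0222,0.0016,0],[0.05,0.0383,0.0222,0.0016,0],[0.05,0.0383,0.0222,0.0016,0],[0.05,0,0,0,7],[0.05,0,0,0,7],[0.05,0,0,0,7],[0.05,0,0,0,4]]]'
python3 -c "
from h import *
tilt()"
python3 -m handwheel '[[[0.05,0,0,0,5],[0.05,0,0,0,5],[0.05,0,0,0,0]]]'
python3 -c "
from h import *
tilt()"
```

```text
time: 22.5
eef_pos: [0.6135, 0.0238, 0.2469]
tcp_rot: [0.816, -0.575, 0.025, 0.05]
contact_force: [0.3, 0.8, 0.0]
opening: 0.587
finger_force: 0.0
[-0.075  0.138  1.671 -0.115  1.343  2.75 ] [0.613 0.024 0.247] toolz [-0.0177 -0.1108 -0.9937]
time: 22.75
eef_pos: [0.6115, 0.0029, 0.2493]
tcp_rot: [0.776, -0.63, 0.023, 0.04]
contact_force: [0.3, 0.1, 0.3]
opening: 0.586
finger_force: 0.0
[-0.119  0.126  1.679 -0.095  1.341  2.838] [0.612 0.003 0.249] toolz [-0.0147 -0.0909 -0.9958]
```

```bash

python3 -m handwheel '[[[0.05,0,0,0,5],[0.05,0,0,0,5],[0.05,0,0,0,2],[0.05,0,0,0,0]]]'
python3 -c "
from h import *
tilt()"
```

```text
time: 23.08
eef_pos: [0.6023, -0.0454, 0.2519]
tcp_rot: [0.737, -0.676, 0.011, 0.015]
contact_force: [-0.9, -0.2, -0.2]
opening: 0.587
finger_force: 0.0
[-0.226  0.098  1.703 -0.038  1.337  2.838] [ 0.602 -0.045  0.252] toolz [-0.0043 -0.0365 -0.9993]
```

```bash

python3 -m handwheel '[[[0.05,0,0,0,4],[0.05,0,0,0,4],[0.05,0,0,0,0]]]'
python3 -c "
from h import *
tilt()"
```

```text
time: 23.33
eef_pos: [0.5931, -0.0768, 0.2518]
tcp_rot: [0.709, -0.705, 0.003, -0.001]
contact_force: [1.4, -0.6, -0.3]
opening: 0.589
finger_force: 0.0
[-0.298  0.08   1.722 -0.     1.334  2.838] [ 0.593 -0.077  0.252] toolz [ 0.0055 -0.0019 -1.    ]
```

The tilt is gone. Next is the right-hand packer: I'll turn to yaw ≈80 and move over it.

```bash

python3 -m handwheel '[[[0.05,0,0,0,-7.1],[0.05,0,0,0,-7.1],[0.05,0,0,0,-7.1],[0.05,0,0,0,-7.1],[0.05,0,0,0,-7.1],[0.05,0,0,0,-7.1],[0.05,0,0,0,-7.1],[0.05,0,0,0,-7.1],[0.05,0,0,0,-7.1],[0.05,0,0,0,-7.1],[0.05,0,0,0,-7.1],[0.05,0,0,0,-7.1]]]'
python3 -m handwheel '[[[0.05,0,0,0,-7.1],[0.05,0,0,0,-7.1],[0.05,0,0,0,-7.1],[0.05,0,0,0,-7.1],[0.05,0,0,0,-7.1],[0.05,0,0,0,-7.1],[0.05,0,0,0,-7.1],[0.05,0,0,0,-7.1],[0.05,0,0,0,-7.1],[0.05,0,0,0,-7.1],[0.05,0,0,0,-7.1],[0.05,0,0,0,-7.1]]]'
python3 -c "
from h import *
tilt(); go(.58,-.355,.22,80)"
```

```text
time: 24.33
eef_pos: [0.5938, -0.0737, 0.2518]
tcp_rot: [0.999, -0.034, 0.003, 0.0]
contact_force: [1.1, -0.0, 0.0]
opening: 0.589
finger_force: 0.0
time: 25.33
eef_pos: [0.5938, -0.0737, 0.2518]
tcp_rot: [0.759, 0.652, 0.002, 0.002]
contact_force: [-0.2, 0.0, 0.2]
opening: 0.586
finger_force: 0.0
[-2.930e-01  8.100e-02  1.722e+00  1.000e-03  1.334e+00 -1.420e-01] [ 0.594 -0.074  0.252] toolz [ 5.6e-03 -9.0e-04 -1.0e+00]
now [ 0.5938 -0.0737  0.2518] yaw 81.3; turn first 1.3; shift(after turn) [-0.2795  0.0352  0.0318] = 7 x [-0.0399  0.005   0.0045]
```

```bash

python3 -m handwheel '[[[0.05,-0.04,0.005,0.004,1.3],[0.05,-0.04,0.005,0.004,0],[0.05,-0.04,0.005,0.004,0],[0.05,-0.04,0.005,0.004,0],[0.05,-0.04,0.005,0.004,0],[0.05,-0.04,0.005,0.004,0],[0.05,-0.04,0.005,0.004,0],[0.05,0,0,0,0],[0.05,0,0,0,0],[0.05,0,0,0,0]]]'
python3 - <<'E'
from h import *
tilt(); look("w9",["thin_a","thick_a"])
E
```

```text
time: 26.17
eef_pos: [0.5787, -0.3557, 0.2238]
tcp_rot: [0.768, 0.64, 0.002, 0.002]
contact_force: [0.4, -0.0, 0.5]
opening: 0.588
finger_force: 0.0
[-0.702  0.278  1.547  0.003  1.313 -0.521] [ 0.579 -0.356  0.224] toolz [ 5.4e-03 -1.0e-04 -1.0e+00]
thin_a mask 0.8 [339. 356.  67.  64.] rect [378. 383.] [78. 37.] 33.4
thin_a mask 0.6 [405. 205. 143.  74.] rect [478. 241.] [146.  42.] 16.8
thin_a mask 0.59 [308. 149.  48. 111.] rect [331. 204.] [ 43. 113.] 3.9
thin_a origin 331 203 0.81 [ 0.5884 -0.3684  0.    ]
thin_a origin 460 235 0.65 [ 0.7097 -0.4241  0.    ]
thin_a origin 389 383 0.64 [ 0.6173 -0.5805 -0.    ]
```

View pics/w9.png

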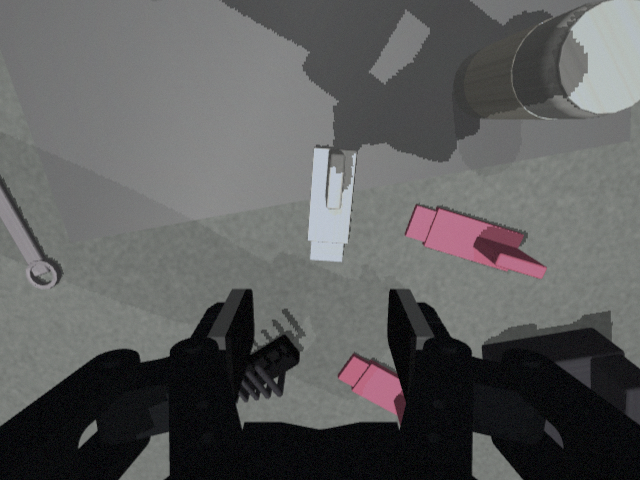

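The thin packer lies with its tail at (336,149) and nose at (327,261). The pink decoys are at (475,240) and (375,385).

```bash

python3 - <<'E'
from h import *
K=cam("wrist")
for h in(.01,.02):
    N=px2w(K,327,261,h-.003);T=px2w(K,336,149,h);d=N-T;F=px2w(K,337.5,180,h+.055);c=(N+T)/2;e=d/np.linalg.norm(d)
    print(h,'len',np.linalg.norm(d),'width',np.linalg.norm(px2w(K,316,148,h)-px2w(K,356,150,h)),'yaw',np.degrees(np.arctan2(d[1],d[0])),'fin',F,'exp',c-.0325*e)
fy=np.degrees(np.arctan2(d[1],d[0]))+180
go(*(c-.0325*e)[:2],.036,fy)
E
```

```text
0.01 len 0.11078142644879338 width 0.03699047834820619 yaw -104.34503745007167 fin [ 0.59775826 -0.33768892  0.065     ] exp [ 0.59671464 -0.33968267  0.00938011]
0.02 len 0.10794779609499586 width 0.036034514749761874 yaw -104.3430553947156 fin [ 0.59754543 -0.33617547  0.075     ] exp [ 0.59676424 -0.33753337  0.01940321]
now [ 0.5789 -0.3554  0.2248] yaw 79.7; turn first 4.0; shift(after turn) [0.0217 0.0129 0.1888] = 5 x [0.0043 0.0026 0.0378]
```

```bash

python3 -m handwheel '[[[0.05,0.0108,0.0065,0,4],[0.05,0.0108,0.0065,0.022,0],[0.05,0,0,0.036,0],[0.05,0,0,0.036,0],[0.05,0,0,0.036,0],[0.05,0,0,0.036,0],[0.05,0,0,0.026,0],[0.05,0,0,0,0],[0.05,0,0,0,0],[0.05,0,0,0,0]]]' 80
python3 -m handwheel '[[[0,0,0,0,0],[0,0,0,0,0],[0,0,0,0,0],[0,0,0,0,0],[0,0,0,0,0],[0,0,0,0,0],[0,0,0,0,0],[0,0,0,0,0]]]'
python3 -m handwheel '[[[0,0,0,-0.02,0],[0,0,0,-0.04,0],[0,0,0,-0.04,0],[0,0,0,-0.03,0],[0,0,0,0,0],[0,0,0,0,0]]]'
python3 - <<'E'
from h import *
O=np.array([.5985,-.0135]);a=np.radians(3.3);ex=np.array([np.cos(a),np.sin(a)]);ey=np.array([-np.sin(a),np.cos(a)])
tilt(); print(O-.1075*ex-.031*ey); go(*(O-.1075*ex-.031*ey),.165,183.3)
E
```

```text
time: 27.25
eef_pos: [0.5982, -0.3395, 0.0347]
tcp_rot: [0.79, 0.613, 0.002, 0.004]
contact_force: [0.2, 0.5, 0.7]
opening: 0.588
finger_force: 0.0
time: 27.92
eef_pos: [0.5976, -0.3397, 0.0348]
tcp_rot: [0.791, 0.612, 0.002, 0.004]
contact_force: [-2.5, 1.0, 6.0]
opening: 0.075
finger_force: 78.6
time: 28.42
eef_pos: [0.5972, -0.3397, 0.1656]
tcp_rot: [0.791, 0.612, 0.003, 0.005]
contact_force: [0.7, -0.0, -3.3]
opening: 0.071
finger_force: 78.5
[-0.666  0.334  1.585  0.003  1.212 -0.414] [ 0.597 -0.34   0.166] toolz [ 0.0105 -0.005  -0.9999]
[ 0.49296274 -0.05063673]
now [ 0.5972 -0.3397  0.1656] yaw 75.5; turn first -107.8; shift(after turn) [0.0874 0.2946 0.0006] = 8 x [0.0109 0.0368 0.0001]
```

```bash

python3 -m handwheel '[[[0,0,0,0,-7.16],[0,0,0,0,-7.16],[0,0,0,0,-7.16],[0,0,0,0,-7.16],[0,0,0,0,-7.16],[0,0,0,0,-7.16],[0,0,0,0,-7.16],[0,0,0,0,-7.16],[0,0,0,0,-7.16],[0,0,0,0,-7.16],[0,0,0,0,-7.16],[0,0,0,0,-7.16]]]'
python3 -m handwheel '[[[0,0,0,0,-7.16],[0,0,0,0,-7.16],[0,0,0,0,-7.16],[0,0.011,0.0368,0,0],[0,0.011,0.0368,0,0],[0,0.011,0.0368,0,0],[0,0.011,0.0368,0,0],[0,0.011,0.0368,0,0],[0,0.011,0.0368,0,0],[0,0.011,0.0368,0,0],[0,0.011,0.0368,0,0],[0,0,0,0,0]]]'
python3 -m handwheel '[[[0,0,0,0,0],[0,0,0,0,0]]]'
python3 - <<'E'
from h import *
tilt()
O=np.array([.5985,-.0135]);a=np.radians(3.3);ex=np.array([np.cos(a),np.sin(a)]);ey=np.array([-np.sin(a),np.cos(a)])
go(*(O-.1075*ex-.031*ey),.055,183.3)
look("w10",["thin_a"])
E
```

```text
time: 29.42
eef_pos: [0.5943, -0.3375, 0.1583]
tcp_rot: [0.158, 0.987, 0.001, 0.0]
contact_force: [-0.5, 0.2, -2.3]
opening: 0.076
finger_force: 78.4
time: 30.42
eef_pos: [0.4881, -0.0431, 0.1573]
tcp_rot: [-0.028, 1.0, 0.002, -0.001]
contact_force: [0.8, -0.2, -2.6]
opening: 0.079
finger_force: 78.7
time: 30.58
eef_pos: [0.492, -0.049, 0.1595]
tcp_rot: [-0.026, 1.0, -0.001, 0.001]
contact_force: [0.1, -0.1, -2.3]
opening: 0.077
finger_force: 78.8
[-0.305 -0.08   2.054 -0.     1.164 -1.927] [ 0.492 -0.049  0.16 ] toolz [ 0.003 -0.001 -1.   ]
now [ 0.492  -0.049   0.1595] yaw -177.0; turn first -0.3; shift(after turn) [-0.0008 -0.0017  0.1045] = 3 x [-0.0003 -0.0006  0.0348]
thin_a mask 0.7 [602.  26.  38.  54.] rect [618.  50.] [59. 41.] 90.0
thin_a mask 0.67 [274. 210.  81. 191.] rect [316. 305.] [190.  81.] 89.1
thin_a origin 315 310 0.72 [ 0.5865 -0.0497  0.    ]
thin_a origin 248 342 0.42 [ 0.6224 -0.1081  0.    ]
```

View pics/w10.png

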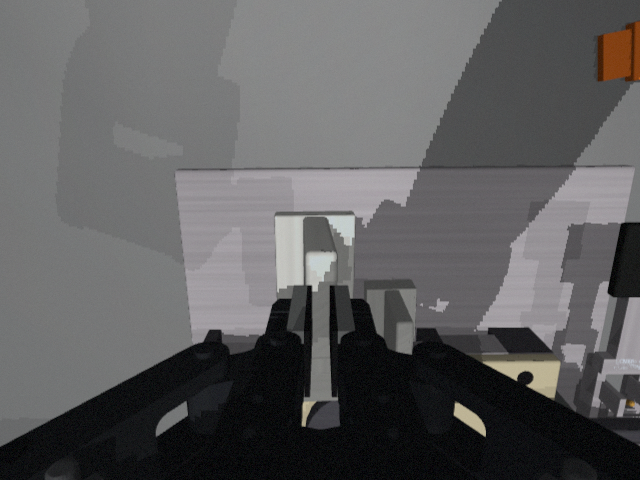

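The thin packer is held at (316,300) with a thin tail edge, and the seated thick one shows at (390,315). I'll lower it and slide it into the −31 opening.

```bash

python3 -m handwheel '[[[0,0,-0.0012,0.03,-0.3],[0,0,0,0.04,0],[0,0,0,0.03,0],[0,0,0,0.008,0],[0,0,0,0.001,0],[0,0,0,0,0],[0,0,0,0,0],[0,0,0,0,0],[0,0,0,0,0]]]'
python3 - <<'E'
from h import *
O=np.array([.5985,-.0135]);a=np.radians(3.3);ex=np.array([np.cos(a),np.sin(a)]);ey=np.array([-np.sin(a),np.cos(a)])
tilt();go(*(O-.0235*ex-.031*ey),.0458,183.3)
E
```

```text
time: 31.48
eef_pos: [0.4953, -0.0511, 0.0544]
tcp_rot: [-0.028, 1.0, -0.001, 0.005]
contact_force: [-0.2, -0.2, -2.1]
opening: 0.075
finger_force: 78.8
[-0.307  0.069  2.121  0.     0.941 -1.935] [ 0.495 -0.051  0.054] toolz [ 0.0095 -0.0026 -1.    ]
now [ 0.4953 -0.0511  0.0544] yaw -176.8; turn first -0.1; shift(after turn) [-0.0817  0.0006  0.0086] = 2 x [-0.0408  0.0003  0.0043]
```

```bash

python3 -m handwheel '[[[0,0,0.0006,0.005,0],[0,0,0,0.002,0],[0,0,0,0.001,0],[0,0,0,0,0],[0,0,0,0,0],[0,0,0,0,0]]]'
python3 -m handwheel '[[[0,-0.01,0,0,0],[0,-0.01,0,0,0],[0,-0.01,0,0,0],[0,0,0,0,0],[0,0,0,0,0]]]'
python3 -c "
from h import *
tilt()"
```

```text
time: 31.98
eef_pos: [0.4938, -0.0504, 0.045]
tcp_rot: [-0.028, 1.0, -0.001, 0.003]
contact_force: [-2.6, -1.7, 5.5]
opening: 0.079
finger_force: 81.1
time: 32.4
eef_pos: [0.5257, -0.0484, 0.0449]
tcp_rot: [-0.028, 1.0, -0.001, 0.005]
contact_force: [1.2, -0.4, 1.8]
opening: 0.074
finger_force: 80.1
[-2.850e-01  1.490e-01  2.054e+00  1.000e-03  9.290e-01 -1.913e+00] [ 0.526 -0.048  0.045] toolz [ 0.0101 -0.0018 -0.9999]
```

```bash

python3 -m handwheel '[[[0,-0.01,0,0,0],[0,-0.01,0,0,0],[0,0,0,0,0],[0,0,0,0,0]]]'
python3 -m handwheel '[[[0,-0.01,0,0,0],[0,-0.01,0,0,0],[0,-0.004,0,0,0],[0,0,0,0,0],[0,0,0,0,0]]]'
python3 -m handwheel '[[[0,-0.003,0,0,0],[0,-0.002,0,0,0],[0,0,0,0,0],[0,0,0,0,0]]]'
```

```text
time: 32.73
eef_pos: [0.5446, -0.0472, 0.0448]
tcp_rot: [-0.028, 1.0, -0.001, 0.004]
contact_force: [1.8, 0.2, 2.6]
opening: 0.077
finger_force: 80.2
time: 33.15
eef_pos: [0.5674, -0.0457, 0.0446]
tcp_rot: [-0.028, 1.0, -0.001, 0.003]
contact_force: [-0.3, 0.0, 3.1]
opening: 0.079
finger_force: 80.3
time: 33.48
eef_pos: [0.5715, -0.0455, 0.0445]
tcp_rot: [-0.028, 1.0, -0.001, 0.002]
contact_force: [-3.7, -0.7, 5.4]
opening: 0.074
finger_force: 80.8
```

```bash

python3 -m handwheel '[[[0,-0.002,0,0,0],[0,0,0,0,0],[0,0,0,0,0]]]'
python3 -m handwheel '[[[0,-0.002,0,0,0],[0,0,0,0,0],[0,0,0,0,0]]]'
python3 -m handwheel '[[[0,-0.002,0,0,0],[0,0,0,0,0],[0,0,0,0,0]]]'
```

```text
time: 33.73
eef_pos: [0.574, -0.0453, 0.0445]
tcp_rot: [-0.028, 1.0, -0.001, 0.002]
contact_force: [-4.2, -0.0, 4.9]
opening: 0.078
finger_force: 80.5
time: 33.98
eef_pos: [0.5765, -0.0452, 0.0445]
tcp_rot: [-0.028, 1.0, -0.001, 0.003]
contact_force: [-2.7, -0.6, 3.0]
opening: 0.073
finger_force: 80.2
time: 34.23
eef_pos: [0.577, -0.0452, 0.0445]
tcp_rot: [-0.029, 1.0, -0.001, 0.001]
contact_force: [-7.4, -0.7, 7.2]
opening: 0.074
finger_force: 81.2
```

```bash

python3 -m handwheel '[[[0,-0.002,0,0,0],[0,0,0,0,0],[0,0,0,0,0]]]'
python3 -m handwheel '[[[0,-0.001,0,0,0],[0,0,0,0,0],[0,0,0,0,0]]]'
```

```text
time: 34.48
eef_pos: [0.5769, -0.0451, 0.0444]
tcp_rot: [-0.029, 1.0, -0.001, -0.002]
contact_force: [-13.9, -1.0, 10.5]
opening: 0.074
finger_force: 82.5
time: 34.73
eef_pos: [0.5768, -0.0451, 0.0444]
tcp_rot: [-0.029, 1.0, -0.0, -0.004]
contact_force: [-16.4, -2.7, 12.4]
opening: 0.082
finger_force: 83.0
```

```bash

python3 -m handwheel '[[[0,0.003,0,0,0],[0,0.001,0,0,0],[0.035,0,0,0,0],[0.035,0,0,0,0],[0.035,0,0,0,0],[0.035,0,0,0,0]]]'
python3 -m handwheel '[[[0.035,0,0,-0.03,0],[0.035,0,0,-0.04,0],[0.035,0.02,0,-0.04,0],[0.035,0.02,0,-0.04,0],[0.035,0.03,0,0,0],[0.035,0,0,0,0],[0.035,0,0,0,0]]]'
python3 - <<'E'
from h import *
tilt()
K,im=look("w11",["thin_a","thick_a"])
cv2.imwrite("pics/w11c.png",cv2.resize(im[200:440,160:480],None,fx=2.5,fy=2.5,interpolation=cv2.INTER_CUBIC))
go(.449,.335,.22,97.2)
E
```

```text
time: 35.23
eef_pos: [0.5783, -0.0453, 0.0448]
tcp_rot: [-0.028, 1.0, -0.001, 0.004]
contact_force: [0.7, -0.4, -0.4]
opening: 0.411
finger_force: 0.0
time: 35.82
eef_pos: [0.5095, -0.0489, 0.1898]
tcp_rot: [-0.028, 1.0, -0.001, 0.004]
contact_force: [0.7, -1.1, -0.4]
opening: 0.408
finger_force: 0.0
[-2.940e-01 -7.300e-02  1.990e+00  1.000e-03  1.216e+00 -1.921e+00] [ 0.51  -0.049  0.19 ] toolz [ 0.0087 -0.002  -1.    ]
thin_a mask 0.65 [581.   3.  59.  54.] rect [610.  30.] [60. 59.] 90.0
thin_a mask 0.61 [295. 247.  47.  81.] rect [320. 287.] [80. 45.] 90.0
thin_a mask 0.17 [430. 298.  68.  19.] rect [464. 306.] [15. 61.] 90.0
thin_a origin 318 305 0.66 [ 0.6156 -0.046   0.    ]
thick_a mask 0.91 [362. 247.  45.  60.] rect [386. 274.] [57. 49.] 90.0
thick_a origin 384 307 0.87 [0.6138 0.0173 0.    ]
now [ 0.5101 -0.0488  0.1882] yaw -176.8; turn first 86.0; shift(after turn) [ 0.3885 -0.0125 -0.0318] = 10 x [ 0.0388 -0.0013 -0.0032]
```

View pics/w11c.png

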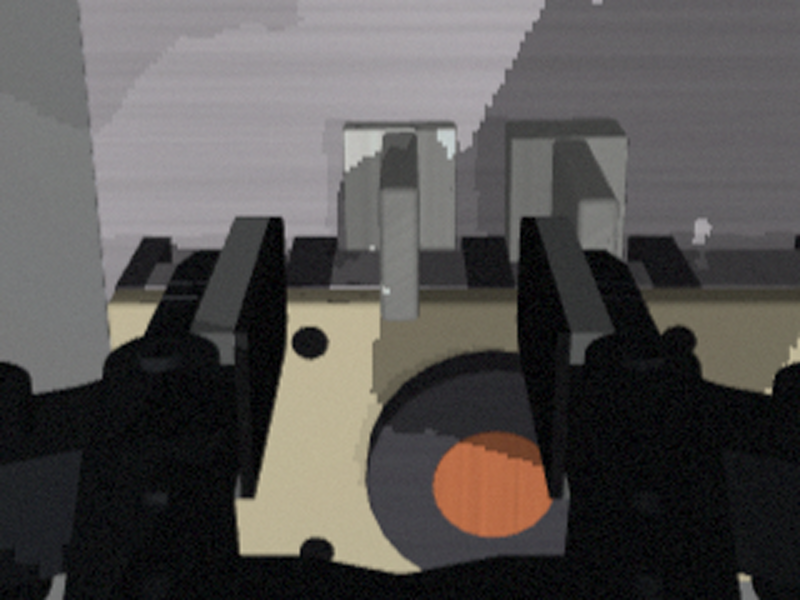

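Both packers are home: fins at (400,225) and (595,230) at the plate face, each centred in its opening. Now the last thin packer, approached with the half-turned grasp. I've viewed all 14 pictures allowed, so from here I'll measure by fitting the packer's silhouette to the network mask.

```bash
cat >> h.py <<'E'
from scipy.optimize import minimize
def sil(K,x,y,yaw,z0=0.,h=.01):
    c,s=np.cos(yaw),np.sin(yaw); m=np.zeros((480,640),np.uint8)
    def box(x0,x1,w,za,zb):
        P=[w2px(K,(x+c*a-s*b,y+s*a+c*b,z0+q)) for a in(x0,x1) for b in(-w/2,w/2) for q in(za,zb)]
        cv2.fillConvexPoly(m,(cv2.convexHull(np.array(P,np.float32))*16).astype(np.int32),1,shift=4)
    box(-.055,.035,.04,0,h);box(.035,.055,.032,0,h-.003);box(-.055,-.01,.012,0,h+.055); return m.astype(bool)
def fit(cam_,name,x,y,yaw,h=.01,z0=0.):
    K=cam(cam_); viewer.read_camera(cam_); best=None
    for d in viewer.outline_of(cam_,name):
        M=d['mask']; f=lambda p:1-(sil(K,p[0],p[1],p[2],z0,h)&M).sum()/max(1,(sil(K,p[0],p[1],p[2],z0,h)|M).sum())
        r=minimize(f,[x,y,yaw],method='Nelder-Mead',options=dict(initial_simplex=[[x,y,yaw],[x+.012,y,yaw],[x,y+.012,yaw],[x,y,yaw+.1]]))
        if best is None or r.fun<best.fun: best=r
    p=best.x; print('IoU',1-best.fun,'origin',p[:2].round(4),'yaw',np.degrees(p[2]).round(1),'fin',(p[:2]-.0325*np.array([np.cos(p[2]),np.sin(p[2])])).round(4)); return p
E
python3 -m handwheel '[[[0.05,0,0,0,7.16],[0.05,0,0,0,7.16],[0.05,0,0,0,7.16],[0.05,0,0,0,7.16],[0.05,0,0,0,7.16],[0.05,0,0,0,7.16],[0.05,0,0,0,7.16],[0.05,0,0,0,7.16],[0.05,0,0,0,7.16],[0.05,0,0,0,7.16],[0.05,0,0,0,7.16],[0.05,0,0,0,7.16]]]'
python3 -m handwheel '[[[0.05,0.036,0,-0.003,0],[0.05,0.036,0,-0.003,0],[0.05,0.036,0,-0.003,0],[0.05,0.036,0,-0.003,0],[0.05,0.036,0,-0.003,0],[0.05,0.036,0,-0.003,0],[0.05,0.036,0,-0.003,0],[0.05,0.036,0,-0.003,0],[0.05,0.02,0,-0.003,0],[0.05,0,0,0,0],[0.05,0,0,0,0],[0.05,0,0,0,0]]]'
python3 - <<'E'
from h import *
tilt()
p=fit("wrist","thin_a",.443,.349,np.radians(97.2))
f=p[:2]-.0325*np.array([np.cos(p[2]),np.sin(p[2])]); go(f[0],f[1],.034,np.degrees(p[2]))
E
```

```text
time: 37.07
eef_pos: [0.51, -0.0488, 0.1881]
tcp_rot: [0.663, 0.749, 0.001, 0.002]
contact_force: [0.8, 0.7, -0.2]
opening: 0.582
finger_force: 0.0
time: 38.07
eef_pos: [0.4704, 0.2562, 0.2145]
tcp_rot: [0.661, 0.751, 0.001, 0.002]
contact_force: [0.0, -1.2, 0.1]
opening: 0.583
finger_force: 0.0
[ 0.311 -0.034  1.907 -0.004  1.265  0.185] [0.47  0.256 0.214] toolz [ 0.0046 -0.0023 -1.    ]
IoU 0.9756675620161163 origin [0.4406 0.3507] yaw 95.0 fin [0.4434 0.3183]
now [0.4705 0.2556 0.2146] yaw 97.2; turn first 2.2; shift(after turn) [ 0.0648 -0.0215  0.1806] = 5 x [ 0.013  -0.0043  0.0361]
```

```bash

python3 -m handwheel '[[[0.05,0.0324,-0.0105,0,2.2],[0.05,0.0324,-0.0105,0.02,0],[0.05,0,0,0.034,0],[0.05,0,0,0.034,0],[0.05,0,0,0.034,0],[0.05,0,0,0.034,0],[0.05,0,0,0.024,0],[0.05,0,0,0,0],[0.05,0,0,0,0],[0.05,0,0,0,0]]]' 80
python3 -m handwheel '[[[0,0,0,0,0],[0,0,0,0,0],[0,0,0,0,0],[0,0,0,0,0],[0,0,0,0,0],[0,0,0,0,0],[0,0,0,0,0],[0,0,0,0,0]]]'
python3 -m handwheel '[[[0,0,0,-0.02,0],[0,0,0,-0.04,0],[0,0,0,-0.04,0],[0,0,0,-0.04,0],[0,0,0,0,0],[0,0,0,0,0]]]'
python3 - <<'E'
from h import *
O=np.array([.5985,-.0135]);a=np.radians(3.3);ex=np.array([np.cos(a),np.sin(a)]);ey=np.array([-np.sin(a),np.cos(a)])
tilt(); go(*(O-.1075*ex+.093*ey),.175,3.3)
E
```

```text
time: 39.0
eef_pos: [0.445, 0.3185, 0.0367]
tcp_rot: [0.675, 0.738, 0.003, 0.003]
contact_force: [-0.4, 0.5, -0.1]
opening: 0.586
finger_force: 0.0
time: 39.67
eef_pos: [0.4437, 0.3188, 0.0357]
tcp_rot: [0.675, 0.738, 0.002, 0.003]
contact_force: [-0.8, -0.1, 4.4]
opening: 0.004
finger_force: 2.2
time: 40.17
eef_pos: [0.4444, 0.3197, 0.1784]
tcp_rot: [0.675, 0.738, 0.005, 0.004]
contact_force: [0.0, -0.3, -1.2]
opening: 0.001
finger_force: 0.0
[ 0.44   0.02   1.921 -0.004  1.189  0.352] [0.444 0.32  0.178] toolz [ 0.012   0.0017 -0.9999]
now [0.4444 0.3197 0.1784] yaw 95.1; turn first 91.8; shift(after turn) [0.0272 0.2485 0.0034] = 6 x [0.0045 0.0414 0.0006]
```

The grasp missed: the fingers closed on nothing. I'll look again.

```bash

python3 -m handwheel '[[[0.06,-0.03,0,-0.03,0],[0.06,-0.03,0,-0.02,0],[0.06,0,0,0,0],[0.06,0,0,0,0]]]'
python3 - <<'E'
from h import *
tilt()
p=fit("wrist","thin_a",.443,.349,np.radians(95))
K=cam("wrist")
for d in viewer.outline_of("wrist","thin_a"): 
    M=d['mask']; print(round(d['confidence'],2),(np.array(d['extent'])*[640,480,640,480]).round(), (sil(K,*p)&M).sum()/(sil(K,*p)|M).sum())
im=viewer.read_camera("wrist"); m=sil(K,*p); print('mean bgr',im[m].mean(0))
print([ (np.array(d['xy'])*[640,480]).round() for d in viewer.pinpoint("wrist","thin_a")], w2px(K,(p[0],p[1],0)))
p2=fit("top","thin_a",.443,.349,np.radians(95))
f=p[:2]-.0325*np.array([np.cos(p[2]),np.sin(p[2])]); go(f[0],f[1],.034,np.degrees(p[2]))
E
```

```text
time: 40.5
eef_pos: [0.4476, 0.2588, 0.224]
tcp_rot: [0.676, 0.737, 0.001, 0.002]
contact_force: [-1.7, 0.0, -0.7]
opening: 0.566
finger_force: 0.0
[ 0.329 -0.086  1.939 -0.003  1.284  0.243] [0.448 0.259 0.224] toolz [ 0.0053 -0.0012 -1.    ]
IoU 0.9657394843962008 origin [0.4403 0.3497] yaw 95.0 fin [0.4431 0.3173]
0.89 [190. 185.  63. 106.] 0.0
0.88 [292.  25.  50. 137.] 0.8794851166532582
mean bgr [182.77139037 179.87817513 174.93465909]
[array([321.,  95.]), array([228., 244.])] (np.float64(321.65266782770425), np.float64(92.87954116027538))
IoU 0.09838709677419355 origin [0.4351 0.3624] yaw 101.6 fin [0.4417 0.3306]
now [0.4469 0.26   0.2232] yaw 95.2; turn first 0.2; shift(after turn) [0.0574 0.0012 0.1892] = 5 x [0.0115 0.0002 0.0378]
```

The packer has hardly moved (1 mm). I'll retry and watch the closing step by step.

```bash

python3 -m handwheel '[[[0.05,0.0287,0.0006,0,0],[0.05,0.0287,0.0006,0.028,0],[0.05,0,0,0.034,0],[0.05,0,0,0.034,0],[0.05,0,0,0.034,0],[0.05,0,0,0.034,0],[0.05,0,0,0.026,0],[0.05,0,0,0,0],[0.05,0,0,0,0],[0.05,0,0,0,0]]]' 80
python3 - <<'E'
from h import *
tilt(); s=get_state(); print(s['wrist_torque'],s['contact_force'])
p=fit("wrist","thin_a",.4403,.3497,np.radians(95))
K=cam("wrist")
print([(round(d['confidence'],2),(np.array(d['extent'])*[640,480,640,480]).round()) for d in viewer.outline_of("wrist","thin_a")])
im=viewer.read_camera("wrist"); 
print('finTopPx',[np.round(w2px(K,(x,y,.065))) for x,y in((p[0]-.055*np.cos(p[2]),p[1]-.055*np.sin(p[2])),(p[0]-.01*np.cos(p[2]),p[1]-.01*np.sin(p[2])))])
E
python3 -m handwheel '[[[0,0,0,0,0],[0,0,0,0,0]]]'
python3 -m handwheel '[[[0,0,0,0,0],[0,0,0,0,0]]]'
python3 -m handwheel '[[[0,0,0,0,0],[0,0,0,0,0],[0,0,0,0,0],[0,0,0,0,0]]]'
```

```text
time: 41.68
eef_pos: [0.4458, 0.3174, 0.036]
tcp_rot: [0.675, 0.738, 0.003, 0.003]
contact_force: [1.2, -0.1, 0.7]
opening: 0.58
finger_force: 0.0
[ 0.435  0.205  2.008 -0.005  0.922  0.348] [0.446 0.317 0.036] toolz [ 7.8e-03 -3.0e-04 -1.0e+00]
[ 0.03768462 -0.00466309  0.02415329] [ 1.16366405 -0.05954318  0.69075302]
IoU 0.0 origin [0.4403 0.3497] yaw 95.0 fin [0.4431 0.3173]
[(0.61, array([ 79., 341.,  92., 134.]))]
finTopPx [array([311., 357.]), array([311., 249.])]
time: 42.05
eef_pos: [0.4454, 0.3169, 0.0356]
tcp_rot: [0.675, 0.738, 0.002, 0.003]
contact_force: [-0.9, -0.6, 0.2]
opening: 0.311
finger_force: 0.0
time: 42.22
eef_pos: [0.4447, 0.3167, 0.0352]
tcp_rot: [0.675, 0.738, 0.001, 0.002]
contact_force: [-0.8, -0.0, 4.0]
opening: 0.074
finger_force: 79.0
time: 42.55
eef_pos: [0.4449, 0.3167, 0.0352]
tcp_rot: [0.675, 0.738, 0.001, 0.003]
contact_force: [-2.6, -1.0, 5.5]
opening: 0.068
finger_force: 78.7
```

Gripped now, so the first failure was probably the slackened grip. I'll lift, turn to the jig heading and carry.

```bash

python3 -m handwheel '[[[0,0,0,-0.02,0],[0,0,0,-0.04,0],[0,0,0,-0.04,0],[0,0,0,-0.04,0],[0,0,0,0,0],[0,0,0,0,7],[0,0,0,0,7],[0,0,0,0,7],[0,0,0,0,7],[0,0,0,0,7],[0,0,0,0,7],[0,0,0,0,7]]]'
python3 -m handwheel '[[[0,0,0,0,7],[0,0,0,0,7],[0,0,0,0,7],[0,0,0,0,7],[0,0,0,0,7],[0,0,0,0,7],[0,0,0,0,0],[0,0,0,0,0]]]'
python3 - <<'E'
from h import *
O=np.array([.5985,-.0135]);a=np.radians(3.3);ex=np.array([np.cos(a),np.sin(a)]);ey=np.array([-np.sin(a),np.cos(a)])
tilt(); go(*(O-.1075*ex+.093*ey),.175,3.3)
E
```

```text
time: 43.55
eef_pos: [0.4431, 0.3164, 0.1724]
tcp_rot: [0.921, 0.389, 0.001, 0.002]
contact_force: [-0.5, 0.2, -2.8]
opening: 0.059
finger_force: 78.6
time: 44.22
eef_pos: [0.4433, 0.3165, 0.173]
tcp_rot: [0.999, 0.037, 0.002, 0.001]
contact_force: [-0.4, 0.3, -2.7]
opening: 0.06
finger_force: 78.7
[ 0.436  0.024  1.927 -0.004  1.188  1.933] [0.443 0.316 0.173] toolz [ 0.0037 -0.0022 -1.    ]
now [0.4433 0.3165 0.173 ] yaw 4.3; turn first 1.0; shift(after turn) [ 0.0285  0.2454 -0.002 ] = 6 x [ 0.0047  0.0409 -0.0003]
```

```bash

python3 -m handwheel '[[[0,0.0047,0.041,0,1],[0,0.0047,0.041,0,0],[0,0.0047,0.041,0,0],[0,0.0047,0.041,0,0],[0,0.0047,0.041,0,0],[0,0.0047,0.041,0,0],[0,0,0,0,0],[0,0,0,0,0],[0,0,0,0,0]]]'
python3 - <<'E'
from h import *
O=np.array([.5985,-.0135]);a=np.radians(3.3);ex=np.array([np.cos(a),np.sin(a)]);ey=np.array([-np.sin(a),np.cos(a)])
tilt(); go(*(O-.1075*ex+.093*ey),.048,3.3)
t=tool()[0]; 
p=fit("wrist","thin_a",t[0]+.0325,t[1],np.radians(3.3),z0=t[2]-.0352)
E
```

```text
time: 44.97
eef_pos: [0.4864, 0.0729, 0.1752]
tcp_rot: [1.0, 0.027, 0.003, 0.001]
contact_force: [-0.0, 0.9, 0.4]
opening: 0.003
finger_force: 0.0
[-5.800e-02 -1.050e-01  2.047e+00 -1.000e-03  1.193e+00  1.459e+00] [0.486 0.073 0.175] toolz [ 6.2e-03 -9.0e-04 -1.0e+00]
now [0.4864 0.0729 0.1752] yaw 3.1; turn first -0.2; shift(after turn) [-0.0005 -0.0003  0.1272] = 4 x [-0.0001 -0.0001  0.0318]
IoU 0.0 origin [0.5189 0.0729] yaw 3.3 fin [0.4864 0.071 ]
```

The grip slackened in transit and the packer fell. I'll find it with the networks in all three cameras.

```bash

python3 - <<'E'
from h import *
for c in("top","scene","wrist"):
    K=cam(c); im=viewer.read_camera(c)
    for n in("thin_a","thick_a","lever_pad"):
        o=viewer.outline_of(c,n)
        for d in o:
            M=d['mask'].astype(np.uint8); r=cv2.minAreaRect(cv2.findNonZero(M)); print(c,n,round(d['confidence'],2),np.round(r[0]),np.round(r[1]),round(r[2]),M.sum(),'w',px2w(K,*r[0],.01).round(3)[:2],'bgr',im[d['mask']].mean(0).round())
        for d in viewer.pinpoint(c,n): print('   pin',n,round(d['confidence'],2),px2w(K,d['xy'][0]*640,d['xy'][1]*480,0).round(3)[:2])
E
```

```text
top thin_a 0.91 [227. 261.] [24. 38.] 18 449 w [0.499 0.254] bgr [177. 174. 173.]
top thin_a 0.86 [465. 180.] [14. 44.] 23 552 w [ 0.717 -0.425] bgr [105.  90. 149.]
top thin_a 0.76 [111. 323.] [17. 48.] 36 683 w [0.332 0.57 ] bgr [ 28.  30. 133.]
top thin_a 0.74 [333. 230.] [19. 14.] 90 247 w [ 0.582 -0.044] bgr [152. 154. 154.]
top thin_a 0.61 [525. 213.] [16. 47.] 42 628 w [ 0.62  -0.589] bgr [101.  86. 143.]
top thin_a 0.53 [234. 315.] [15. 27.] 76 348 w [0.35  0.233] bgr [ 31.  71. 131.]
   pin thin_a 0.73 [ 0.625 -0.576]
   pin thin_a 0.66 [0.514 0.286]
   pin thin_a 0.66 [ 0.609 -0.101]
   pin thin_a 0.63 [0.355 0.208]
   pin thin_a 0.63 [ 0.709 -0.417]
   pin thin_a 0.54 [ 0.611 -0.052]
   pin thick_a 0.64 [0.611 0.016]
   pin thick_a 0.57 [0.656 0.182]
scene thin_a 0.76 [475. 200.] [12. 31.] 24 295 w [0.313 0.578] bgr [ 73.  79. 177.]
scene thin_a 0.75 [376. 211.] [19. 32.] 81 335 w [0.325 0.213] bgr [ 52.  94. 155.]
scene thin_a 0.68 [126. 288.] [40. 19.] 3 460 w [ 0.602 -0.591] bgr [140. 124. 181.]
scene thin_a 0.64 [312. 249.] [12.  5.] 90 65 w [ 0.505 -0.039] bgr [179. 1
[... 403 characters left out ...]
[384. 236.] [45. 13.] 54 270 w [0.472 0.203] bgr [86. 90. 97.]
   pin lever_pad 0.79 [0.388 0.192]
wrist thin_a 0.86 [153. 345.] [ 60. 161.] 80 6361 w [0.348 0.218] bgr [ 18.  60. 122.]
wrist thin_a 0.84 [ 98. 174.] [ 97. 147.] 12 7612 w [0.503 0.255] bgr [177. 174. 168.]
wrist thin_a 0.69 [491.  93.] [75. 75.] 2 4812 w [ 0.582 -0.055] bgr [134. 134. 131.]
   pin thin_a 0.9 [ 0.61  -0.049]
   pin thin_a 0.82 [0.352 0.203]
   pin thin_a 0.71 [0.507 0.293]
wrist thick_a 0.85 [408.  94.] [59. 78.] 3 4130 w [0.579 0.009] bgr [154. 152. 148.]
   pin thick_a 0.9 [0.606 0.012]
wrist lever_pad 0.68 [173. 123.] [231.  74.] 85 12288 w [0.547 0.192] bgr [61. 60. 61.]
   pin lever_pad 0.76 [0.483 0.192]
```

The packer is near (0.50,0.255), beside the jig's left edge, and by its outline it's tipped on its side. I'll get a closer view and fit a full 3D pose.

```bash
cat >> h.py <<'E'
BOX=[(-.055,.035,.04,0,.01),(.035,.055,.032,0,.007),(-.055,-.01,.012,0,.065)]
V=[np.array([(a,b,q) for a in(x0,x1) for b in(-w/2,w/2) for q in(za,zb)]) for x0,x1,w,za,zb in BOX]
def sil3(K,p):
    x,y,yaw,roll=p[:4]; Rm=R.from_euler('ZYX',[yaw,p[4] if len(p)>4 else 0,roll]).as_matrix(); W=[v@Rm.T for v in V]; z0=-min(w[:,2].min() for w in W); m=np.zeros((480,640),np.uint8)
    f,cx,cy,o,A=K
    for w in W:
        q=(w+[x,y,z0]-o)@A; uv=np.stack([cx-f*q[:,0]/q[:,2],cy+f*q[:,1]/q[:,2]],1)
        cv2.fillConvexPoly(m,(cv2.convexHull(uv.astype(np.float32))*16).astype(np.int32),1,shift=4)
    return m.astype(bool)
def fit3(views,x,y,rolls=(0,1.32,-1.32,3.14),yaws=np.arange(0,6.28,.785),n=4):
    def f(p): return np.mean([1-(s&M).sum()/(s|M).sum() for K,M in views for s in[sil3(K,p)]])
    st=[np.array([x,y,a,r]) for a in yaws for r in rolls]
    out=[]
    for s in sorted(st,key=f)[:12]:
        sx=np.vstack([s]+[s+d for d in np.diag([.015,.015,.3,.15])]); r=minimize(f,s,method='Nelder-Mead',options=dict(initial_simplex=sx,maxiter=250)); out.append((r.fun,r.x))
    out.sort(key=lambda t:t[0])
    for g,p in out[:n]: print('IoU',round(1-g,3),p[:2].round(4),'yaw',np.degrees(p[2]).round(1),'roll',np.degrees(p[3]).round(1))
    return out[0][1]
def masks(c,name,x,y):
    K=cam(c); im=viewer.read_camera(c); r=[]
    for d in viewer.outline_of(c,name):
        M=d['mask']; v,u=np.nonzero(M); w=px2w(K,u.mean(),v.mean(),.015)
        if np.hypot(w[0]-x,w[1]-y)<.06 and im[M].mean(0).ptp() if False else np.hypot(w[0]-x,w[1]-y)<.06: r.append((K,M)); print(c,round(d['confidence'],2),w.round(3),M.sum())
    return r[:1]
E
python3 -c "
from h import *
go(.53,.25,.24,3.3)"
```

```text
now [0.4862 0.0728 0.175 ] yaw 3.1; turn first -0.2; shift(after turn) [ 0.054  -0.1744 -0.065 ] = 5 x [ 0.0108 -0.0349 -0.013 ]
```

```bash

python3 -m handwheel '[[[0.03,0.0108,-0.035,-0.013,0],[0.03,0.0108,-0.035,-0.013,0],[0.03,0.0108,-0.035,-0.013,0],[0.03,0.0108,-0.035,-0.013,0],[0.03,0.0108,-0.035,-0.013,0],[0.03,0,0,0,0],[0.03,0,0,0,0],[0.03,0,0,0,0]]]'
python3 - <<'E'
from h import *
tilt()
v=masks("wrist","thin_a",.5,.255)
fit3(v,.5,.255)
np.savez("/tmp/m.npz",M=v[0][1])
v2=v+masks("top","thin_a",.5,.255)+masks("scene","thin_a",.5,.255); print(len(v2)); fit3(v2,.5,.255)
E
```

```text
time: 46.78
eef_pos: [0.5298, 0.2503, 0.2393]
tcp_rot: [1.0, 0.027, 0.002, 0.001]
contact_force: [0.3, -0.6, -0.7]
opening: 0.352
finger_force: 0.0
[ 0.27   0.062  1.764 -0.003  1.312  1.787] [0.53  0.25  0.239] toolz [ 0.0044 -0.0022 -1.    ]
IoU nan [0.5   0.255] yaw 0.0 roll 0.0
IoU nan [0.5   0.255] yaw 0.0 roll 75.6
IoU nan [0.5   0.255] yaw 0.0 roll -75.6
IoU nan [0.5   0.255] yaw 0.0 roll 179.9
  return _methods._mean(a, axis=axis, dtype=dtype,
  ret = ret.dtype.type(ret / rcount)
Traceback (most recent call last):
IndexError: list index out of range
```

```bash

python3 - <<'E'
from h import *
K=cam("wrist"); im=viewer.read_camera("wrist"); print('expected px',np.round(w2px(K,(.5,.255,.015))))
for n in("thin_a","thick_a"):
  for d in viewer.outline_of("wrist",n):
    M=d['mask']; v,u=np.nonzero(M); print(n,round(d['confidence'],2),M.sum(),u.mean().round(),v.mean().round(),px2w(K,u.mean(),v.mean(),.015).round(3),im[M].mean(0).round())
  for d in viewer.pinpoint("wrist",n): print('pin',n,round(d['confidence'],2),px2w(K,d['xy'][0]*640,d['xy'][1]*480,.015).round(3))
v=masks("top","thin_a",.5,.255); 
if v: fit3(v,.5,.255)
v=masks("scene","thin_a",.5,.255)
if v: fit3(v,.5,.255)
E
```

```text
expected px [312. 223.]
thin_a 0.86 4306 303.0 233.0 [0.488 0.264 0.015] [111. 113. 113.]
thin_a 0.77 441 635.0 165.0 [ 0.573 -0.05   0.015] [75. 77. 77.]
thin_a 0.73 3045 330.0 359.0 [0.348 0.228 0.015] [ 15.  53. 110.]
thin_a 0.65 3303 29.0 347.0 [0.346 0.554 0.015] [ 23.  25. 145.]
pin thin_a 0.82 [0.363 0.203 0.015]
pin thin_a 0.75 [ 0.608 -0.042  0.015]
pin thin_a 0.74 [0.505 0.281 0.015]
pin thin_a 0.72 [0.35  0.553 0.015]
thick_a 0.92 4351 591.0 165.0 [ 0.571 -0.008  0.015] [111. 113. 111.]
pin thick_a 0.79 [0.603 0.018 0.015]
pin thick_a 0.36 [0.481 0.146 0.015]
top 0.56 [0.476 0.253 0.015] 263
IoU 0.493 [0.5058 0.2787] yaw -12.7 roll 102.2
IoU 0.425 [0.5121 0.2425] yaw 36.3 roll -85.8
IoU 0.377 [0.4975 0.2557] yaw 4.3 roll 13.2
IoU 0.375 [0.4975 0.2552] yaw 4.4 roll 2.0
scene 0.52 [0.483 0.262 0.015] 328
IoU 0.656 [0.4872 0.2535] yaw 186.9 roll 7.8
IoU 0.621 [0.5187 0.2374] yaw 317.2 roll 200.0
IoU 0.603 [0.5233 0.2494] yaw 28.3 roll -80.5
IoU 0.57 [0.4882 0.2585] yaw 201.9 roll -54.4
```

```bash

python3 - <<'E'
from h import *
v=masks("wrist","thin_a",.49,.262); v+=masks("wrist","thin_a",.49,.262)
fit3(v,.49,.262,rolls=(0,.8,-.8,1.3,-1.3,1.8,-1.8,3.1),n=7)
K,M=v[0]; im=viewer.read_camera("wrist"); g=(M*1)[::8,::8]
vv,uu=np.nonzero(M); print(uu.min(),uu.max(),vv.min(),vv.max())
sub=M[vv.min():vv.max()+1:5,uu.min():uu.max()+1:3]
gr=cv2.cvtColor(im,cv2.COLOR_BGR2GRAY)[vv.min():vv.max()+1:5,uu.min():uu.max()+1:3]
for a,b in zip(sub,gr): print(''.join('.' if not x else '%x'%(y>>4) for x,y in zip(a,b)))
E
```

```text
wrist 0.91 [0.489 0.264 0.015] 4318
wrist 0.81 [0.488 0.264 0.015] 4271
IoU 0.58 [0.5072 0.2578] yaw 11.1 roll -31.0
IoU 0.58 [0.5076 0.2582] yaw 11.0 roll -30.5
IoU 0.561 [0.5052 0.2663] yaw -14.9 roll 19.7
IoU 0.538 [0.4884 0.2626] yaw 197.3 roll 5.9
IoU 0.538 [0.4898 0.2627] yaw 196.4 roll 5.7
IoU 0.536 [0.4738 0.2502] yaw 220.4 roll 16.7
IoU 0.534 [0.511  0.2635] yaw 8.1 roll 178.2
269 344 158 279
.............5............
............55556.........
...........555588.........
...........55577..........
..........555677..........
.........555577...........
.........5556776..........
........55557776..........
.......55557778...........
.......5555778............
......5555777.............
.....55558777.............
.....5556777..............
....5555777...............
...5555777744.............
...555577766777654........
..5555777667777777776554..
..5557777677777777777778ca
.55557776677777777777777d.
555577777877777777777777..
.55677767777778787777776..
.5577766777777877777787...
..77766777777877778777....
............7777777776....
..................777.....
```

The mask's L-shape is clear: the packer is on its side, nose towards +x at yaw about −20°, fin laid towards −y. I'll refine from that start.

```bash

python3 - <<'E'
from h import *
K=cam("wrist"); c=px2w(K,287,215,.02)[:2]; print(c)
v=masks("wrist","thin_a",.49,.262)
for i in range(1): fit3(v,*c,rolls=(1.2,1.35,1.5),yaws=(-.5,-.35,-.2),n=3)
E
```

```text
[0.50832852 0.28134562]
wrist 0.69 [0.489 0.264 0.015] 4221
IoU 0.933 [0.5117 0.279 ] yaw -19.3 roll 102.1
IoU 0.93 [0.5127 0.2787] yaw -19.3 roll 101.3
IoU 0.858 [0.5144 0.2771] yaw -18.4 roll 76.6
```

The fit is solid: the packer rests on its side (roll ≈103°), nose yaw −19°, origin (0.512,0.279). To right it, I'll straddle the upper blade edge ahead of the fin with the fingers 40 mm open, then push it over toward its underside (+y').

```bash

python3 -c "
from h import *
go(.516,.267,.10,-19.3)"
python3 -m handwheel '[[[0.04,0,0,0,5.6],[0.04,0,0,0,5.6],[0.04,0,0,0,5.6],[0.04,0,0,0,5.6],[0.04,0,0,0,0],[0.04,0,0,0,0]]]'
python3 -c "
from h import *
tilt();go(.516,.267,.10,-19.3)"
```

```text
now [0.5302 0.2507 0.2401] yaw 3.1; turn first 22.4; shift(after turn) [-0.0188 -0.0107  0.1401] = 4 x [-0.0047 -0.0027  0.035 ]
time: 48.18
eef_pos: [0.5302, 0.2506, 0.24]
tcp_rot: [0.986, -0.166, 0.003, 0.0]
contact_force: [0.5, 0.3, 0.4]
opening: 0.473
finger_force: 0.0
[ 0.27   0.062  1.763 -0.003  1.312  2.176] [0.53  0.251 0.24 ] toolz [ 0.0056 -0.0014 -1.    ]
now [0.5302 0.2506 0.24  ] yaw -19.1; turn first 0.2; shift(after turn) [-0.0188 -0.0108  0.14  ] = 4 x [-0.0047 -0.0027  0.035 ]
```

```bash

python3 -m handwheel '[[[0.04,-0.0094,-0.0054,0.02,0],[0.04,-0.0094,-0.0054,0.04,0],[0.04,0,0,0.04,0],[0.04,0,0,0.04,0],[0.04,0,0,0.03,0],[0.04,0,0,0.02,0],[0.04,0,0,0.012,0],[0.04,0,0,0.006,0],[0.04,0,0,0.006,0],[0.04,0,0,0,0],[0.04,0,0,0,0]]]'
python3 -c "
from h import *
tilt();go(.516,.267,.024,-19.3)"
```

```text
time: 49.1
eef_pos: [0.5184, 0.267, 0.0273]
tcp_rot: [0.986, -0.167, 0.004, -0.0]
contact_force: [0.8, 0.2, -0.0]
opening: 0.468
finger_force: 0.0
[ 0.303  0.288  1.924 -0.004  0.922  2.213] [0.518 0.267 0.027] toolz [ 8.e-03 -7.e-04 -1.e+00]
now [0.5184 0.267  0.0273] yaw -19.3; turn first 0.0; shift(after turn) [-0.0022  0.0008  0.0033] = 1 x [-0.0022  0.0008  0.0033]
```

```bash

python3 -m handwheel '[[[0.04,0,-0.004,0.001,0],[0.04,0,-0.004,0.001,0],[0.04,0,-0.004,0,0],[0.04,0,-0.004,0,0],[0.04,0,-0.004,0,0],[0.04,0,0,0,0]]]'
python3 -m handwheel '[[[0.04,0,-0.004,0,0],[0.04,0,-0.004,0,0],[0.04,0,-0.003,0,0],[0.04,0,0,0,0]]]'
python3 -m handwheel '[[[0.04,0,-0.004,0,0],[0.04,0,-0.003,0,0],[0.04,0,0,0,0]]]'
python3 -m handwheel '[[[0.04,0,0,-0.04,0],[0.04,0,0,-0.04,0],[0.04,0,0,-0.04,0],[0.04,0,0,-0.04,0],[0.04,0,0.01,-0.04,0],[0.04,0,0,0,0],[0.04,0,0,0,0],[0.04,0,0,0,0]]]'
python3 - <<'E'
from h import *
tilt(); print([(round(d['confidence'],2),px2w(cam('wrist'),d['xy'][0]*640,d['xy'][1]*480,0).round(3)[:2]) for d in (viewer.read_camera('wrist') is not None and viewer.pinpoint("wrist","thin_a"))])
v=masks("wrist","thin_a",.515,.29)
if v: fit3(v,.52,.29,rolls=(0,1.3,1.8),yaws=(-.6,-.3,0),n=4)
E
```

```text
time: 49.6
eef_pos: [0.5243, 0.2865, 0.0242]
tcp_rot: [0.986, -0.167, 0.003, -0.0]
contact_force: [-0.5, 1.4, 0.3]
opening: 0.47
finger_force: 0.0
time: 49.93
eef_pos: [0.5278, 0.2965, 0.024]
tcp_rot: [0.986, -0.167, 0.003, 0.0]
contact_force: [0.3, -0.1, -0.4]
opening: 0.467
finger_force: 0.0
time: 50.18
eef_pos: [0.5301, 0.3031, 0.0241]
tcp_rot: [0.986, -0.167, 0.003, 0.0]
contact_force: [-0.0, 0.5, 0.6]
opening: 0.467
finger_force: 0.0
time: 50.85
eef_pos: [0.5251, 0.2932, 0.2237]
tcp_rot: [0.986, -0.168, 0.003, 0.0]
contact_force: [0.5, 0.3, -1.1]
opening: 0.468
finger_force: 0.0
[ 0.342  0.107  1.744 -0.003  1.285  2.251] [0.525 0.293 0.224] toolz [ 0.0054 -0.0014 -1.    ]
[(0.88, array([0.351, 0.203])), (0.75, array([0.504, 0.281])), (0.42, array([0.702, 0.339])), (0.29, array([0.634, 0.142]))]
wrist 0.65 [0.489 0.264 0.015] 4840
IoU 0.939 [0.5106 0.2789] yaw -18.8 roll 102.4
IoU 0.938 [0.5106 0.2789] yaw -18.7 roll 102.5
IoU 0.938 [0.5111 0.2787] yaw -18.9 roll 102.3
IoU 0.936 [0.5117 0.2786] yaw -19.0 roll 102.1
```

It didn't move: with the fingers open, the tips sit higher than the TCP and passed over the edge. I'll retry lower.

```bash

python3 -c "
from h import *
go(.517,.266,.012,-19.1)"
python3 -m handwheel '[[[0.04,-0.0005,0.0138,0.03,0],[0.04,-0.0005,0.0138,0.04,0],[0.04,0,0,0.04,0],[0.04,0,0,0.04,0],[0.04,0,0,0.025,0],[0.04,0,0,0.015,0],[0.04,0,0,0.01,0],[0.04,0,0,0.006,0],[0.04,0,0,0.004,0],[0.04,0,0,0,0],[0.04,0,0,0,0]]]'
python3 -c "
from h import *
tilt();go(.517,.266,.012,-19.1)"
```

```text
now [0.5243 0.2931 0.2214] yaw -19.3; turn first -0.2; shift(after turn) [0.0019 0.028  0.2094] = 6 x [0.0003 0.0047 0.0349]
time: 51.97
eef_pos: [0.5175, 0.2679, 0.0156]
tcp_rot: [0.986, -0.167, 0.004, -0.0]
contact_force: [0.6, -0.8, 0.6]
opening: 0.469
finger_force: 0.0
[ 0.305  0.306  1.927 -0.004  0.901  2.215] [0.517 0.268 0.016] toolz [ 7.5e-03 -8.0e-04 -1.0e+00]
now [0.5175 0.2679 0.0156] yaw -19.3; turn first -0.2; shift(after turn) [0.0002 0.002  0.0036] = 1 x [0.0002 0.002  0.0036]
```

```bash

python3 -m handwheel '[[[0.04,0,-0.004,0.002,0],[0.04,0,-0.004,0.001,0],[0.04,0,-0.004,0,0],[0.04,0,-0.004,0,0],[0.04,0,0,0,0]]]'
python3 -m handwheel '[[[0.04,0,-0.004,0,0],[0.04,0,-0.004,0,0],[0.04,0,0,0,0]]]'
python3 -m handwheel '[[[0.04,0,-0.004,0,0],[0.04,0,-0.004,0,0],[0.04,0,0,0,0]]]'
python3 -m handwheel '[[[0.04,0,-0.004,0,0],[0.04,0,-0.004,0,0],[0.04,0,0,0,0]]]'
python3 -m handwheel '[[[0.04,0,0,-0.04,0],[0.04,0,0,-0.04,0],[0.04,0,0,-0.04,0],[0.04,0,0,-0.04,0],[0.04,0,0.01,-0.04,0],[0.04,0,0,0,0],[0.04,0,0,0,0],[0.04,0,0,0,0]]]'
python3 - <<'E'
from h import *
tilt()
v=masks("wrist","thin_a",.515,.29)
if v: fit3(v,.52,.29,rolls=(0,1.3,1.8),yaws=(-.6,-.3,0),n=3)
E
```

```text
time: 52.38
eef_pos: [0.5225, 0.2836, 0.012]
tcp_rot: [0.986, -0.167, 0.003, -0.0]
contact_force: [-0.6, 0.5, 0.7]
opening: 0.467
finger_force: 0.0
time: 52.63
eef_pos: [0.5249, 0.2909, 0.0117]
tcp_rot: [0.986, -0.167, 0.003, -0.0]
contact_force: [0.2, 0.2, 0.8]
opening: 0.468
finger_force: 0.0
time: 52.88
eef_pos: [0.5275, 0.2984, 0.0117]
tcp_rot: [0.986, -0.167, 0.003, -0.0]
contact_force: [-0.1, 1.5, -0.2]
opening: 0.471
finger_force: 0.0
time: 53.13
eef_pos: [0.5302, 0.306, 0.0117]
tcp_rot: [0.986, -0.167, 0.003, -0.0]
contact_force: [0.0, 0.5, 1.5]
opening: 0.472
finger_force: 0.0
time: 53.8
eef_pos: [0.5251, 0.296, 0.2113]
tcp_rot: [0.986, -0.168, 0.003, 0.0]
contact_force: [0.7, -0.8, -1.1]
opening: 0.474
finger_force: 0.0
[ 0.347  0.119  1.754 -0.003  1.264  2.255] [0.525 0.296 0.211] toolz [ 0.0055 -0.0014 -1.    ]
wrist 0.92 [0.489 0.264 0.015] 5051
IoU 0.926 [0.5117 0.2789] yaw -18.4 roll 102.0
IoU 0.924 [0.5108 0.2788] yaw -18.4 roll 102.4
IoU 0.924 [0.5116 0.2784] yaw -18.0 roll 102.1
```

The blade was only rocked and fell back: the finger face got just past the pivot edge. I'll repeat with a longer push.

```bash

python3 -m handwheel '[[[0.04,0,0.0145,0.03,0],[0.04,0,0.0145,0.04,0],[0.04,0,0,0.04,0],[0.04,0,0,0.035,0],[0.04,0,0,0.025,0],[0.04,0,0,0.015,0],[0.04,0,0,0.008,0],[0.04,0,0,0.004,0],[0.04,0,0,0,0],[0.04,0,0,0,0],[0.04,0,0,0,0]]]'
python3 -m handwheel '[[[0.04,0,-0.006,0.001,0],[0.04,0,-0.006,0.001,0],[0.04,0,-0.006,0,0],[0.04,0,-0.006,0,0],[0.04,0,-0.006,0,0],[0.04,0,-0.006,0,0],[0.04,0,-0.006,0,0],[0.04,0,-0.006,0,0],[0.04,0,-0.006,0,0],[0.04,0,-0.006,0,0],[0.04,0,-0.004,0,0],[0.04,0,0,0,0]]]'
python3 -m handwheel '[[[0.04,0,0,0,0],[0.04,0,0,-0.03,0],[0.04,0,0,-0.04,0],[0.04,0,0,-0.04,0],[0.04,0,0,-0.04,0],[0.04,0,0.02,-0.04,0],[0.04,0,0.02,0,0],[0.04,0,0,0,0],[0.04,0,0,0,0]]]'
python3 - <<'E'
from h import *
tilt()
v=masks("wrist","thin_a",.515,.29)
if v: fit3(v,.52,.29,rolls=(0,1.3,1.8),yaws=(-.6,-.3,0),n=3)
E
```

```text
time: 54.82
eef_pos: [0.5182, 0.2693, 0.0168]
tcp_rot: [0.986, -0.167, 0.004, -0.0]
contact_force: [0.9, -0.1, 0.3]
opening: 0.468
finger_force: 0.0
time: 55.82
eef_pos: [0.5385, 0.33, 0.0135]
tcp_rot: [0.986, -0.167, 0.003, 0.0]
contact_force: [-0.4, -0.1, 0.2]
opening: 0.47
finger_force: 0.0
time: 56.57
eef_pos: [0.5242, 0.2924, 0.2011]
tcp_rot: [0.986, -0.168, 0.003, -0.0]
contact_force: [0.8, 0.3, 0.3]
opening: 0.472
finger_force: 0.0
[ 0.341  0.121  1.771 -0.003  1.244  2.251] [0.524 0.292 0.201] toolz [ 6.3e-03 -9.0e-04 -1.0e+00]
```

```bash

python3 - <<'E'
from h import *
for c in("wrist","scene"):
    K=cam(c); im=viewer.read_camera(c)
    for n in("thin_a","thick_a"):
      for d in viewer.outline_of(c,n):
        M=d['mask']; v,u=np.nonzero(M); print(c,n,round(d['confidence'],2),M.sum(),u.mean().round(),v.mean().round(),px2w(K,u.mean(),v.mean(),.015).round(3),im[M].mean(0).round())
v=masks("wrist","thin_a",.53,.31)
if v: fit3(v,.52,.30,rolls=(0,1.3,1.8),yaws=(-.6,-.3,0),n=3)
E
```

```text
wrist thin_a 0.87 5616 363.0 225.0 [0.49  0.264 0.015] [138. 141. 138.]
wrist thin_a 0.8 292 148.0 470.0 [0.309 0.563 0.015] [ 25.  27. 145.]
wrist thin_a 0.64 3351 474.0 318.0 [0.368 0.191 0.015] [ 34.  97. 171.]
wrist thick_a 0.92 1948 624.0 31.0 [0.573 0.021 0.015] [122. 124. 122.]
wrist thick_a 0.57 5190 196.0 43.0 [0.677 0.344 0.015] [79. 78. 77.]
scene thin_a 0.95 596 179.0 309.0 [ 0.72  -0.43   0.015] [136. 121. 179.]
scene thin_a 0.86 290 403.0 235.0 [0.482 0.263 0.015] [164. 169. 171.]
scene thin_a 0.86 382 380.0 212.0 [0.342 0.221 0.015] [ 57. 105. 167.]
scene thin_a 0.69 270 473.0 202.0 [0.33  0.565 0.015] [ 67.  73. 179.]
scene thin_a 0.61 464 125.0 287.0 [ 0.605 -0.591  0.015] [142. 126. 183.]
scene thin_a 0.56 375 380.0 245.0 [0.525 0.178 0.015] [114. 114. 118.]
scene thin_a 0.53 70 311.0 250.0 [ 0.514 -0.041  0.015] [183. 188. 191.]
scene thick_a 0.66 102 330.0 245.0 [0.503 0.021 0.015] [169. 173. 175.]
```

```bash

python3 - <<'E'
from h import *
v=masks("wrist","thin_a",.49,.264)
K,M=v[0]; p=fit3(v,.511,.279,rolls=(1.3,1.8),yaws=(-.4,-.3),n=1)
f=lambda q:1-((s:=sil3(K,q))&M).sum()/(s|M).sum()
for r0 in(1.8,1.5,1.2):
  for t in(-.4,0,.4):
    s=np.array([.505,.275,-.33,r0,t]); r=minimize(f,s,method='Nelder-Mead',options=dict(initial_simplex=np.vstack([s]+[s+d for d in np.diag([.015,.015,.2,.2,.2])]),maxiter=400)); print(round(1-r.fun,3),r.x[:2].round(4),np.degrees(r.x[2:]).round(1))
im=viewer.read_camera("wrist"); g=cv2.cvtColor(im,cv2.COLOR_BGR2GRAY); S=sil3(K,p)
vv,uu=np.nonzero(M|S); a,b,c,d=vv.min(),vv.max(),uu.min(),uu.max(); print(a,b,c,d)
for i in range(a-4,b+5,4): print(''.join(('%x'%(g[i,j]>>4) if M[i,j] else '.') for j in range(c-6,d+7,2)),''.join('#' if S[i,j] else '.' for j in range(c,d,4)))
E
```

```text
wrist 0.92 [0.49  0.264 0.015] 5659
IoU 0.963 [0.5113 0.2786] yaw -18.6 roll 103.8
0.948 [0.5112 0.2794] [-19.1 102.4  -8.2]
0.96 [0.5111 0.2788] [-18.4 104.1  -1.1]
0.934 [0.513 0.278] [-19.  106.7   3. ]
0.94 [0.5109 0.2799] [-19.2 102.3 -11.6]
0.94 [0.5107 0.2798] [-19.  102.2 -11.7]
0.939 [0.5125 0.2783] [-18.4 106.6   3.2]
0.819 [0.5186 0.2775] [-17.   73.  -24.8]
0.841 [0.5151 0.2772] [-18.3  73.6   0.2]
0.838 [0.5163 0.2779] [-18.3  75.9  -0.2]
146 278 334 412
.............................................. ....................
.....4448..................................... .###................
....565656ccdc................................ .#####..............
....566567dddc................................ .#####..............
....555556dddc................................ .#####..............
....555567dddc................................ .#####..............
....555556ddcc................................ .#####..............
....555567dddc................................ .#####..............
....555556a66958.............................. .######.............
....5555658ddddc
[... 1119 characters left out ...]
.###################
....555555877787777888888888888dddddddddd8.... .###################
....55555587878777888888888887889dddddddd..... .###################
....555555777887777778888888888888ddddddd..... .###################
....55555577777777888888888888887788ddddd..... .###################
....5555558888777788787878888878888789ddc..... .###################
.....5555587777877887778777777777777777b...... .###################
......555577888766776......................... ..#########.........
........55778776.............................. ...####.............
..........776................................. ....##..............
.............................................. ....................
```

The model fits the mask very well (IoU 0.96), so the pose is right. I'll check by feel: straddle the blade edge again and close gently.

```bash

python3 -c "
from h import *
go(.5175,.267,.016,-19)"
python3 -m handwheel '[[[0.04,0,0.013,0.03,0],[0.04,0,0.013,0.04,0],[0.04,0,0,0.04,0],[0.04,0,0,0.035,0],[0.04,0,0,0.025,0],[0.04,0,0,0.01,0],[0.04,0,0,0.004,0],[0.04,0,0,0,0],[0.04,0,0,0,0],[0.04,0,0,0,0]]]' 20
python3 -c "
from h import *
tilt();go(.5175,.267,.016,-19);K=cam('wrist')
p=(.5113,.2786,np.radians(-18.6),np.radians(103.8));Rm=R.from_euler('ZYX',[p[2],0,p[3]]).as_matrix();z0=-min((v@Rm.T)[:,2].min() for v in V)
t,y,T=tool()
for b in((10,20,0),(10,20,10),(10,-20,10),(-55,6,65),(-10,6,10)):
  w=Rm@(np.array(b)/1e3)+[p[0],p[1],z0]; print(b,w.round(4),'in tool',(T.T@(w-t)*1e3).round(1))
"
python3 -m handwheel '[[[0,0,0,0,0],[0,0,0,0,0]]]'
python3 -m handwheel '[[[0,0,0,0,0],[0,0,0,0,0],[0,0,0,0,0]]]'
python3 -m handwheel '[[[0,0,0,0,0],[0,0,0,0,0],[0,0,0,0,0]]]'
```

```text
now [0.5243 0.2931 0.2006] yaw -19.3; turn first -0.3; shift(after turn) [0.002  0.0269 0.1846] = 5 x [0.0004 0.0054 0.0369]
time: 58.05
eef_pos: [0.5188, 0.2691, 0.0196]
tcp_rot: [0.986, -0.167, 0.005, -0.001]
contact_force: [-0.0, 0.2, -0.2]
opening: 0.468
finger_force: 0.0
[ 0.306  0.302  1.924 -0.004  0.906  2.216] [0.519 0.269 0.02 ] toolz [ 0.0101  0.     -0.9999]
now [0.5188 0.2691 0.0196] yaw -19.3; turn first -0.3; shift(after turn) [-0.0005  0.0024  0.0036] = 1 x [-0.0005  0.0024  0.0036]
(10, 20, 0) [0.5193 0.2709 0.0412] in tool [  0.1  -2.  -21.7]
(10, 20, 10) [0.5162 0.2617 0.0388] in tool [  0.1   7.8 -19.3]
(10, -20, 10) [0.5192 0.2707 0.    ] in tool [-0.3 -1.6 19.6]
(-55, 6, 65) [0.4386 0.235  0.0121] in tool [-64.5  58.7   6.6]
(-10, 6, 10) [0.4983 0.2712 0.0252] in tool [-20.    4.7  -5.9]
time: 58.22
eef_pos: [0.5179, 0.2687, 0.0186]
tcp_rot: [0.986, -0.167, 0.004, -0.0]
contact_force: [0.1, -0.0, 0.2]
opening: 0.194
finger_force: 0.0
time: 58.47
eef_pos: [0.5169, 0.2684, 0.0172]
tcp_rot: [0.986, -0.167, 0.003, 0.0]
contact_force: [0.3, -0.3, -0.4]
opening: 0.0
finger_force: 0.0
time: 58.72
eef_pos: [0.5168, 0.2683, 0.0169]
tcp_rot: [0.986, -0.168, 0.003, 0.0]
contact_force: [-0.7, -0.3, 0.3]
opening: 0.002
finger_force: 0.0
```

```bash

python3 - <<'E'
from h import *
def rep(c):
    K=cam(c); im=viewer.read_camera(c)
    for d in viewer.outline_of(c,"thin_a"):
        M=d['mask']; v,u=np.nonzero(M); w=px2w(K,u.mean(),v.mean(),.015)
        print(c,round(d['confidence'],2),M.sum(),u.mean().round(),v.mean().round(),w.round(3),im[M].mean(0).round())
for c in("wrist","top","scene"): rep(c)
K=cam("wrist"); im=viewer.read_camera("wrist"); g=cv2.cvtColor(im,cv2.COLOR_BGR2GRAY)
S=sil3(K,(.5113,.2786,np.radians(-18.6),np.radians(103.8))); v,u=np.nonzero(S); print('pred',v.min(),v.max(),u.min(),u.max())
for i in range(100,470,9): print(''.join('%x'%(g[i:i+4,j:j+3].mean().astype(int)>>4) for j in range(180,560,5)))
E
```

```text
wrist 0.79 7243 345.0 280.0 [0.512 0.258 0.015] [127. 129. 129.]
top 0.75 414 248.0 310.0 [0.36  0.194 0.015] [ 36.  85. 148.]
top 0.64 678 111.0 323.0 [0.332 0.569 0.015] [ 29.  31. 135.]
top 0.63 78 232.0 273.0 [0.464 0.238 0.015] [113. 117. 120.]
top 0.63 245 333.0 231.0 [ 0.578 -0.045  0.015] [153. 155. 155.]
top 0.59 612 524.0 214.0 [ 0.615 -0.584  0.015] [102.  87. 145.]
top 0.57 585 465.0 181.0 [ 0.715 -0.423  0.015] [105.  90. 149.]
top 0.46 407 506.0 259.0 [ 0.488 -0.524  0.015] [35. 35. 36.]
scene 0.77 395 379.0 212.0 [0.344 0.22  0.015] [ 53. 100. 163.]
scene 0.7 190 401.0 236.0 [0.49  0.257 0.015] [143. 148. 150.]
scene 0.67 635 179.0 309.0 [ 0.719 -0.43   0.015] [139. 124. 181.]
scene 0.67 458 125.0 287.0 [ 0.605 -0.591  0.015] [143. 127. 184.]
scene 0.64 290 474.0 202.0 [0.33  0.567 0.015] [ 69.  75. 179.]
scene 0.6 62 311.0 249.0 [ 0.511 -0.04   0.015] [186. 191. 193.]
pred 173 438 292 440
65655555555566666666555668999999999999999999999985bccccca77777777778ccbbbbbb
55666666556565555656556556999999999999999999999aa48cccccb77777777776bbbbbbbb
5666665665555555565555555569
[... 2351 characters left out ...]
6988888
1111111111101111111110110117741101111111111101111111111111111111101111113788
1699111111111111111111100119981111111111111011111111255211111110011111011111
9996111111101111101101110119981100101111111111111111145555111111111111111111
7111111111111111111111110118880111111101111110111111110255511111111110011111
1111111111111011111111001110000111111111111111111111111001211111111111111110
1111100111101000111111010111111111011111111111111111011111111111111111111111
1011000111111111111110101111110011101111111111111110011111111111111111111111
1100000000000000000000101111111011100000010001000000010111111111111111111112
0011110010000010000000111110011101110000110111101011111000111111111111111112
```

The fingers closed right where the blade should be, so I'll probe its real height: raise, then lower with shut fingers in small steps, watching the force.

```bash

python3 -m handwheel '[[[0,0,0,-0.03,0],[0,0,0,-0.03,0],[0,0,0,0,0],[0,0,0,0,0]]]'
python3 - <<'E'
from h import *
tilt(); v=masks("wrist","thin_a",.5,.264)
if v:
    K,M=v[0]; print(fit3(v,.511,.279,rolls=(1.3,1.8),yaws=(-.4,-.3),n=2))
E
python3 -m handwheel '[[[0,0,0.002,0.02,0],[0,0,0,0.006,0],[0,0,0,0,0],[0,0,0,0,0]]]'
python3 -m handwheel '[[[0,0,0,0.006,0],[0,0,0,0,0],[0,0,0,0,0]]]'
python3 -m handwheel '[[[0,0,0,0.006,0],[0,0,0,0,0],[0,0,0,0,0]]]'
python3 -m handwheel '[[[0,0,0,0.006,0],[0,0,0,0,0],[0,0,0,0,0]]]'
```

```text
time: 59.4
eef_pos: [0.5184, 0.269, 0.0797]
tcp_rot: [0.986, -0.167, 0.005, -0.001]
contact_force: [-0.6, -0.3, -0.1]
opening: 0.002
finger_force: 0.0
[ 0.307  0.214  1.903 -0.004  1.014  2.216] [0.518 0.269 0.08 ] toolz [ 1.080e-02  2.000e-04 -9.999e-01]
wrist 0.84 [0.498 0.257 0.015] 7467
IoU 0.648 [0.5106 0.2787] yaw -18.2 roll 102.7
IoU 0.643 [0.5124 0.2783] yaw -18.5 roll 102.4
[ 0.51059668  0.27873381 -0.31771688  1.79298275]
time: 59.83
eef_pos: [0.5147, 0.2661, 0.0493]
tcp_rot: [0.986, -0.168, 0.001, 0.001]
contact_force: [-0.3, 0.3, -0.7]
opening: 0.001
finger_force: 0.0
time: 60.08
eef_pos: [0.516, 0.2665, 0.0449]
tcp_rot: [0.986, -0.167, 0.003, 0.0]
contact_force: [-0.7, -0.4, -0.1]
opening: -0.001
finger_force: 0.0
time: 60.33
eef_pos: [0.5157, 0.2664, 0.0387]
tcp_rot: [0.986, -0.168, 0.003, 0.0]
contact_force: [-0.7, 0.7, -0.2]
opening: -0.002
finger_force: 0.0
time: 60.58
eef_pos: [0.5156, 0.2664, 0.0325]
tcp_rot: [0.986, -0.168, 0.002, 0.0]
contact_force: [1.2, 0.6, -0.0]
opening: -0.001
finger_force: 0.0
```

```bash

python3 -m handwheel '[[[0.03,0,0,-0.04,0],[0.03,0,0,-0.04,0],[0.03,0,0,-0.04,0],[0.03,0,0,-0.04,0],[0.03,0,0.04,0,0],[0.03,0,0.04,0,0],[0.03,0,0.04,0,0],[0.03,0,0.04,0,0],[0.03,0,0.04,0,0],[0.03,0,0.04,0,0],[0.03,0,0,0,0],[0.03,0,0,0,0]]]'
python3 - <<'E'
from h import *
tilt()
vs=[]
for c in("wrist","top","scene"):
    v=masks(c,"thin_a",.49,.262)
    if v: fit3(v,.511,.279,rolls=(1.2,1.8),yaws=(-.6,-.3,0),n=2); vs+=v
K=cam("top"); im=viewer.read_camera("top")[225:300,190:262]; print(cv2.cvtColor(im,cv2.COLOR_BGR2GRAY).shape)
g=cv2.cvtColor(im,cv2.COLOR_BGR2GRAY)
for r in g[::2]: print(''.join('%x'%(x>>4) for x in r))
fit3(vs,.511,.279,rolls=(1.2,1.8),yaws=(-.6,-.3,0),n=2)
E
```

```text
time: 61.58
eef_pos: [0.4357, 0.0386, 0.1932]
tcp_rot: [0.985, -0.17, 0.003, 0.0]
contact_force: [-0.3, 0.8, -0.3]
opening: 0.353
finger_force: 0.0
[-0.144 -0.261  2.146 -0.     1.25   1.768] [0.436 0.039 0.193] toolz [ 0.0069 -0.0012 -1.    ]
wrist 0.62 [0.493 0.268 0.015] 7023
IoU 0.932 [0.5109 0.2773] yaw -18.4 roll 106.3
IoU 0.931 [0.511  0.2776] yaw -18.8 roll 106.1
top 0.87 [0.478 0.265 0.015] 447
IoU 0.85 [0.5103 0.2809] yaw -18.8 roll 102.5
IoU 0.845 [0.5089 0.2816] yaw -18.2 roll 102.3
scene 0.56 [0.481 0.264 0.015] 270
IoU 0.806 [0.5097 0.2788] yaw -17.2 roll 98.8
IoU 0.805 [0.5139 0.2775] yaw -17.5 roll 98.8
(75, 72)
777677777777777777777777777777777777777777777777777777799994555555559954
777777777777777777777777777777777777777777777777777777799999999999999645
77776777777777777777777777777777777777777777777777777778999999a999999645
777777777777777777777777777777777777777777777777777777779656899999964445
777777777777777777777777777777777777777777777777777777779999999999944554
777777777777777777777777777777777777777777777777777777769999899999955554
77777777777777777777777777
[... 1703 characters left out ...]
7777777777744444444443
777777777777777777777777777777777777777777777777777777777775444444454443
777777777777777777777777777777777777777777777777777777777775444445444443
777777777777777777777777777777777777777777777777777777787775444444444433
777777777777777777777777777777777777777777777777777777777744444444444433
777777777777777777777777777777777777777777777777777777777444444444444433
777777777777777777777777777777777777777777777777777777774444444444444333
777777777777777777777777777777777777777777777777777777774444444544444333
777777777777777777777777777777777777777777787777777777744444444444444334
IoU 0.832 [0.5107 0.2798] yaw -19.1 roll 103.9
IoU 0.831 [0.5103 0.2796] yaw -18.8 roll 104.2
```

All three cameras agree on the pose and the packer hasn't moved. I'll calibrate the height by probing the flat side of the fin with shut fingers (contact expected at z≈0.018).

```bash

python3 - <<'E'
from h import *
p=(.511,.279,np.radians(-18.8),np.radians(103.8));Rm=R.from_euler('ZYX',[p[2],0,p[3]]).as_matrix();z0=-min((v@Rm.T)[:,2].min() for v in V)
w=Rm@np.array([-.032,.006,.038])+[p[0],p[1],z0]; print(w); go(w[0],w[1],.06,-19)
E
```

```text
[0.46835339 0.25302336 0.01857055]
now [0.4361 0.0412 0.1928] yaw -19.2; turn first -0.2; shift(after turn) [-0.0384 -0.2108  0.1328] = 6 x [-0.0064 -0.0351  0.0221]
```

```bash

python3 -m handwheel '[[[0,-0.0064,-0.0351,0,0],[0,-0.0064,-0.0351,0,0],[0,-0.0064,-0.0351,0,0],[0,-0.0064,-0.0351,0,0],[0,-0.0064,-0.0351,0,0],[0,-0.0064,-0.0351,0.03,0],[0,0,0,0.04,0],[0,0,0,0.04,0],[0,0,0,0.03,0],[0,0,0,0,0],[0,0,0,0,0],[0,0,0,0,0]]]'
python3 -m handwheel '[[[0,0,0,0.01,0],[0,0,0,0.005,0],[0,0,0,0,0],[0,0,0,0,0]]]'
python3 -m handwheel '[[[0,0,0,0.005,0],[0,0,0,0,0],[0,0,0,0,0]]]'
python3 -m handwheel '[[[0,0,0,0.005,0],[0,0,0,0,0],[0,0,0,0,0]]]'
python3 -m handwheel '[[[0,0,0,0.005,0],[0,0,0,0,0],[0,0,0,0,0]]]'
python3 -m handwheel '[[[0,0,0,0.004,0],[0,0,0,0,0],[0,0,0,0,0]]]'
```

```text
time: 62.93
eef_pos: [0.4708, 0.2486, 0.0579]
tcp_rot: [0.986, -0.167, 0.004, -0.0]
contact_force: [-0.0, 0.1, 0.2]
opening: -0.003
finger_force: 0.0
time: 63.27
eef_pos: [0.4697, 0.2476, 0.0414]
tcp_rot: [0.986, -0.168, 0.003, 0.0]
contact_force: [0.6, 0.1, 0.0]
opening: -0.003
finger_force: 0.0
time: 63.52
eef_pos: [0.4693, 0.2475, 0.0358]
tcp_rot: [0.986, -0.168, 0.003, 0.0]
contact_force: [0.1, -0.1, -0.5]
opening: 0.0
finger_force: 0.0
time: 63.77
eef_pos: [0.4692, 0.2475, 0.0305]
tcp_rot: [0.986, -0.168, 0.002, 0.0]
contact_force: [0.1, -0.2, -0.1]
opening: 0.001
finger_force: 0.0
time: 64.02
eef_pos: [0.4692, 0.2475, 0.0255]
tcp_rot: [0.986, -0.168, 0.003, 0.0]
contact_force: [-0.8, 0.1, -1.5]
opening: 0.002
finger_force: 0.0
time: 64.27
eef_pos: [0.4693, 0.2476, 0.0216]
tcp_rot: [0.986, -0.168, 0.003, 0.0]
contact_force: [-0.9, -0.5, 0.4]
opening: -0.003
finger_force: 0.0
```

```bash

python3 -m handwheel '[[[0,0,0,0.004,0],[0,0,0,0,0],[0,0,0,0,0]]]'
python3 -m handwheel '[[[0,0,0,0.004,0],[0,0,0,0,0],[0,0,0,0,0]]]'
python3 -m handwheel '[[[0,0,0,0.003,0],[0,0,0,0,0],[0,0,0,0,0]]]'
```

```text
time: 64.52
eef_pos: [0.4694, 0.2475, 0.0176]
tcp_rot: [0.986, -0.168, 0.003, 0.0]
contact_force: [0.4, -0.6, -0.1]
opening: 0.003
finger_force: 0.0
time: 64.77
eef_pos: [0.4694, 0.2475, 0.0136]
tcp_rot: [0.986, -0.168, 0.003, 0.0]
contact_force: [-0.5, -0.4, 0.4]
opening: -0.003
finger_force: 0.0
time: 65.02
eef_pos: [0.4694, 0.2476, 0.0107]
tcp_rot: [0.986, -0.167, 0.003, 0.0]
contact_force: [-0.1, -0.4, -0.0]
opening: 0.001
finger_force: 0.0
```

```bash

python3 -m handwheel '[[[0,0,0,0.003,0],[0,0,0,0,0],[0,0,0,0,0]]]'
python3 - <<'E'
from h import *
K=cam("wrist"); im=viewer.read_camera("wrist"); g=cv2.cvtColor(im,cv2.COLOR_BGR2GRAY)
S=sil3(K,(.511,.279,np.radians(-18.8),np.radians(103.8))); v,u=np.nonzero(S); print('pred',v.min(),v.max(),u.min(),u.max(),tool()[0])
for i in range(0,440,9): print(''.join('%x'%(g[i:i+4,j:j+3].mean().astype(int)>>4) for j in range(120,500,5)))
E
```

```text
time: 65.27
eef_pos: [0.4695, 0.2476, 0.0077]
tcp_rot: [0.986, -0.168, 0.003, 0.0]
contact_force: [-0.5, -0.5, -0.2]
opening: -0.002
finger_force: 0.0
pred 73 375 196 370 [0.46957694 0.24759731 0.00784983]
9999999999966666666667999999aa99aaaaaaaaaaaaa4acccccc9777777777777ccccccbc64
999999999998666666666669999a9aaaaaaaaaaaaaaaa96ccccccc777777777777cdcddcbbb4
9999999999766666666666666a9aaaaaaaaaaaaaaaaaaa58cccccda777777777778dccccccc6
999999998666666666666666666aaaaaaaaaaaaaaaaaaaa4bddddcc777777777777dddddcacc
99999966666666666666666666678aaaaaaaaaaaaaaaaaa67cccccd9777777777779a87777cc
99995655656666666666666666666aaaaaaaaaaaaaaaaaaa59ddcddc7777777777777777778c
9955556666665666666666666666666aaaaaaaaaaaaaaaaa74bccccda777777777777777776c
755555555565665666666666666666689aaaaaaaaaaaaaaaa57cdddd87777777777777777776
555555556565556677776666555555666aaaaaaaaaaaaaaaa95aca8777777777777777777776
5555555565565666aaaa555555555566666aaaaaaaaaaaaaaa64777777777777777777777777
5555555555565656aaaa65555555555666689aaaaaaaaaaaaa85577777777777777777776666
5555555555555565999975555555556666556aaaaaaaaaa
[... 2178 characters left out ...]
a999999
99999999996111111111111101111111111111111101111111111111111111111111127aa999
9999997201111111111111111111111111111111111111111111111111111111111111111499
a994111111111111111111111111111111111011111111111111111111111111111111111111
1111111111111111111111111111111111110111111101111111111111111111111111111111
1111111111111111111111111111111111111114421111111111111111111111111111111111
1111111111111399111111111111111111101115551111111111111111111111255111111111
1111111111189998111111111111111111110115551110111111111111111111233333111111
1111111112998311111111111111111111011115551111111111111111111111111366611111
1111111115411111111111111111111111011111111111111111111111111111111101421111
```

The fingertips appear well behind the stated TCP, which would explain the weak fin grip and all the misses. I'll keep probing down to find the offset.

```bash

python3 -m handwheel '[[[0,0,0,0.003,0],[0,0,0,0,0],[0,0,0,0,0]]]'
python3 -m handwheel '[[[0,0,0,0.002,0],[0,0,0,0,0],[0,0,0,0,0]]]'
python3 -m handwheel '[[[0,0,0,0.002,0],[0,0,0,0,0],[0,0,0,0,0]]]'
```

```text
time: 65.57
eef_pos: [0.4695, 0.2476, 0.0047]
tcp_rot: [0.986, -0.168, 0.003, 0.0]
contact_force: [0.2, 0.6, -0.2]
opening: 0.003
finger_force: 0.0
time: 65.82
eef_pos: [0.4696, 0.2476, 0.0028]
tcp_rot: [0.986, -0.168, 0.003, 0.0]
contact_force: [-0.4, -0.8, 0.1]
opening: -0.004
finger_force: 0.0
time: 66.07
eef_pos: [0.4696, 0.2476, 0.0008]
tcp_rot: [0.986, -0.167, 0.003, 0.0]
contact_force: [-0.4, 0.5, -0.4]
opening: -0.004
finger_force: 0.0
```

```bash

python3 -m handwheel '[[[0,0,0,0.002,0],[0,0,0,0,0],[0,0,0,0,0]]]'
python3 -m handwheel '[[[0,0,0,0.002,0],[0,0,0,0,0],[0,0,0,0,0]]]'
python3 -m handwheel '[[[0,0,0,0.002,0],[0,0,0,0,0],[0,0,0,0,0]]]'
python3 -m handwheel '[[[0,0,0,0.002,0],[0,0,0,0,0],[0,0,0,0,0]]]'
```

```text
time: 66.32
eef_pos: [0.4696, 0.2476, -0.0012]
tcp_rot: [0.986, -0.167, 0.003, 0.0]
contact_force: [-0.5, -0.1, -0.2]
opening: -0.001
finger_force: 0.0
time: 66.57
eef_pos: [0.4696, 0.2476, -0.0032]
tcp_rot: [0.986, -0.168, 0.003, 0.0]
contact_force: [0.0, 0.2, -0.2]
opening: 0.007
finger_force: 0.0
time: 66.82
eef_pos: [0.4696, 0.2476, -0.0052]
tcp_rot: [0.986, -0.168, 0.003, 0.0]
contact_force: [-0.1, 0.7, 0.0]
opening: 0.001
finger_force: 0.0
time: 67.07
eef_pos: [0.4696, 0.2476, -0.0072]
tcp_rot: [0.986, -0.168, 0.003, 0.0]
contact_force: [0.6, 0.3, -0.0]
opening: 0.002
finger_force: 0.0
```

```bash

python3 -m handwheel '[[[0,0,0,0.002,0],[0,0,0,0,0],[0,0,0,0,0]]]'
python3 -m handwheel '[[[0,0,0,0.002,0],[0,0,0,0,0],[0,0,0,0,0]]]'
python3 -m handwheel '[[[0,0,0,0.002,0],[0,0,0,0,0],[0,0,0,0,0]]]'
python3 -m handwheel '[[[0,0,0,0.002,0],[0,0,0,0,0],[0,0,0,0,0]]]'
```

```text
time: 67.32
eef_pos: [0.4696, 0.2476, -0.0092]
tcp_rot: [0.986, -0.168, 0.003, 0.0]
contact_force: [0.1, 0.2, -0.3]
opening: -0.0
finger_force: 0.0
time: 67.57
eef_pos: [0.4701, 0.2477, -0.0107]
tcp_rot: [0.986, -0.168, 0.003, 0.0]
contact_force: [0.7, -0.9, 1.5]
opening: -0.004
finger_force: 0.8
time: 67.82
eef_pos: [0.4703, 0.2479, -0.0112]
tcp_rot: [0.986, -0.167, 0.003, 0.0]
contact_force: [-4.0, -2.0, 11.3]
opening: -0.002
finger_force: 6.1
time: 68.07
eef_pos: [0.4704, 0.248, -0.0115]
tcp_rot: [0.986, -0.167, 0.002, 0.001]
contact_force: [-8.3, -2.0, 22.5]
opening: -0.001
finger_force: 11.5
```

Contact came at TCP z=−0.0107 on a surface at about 0.017, so the real fingertips sit about 27 mm behind the stated TCP and grips must go about 25 mm lower. I'll back off and redo the tip-up sweep with true tip heights.

```bash

python3 -m handwheel '[[[0,0,0,-0.02,0],[0,0,0,-0.04,0],[0,0,0,-0.04,0],[0.03,0,0,-0.03,0],[0.03,0,0,0,0],[0.03,0,0,0,0]]]'
python3 - <<'E'
from h import *
v=masks("wrist","thin_a",.49,.262)
p=fit3(v,.511,.279,rolls=(1.2,1.8),yaws=(-.6,-.3,0),n=1) if v else (.511,.279,-.325)
c,s=np.cos(p[2]),np.sin(p[2]); t=np.array(p[:2])+.014*np.array([c,s])-.010*np.array([-s,c]); go(*t,.002,np.degrees(p[2]))
E
```

```text
time: 68.57
eef_pos: [0.4706, 0.2483, 0.1174]
tcp_rot: [0.986, -0.167, 0.005, -0.001]
contact_force: [-0.5, -1.2, -0.6]
opening: 0.349
finger_force: 0.0
wrist 0.82 [0.486 0.263 0.015] 8491
IoU 0.959 [0.5111 0.2788] yaw -18.7 roll 103.1
now [0.4681 0.2475 0.1137] yaw -19.3; turn first -0.6; shift(after turn) [ 0.0447 -0.0334  0.1117] = 3 x [ 0.0149 -0.0111  0.0372]
```

```bash

python3 -m handwheel '[[[0.03,0.0224,-0.0167,0,0],[0.03,0.0224,-0.0167,0,0],[0.03,0,0,0.03,0],[0.03,0,0,0.03,0],[0.03,0,0,0.025,0],[0.03,0,0,0.015,0],[0.03,0,0,0.008,0],[0.03,0,0,0.003,0],[0.03,0,0,0,0],[0.03,0,0,0,0],[0.03,0,0,0,0]]]'
python3 -m handwheel '[[[0.03,0,-0.004,0.001,0],[0.03,0,-0.004,0,0],[0.03,0,-0.004,0,0],[0.03,0,-0.004,0,0],[0.03,0,0,0,0]]]'
python3 -m handwheel '[[[0.03,0,-0.005,0,0],[0.03,0,-0.005,0,0],[0.03,0,-0.005,0,0],[0.03,0,-0.005,0,0],[0.03,0,-0.005,0,0],[0.03,0,-0.005,0,0],[0.03,0,-0.005,0,0],[0.03,0,-0.005,0,0],[0.03,0,0,0,0]]]'
python3 -m handwheel '[[[0.03,0,0,-0.03,0],[0.03,0,0,-0.04,0],[0.03,0,0,-0.04,0],[0.03,0,0,-0.04,0],[0.03,0,0.02,-0.04,0],[0.03,0,0.02,0,0],[0.03,0,0,0,0],[0.03,0,0,0,0]]]'
python3 - <<'E'
from h import *
tilt()
v=masks("wrist","thin_a",.515,.29)
if v: fit3(v,.52,.30,rolls=(0,1.3,1.8),yaws=(-.9,-.6,-.3,0,.3),n=3)
E
```

```text
time: 69.58
eef_pos: [0.5241, 0.2647, 0.0056]
tcp_rot: [0.986, -0.167, 0.004, -0.0]
contact_force: [0.2, 0.3, 0.1]
opening: 0.351
finger_force: 0.0
time: 70.0
eef_pos: [0.5288, 0.2803, 0.0037]
tcp_rot: [0.986, -0.167, 0.003, -0.0]
contact_force: [-0.4, -1.1, 0.6]
opening: 0.353
finger_force: 0.4
time: 70.75
eef_pos: [0.542, 0.3182, 0.0034]
tcp_rot: [0.986, -0.167, 0.003, -0.0]
contact_force: [0.3, -0.5, 0.1]
opening: 0.351
finger_force: 0.0
time: 71.42
eef_pos: [0.5276, 0.2807, 0.191]
tcp_rot: [0.986, -0.168, 0.003, -0.0]
contact_force: [0.1, -0.6, -0.4]
opening: 0.348
finger_force: 0.0
[ 0.321  0.124  1.787 -0.003  1.225  2.23 ] [0.528 0.281 0.191] toolz [ 6.5e-03 -7.0e-04 -1.0e+00]
wrist 0.89 [0.517 0.303 0.015] 5846
IoU 0.969 [0.5193 0.3023] yaw -18.0 roll 0.0
IoU 0.969 [0.5192 0.3023] yaw -18.0 roll 0.0
IoU 0.968 [0.5193 0.3024] yaw -17.9 roll 0.0
```

It's upright again: origin (0.519,0.302), yaw −18°, roll 0. I'll grip the fin properly low this time.

```bash

python3 -c "
from h import *
go(.4884,.3123,.012,-18)"
python3 -m handwheel '[[[0.05,-0.0234,-0.0087,0,-1.3],[0.05,-0.0234,-0.0087,0.02,0],[0.05,0,0,0.038,0],[0.05,0,0,0.038,0],[0.05,0,0,0.035,0],[0.05,0,0,0.025,0],[0.05,0,0,0.015,0],[0.05,0,0,0.008,0],[0.05,0,0,0,0],[0.05,0,0,0,0],[0.05,0,0,0,0]]]' 90
python3 -m handwheel '[[[0,0,0,0,0],[0,0,0,0,0],[0,0,0,0,0],[0,0,0,0,0],[0,0,0,0,0],[0,0,0,0,0],[0,0,0,0,0],[0,0,0,0,0]]]'
python3 -m handwheel '[[[0,0,0,-0.02,0],[0,0,0,-0.04,0],[0,0,0,-0.04,0],[0,0,0,-0.035,0],[0,0,0,0,0],[0,0,0,0,-7],[0,0,0,0,-7],[0,0,0,0,-7],[0,0,0,0,0],[0,0,0,0,0]]]'
python3 - <<'E'
from h import *
O=np.array([.5985,-.0135]);a=np.radians(3.3);ex=np.array([np.cos(a),np.sin(a)]);ey=np.array([-np.sin(a),np.cos(a)])
tilt(); go(*(O-.1075*ex+.093*ey),.14,3.3)
E
```

```text
now [0.527  0.2811 0.189 ] yaw -19.3; turn first -1.3; shift(after turn) [-0.0464 -0.0178  0.177 ] = 5 x [-0.0093 -0.0036  0.0354]
time: 72.43
eef_pos: [0.491, 0.3129, 0.0124]
tcp_rot: [0.988, -0.156, 0.004, -0.0]
contact_force: [0.3, -0.2, 0.4]
opening: 0.586
finger_force: 0.0
time: 73.1
eef_pos: [0.4908, 0.3125, 0.0126]
tcp_rot: [0.988, -0.156, 0.004, -0.0]
contact_force: [-0.8, -0.1, 5.7]
opening: 0.117
finger_force: 89.4
time: 73.93
eef_pos: [0.4882, 0.312, 0.1447]
tcp_rot: [1.0, 0.025, 0.002, 0.001]
contact_force: [-0.3, 0.2, -2.7]
opening: 0.121
finger_force: 88.3
[ 0.395  0.131  1.868 -0.004  1.141  1.918] [0.488 0.312 0.145] toolz [ 0.0033 -0.0023 -1.    ]
now [0.4882 0.312  0.1447] yaw 2.8; turn first -0.5; shift(after turn) [-0.0162  0.2383  0.0047] = 6 x [-0.0027  0.0397  0.0008]
```

```bash

python3 -m handwheel '[[[0,-0.0027,0.0397,0,-0.5],[0,-0.0027,0.0397,0,0],[0,-0.0027,0.0397,0,0],[0,-0.0027,0.0397,0,0],[0,-0.0027,0.0397,0,0],[0,-0.0027,0.0397,0,0],[0,0,0,0,0],[0,0,0,0,0],[0,0,0,0,0]]]'
python3 - <<'E'
from h import *
O=np.array([.5985,-.0135]);a=np.radians(3.3);ex=np.array([np.cos(a),np.sin(a)]);ey=np.array([-np.sin(a),np.cos(a)])
tilt(); go(*(O-.1075*ex+.093*ey),.0236,3.3); t=tool()[0]
K=cam("wrist"); viewer.read_camera("wrist")
for d in viewer.outline_of("wrist","thin_a"):
    print(round(d['confidence'],2),(np.array(d['extent'])*[640,480,640,480]).round())
S=sil(K,t[0]+.0305,t[1]+.0018,np.radians(3.3),t[2]-.0126); v,u=np.nonzero(S); print('pred',u.min(),v.min(),np.ptp(u),np.ptp(v))
E
```

```text
time: 74.68
eef_pos: [0.4869, 0.0736, 0.1461]
tcp_rot: [1.0, 0.029, 0.002, 0.0]
contact_force: [0.6, -0.1, -2.8]
opening: 0.118
finger_force: 89.0
[-5.600e-02 -7.000e-02  2.071e+00 -1.000e-03  1.136e+00  1.456e+00] [0.487 0.074 0.146] toolz [ 4.9e-03 -8.0e-04 -1.0e+00]
now [0.4869 0.0736 0.1461] yaw 3.4; turn first 0.1; shift(after turn) [-0.0012  0.0004  0.1225] = 3 x [-0.0004  0.0001  0.0408]
0.91 [ 56. 324. 170.  86.]
0.88 [466.  51.  89.  86.]
0.57 [270.  80. 101. 325.]
pred 271 77 97 326
```

```bash

python3 -m handwheel '[[[0,0,0.0004,0.03,0],[0,0,0,0.04,0],[0,0,0,0.03,0],[0,0,0,0.015,0],[0,0,0,0.002,0],[0,0,0,0,0],[0,0,0,0,0],[0,0,0,0,0],[0,0,0,0,0]]]'
python3 -m handwheel '[[[0,0,0,0.004,0],[0,0,0,0,0],[0,0,0,0,0],[0,0,0,0,0]]]'
python3 - <<'E'
from h import *
O=np.array([.5985,-.0135]);a=np.radians(3.3);ex=np.array([np.cos(a),np.sin(a)]);ey=np.array([-np.sin(a),np.cos(a)])
tilt(); go(*(O-.0205*ex+.093*ey),.0236,3.3)
E
```

```text
time: 75.53
eef_pos: [0.4896, 0.0733, 0.0315]
tcp_rot: [1.0, 0.031, 0.005, 0.001]
contact_force: [0.5, 0.3, -2.7]
opening: 0.118
finger_force: 88.9
time: 75.87
eef_pos: [0.4879, 0.073, 0.0257]
tcp_rot: [1.0, 0.031, 0.003, 0.001]
contact_force: [0.8, -1.0, -2.0]
opening: 0.116
finger_force: 88.9
[-5.700e-02  1.120e-01  2.140e+00 -1.000e-03  8.850e-01  1.454e+00] [0.488 0.073 0.026] toolz [ 0.0058 -0.0014 -1.    ]
now [0.4879 0.073  0.0257] yaw 3.5; turn first 0.2; shift(after turn) [ 0.0849 -0.0003  0.0021] = 3 x [ 0.0283 -0.0001  0.0007]
```

```bash

python3 -m handwheel '[[[0,0,0,0.002,0.2],[0,0.01,0,0,0],[0,0.01,0,0,0],[0,0.01,0,0,0],[0,0,0,0,0],[0,0,0,0,0]]]'
python3 -m handwheel '[[[0,0.01,0,0,0],[0,0.01,0,0,0],[0,0,0,0,0],[0,0,0,0,0]]]'
python3 -m handwheel '[[[0,0.01,0,0,0],[0,0.01,0,0,0],[0,0.006,0,0,0],[0,0,0,0,0],[0,0,0,0,0]]]'
python3 -m handwheel '[[[0,0.003,0,0,0],[0,0.002,0,0,0],[0,0,0,0,0],[0,0,0,0,0]]]'
```

```text
time: 76.37
eef_pos: [0.519, 0.0747, 0.0238]
tcp_rot: [1.0, 0.029, 0.003, 0.001]
contact_force: [0.2, 0.4, -2.5]
opening: 0.117
finger_force: 89.0
time: 76.7
eef_pos: [0.5387, 0.0759, 0.024]
tcp_rot: [1.0, 0.029, 0.003, 0.001]
contact_force: [-0.1, 0.1, -1.9]
opening: 0.121
finger_force: 89.0
time: 77.12
eef_pos: [0.5643, 0.0774, 0.024]
tcp_rot: [1.0, 0.029, 0.003, 0.001]
contact_force: [-0.7, 0.6, -2.3]
opening: 0.12
finger_force: 88.9
time: 77.45
eef_pos: [0.5688, 0.0778, 0.024]
tcp_rot: [1.0, 0.029, 0.003, 0.001]
contact_force: [-0.5, 1.0, -2.7]
opening: 0.119
finger_force: 88.9
```

```bash

python3 -m handwheel '[[[0,0.002,0,0,0],[0,0,0,0,0],[0,0,0,0,0]]]'
python3 -m handwheel '[[[0,0.002,0,0,0],[0,0,0,0,0],[0,0,0,0,0]]]'
python3 -m handwheel '[[[0,0.002,0,0,0],[0,0,0,0,0],[0,0,0,0,0]]]'
```

```text
time: 77.7
eef_pos: [0.5709, 0.0779, 0.0241]
tcp_rot: [1.0, 0.029, 0.003, 0.001]
contact_force: [0.1, 0.2, -2.4]
opening: 0.119
finger_force: 88.9
time: 77.95
eef_pos: [0.5722, 0.078, 0.0239]
tcp_rot: [1.0, 0.029, 0.002, 0.001]
contact_force: [-2.3, 0.3, -1.5]
opening: 0.121
finger_force: 89.2
time: 78.2
eef_pos: [0.5721, 0.0781, 0.0237]
tcp_rot: [1.0, 0.029, -0.001, 0.001]
contact_force: [-7.6, -0.6, 4.1]
opening: 0.118
finger_force: 90.0
```

```bash

python3 -m handwheel '[[[0,0.002,0,0,0],[0,0,0,0,0],[0,0,0,0,0]]]'
python3 -m handwheel '[[[0,-0.003,0,0,0],[0,-0.001,0,0,0],[0.03,0,0,0,0],[0.03,0,0,0,0],[0.03,0,0,0,0],[0.03,0,0,0,0]]]'
python3 -m handwheel '[[[0.03,0,0,-0.02,0],[0.03,0,0,-0.03,0],[0.03,0,0,-0.04,0],[0.03,0,0,-0.04,0],[0.03,-0.03,0,-0.04,0],[0.03,-0.03,0,0,0],[0.03,-0.02,0,0,0],[0.03,0,0,0,0],[0.03,0,0,0,0]]]'
python3 - <<'E'
from h import *
tilt(); O=np.array([.5985,-.0135]);a=np.radians(3.3);ex=np.array([np.cos(a),np.sin(a)]);ey=np.array([-np.sin(a),np.cos(a)])
def chk(c):
    K=cam(c); viewer.read_camera(c)
    for n,ys,h in(("thin_a",(-.031,.093),.01),("thick_a",(.031,),.02)):
        ms=viewer.outline_of(c,n)
        for y in ys:
            best=None
            for d in ms:
                M=d['mask']
                def vis(q):  # visible part ahead of plate: clip model at plate by fin + rear blade
                    x,yy=O+ex*(.01+q[0])+ey*(y+q[1]); return sil_out(K,x,yy,q[2]+a,h)
                f=lambda q:1-((s:=vis(q))&M).sum()/(s|M).sum()
                r=minimize(f,[0,0,0],method='Nelder-Mead',options=dict(initial_simplex=[[-.004,0,0],[.004,0,0],[0,.004,0],[0,0,.05]]))
                if best is None or r.fun<best.fun: best=r
            if best is not None: print(c,n,y,'IoU',round(1-best.fun,3),'dx,dy mm',(best.x[:2]*1e3).round(1),'dyaw',np.degrees(best.x[2]).round(1))
def sil_out(K,x,y,yaw,h):
    c,s=np.cos(yaw),np.sin(yaw); m=np.zeros((480,640),np.uint8)
    for x0,x1,w,za,zb in((-.055,-.01,.04,0,h),(-.055,-.01,.012,0,h+.055)):
        P=[w2px(K,(x+c*p-s*b,y+s*p+c*b,.01+q)) for p in(x0,x1) for b in(-w/2,w/2) for q in(za,zb)]
        cv2.fillConvexPoly(m,(cv2.convexHull(np.array(P,np.float32))*16).astype(np.int32),1,shift=4)
    return m.astype(bool)
chk("wrist"); chk("top")
E
```

```text
time: 78.45
eef_pos: [0.5719, 0.078, 0.0236]
tcp_rot: [1.0, 0.029, -0.004, 0.001]
contact_force: [-13.9, -1.1, 8.0]
opening: 0.121
finger_force: 90.6
time: 78.95
eef_pos: [0.5741, 0.0779, 0.0249]
tcp_rot: [1.0, 0.029, 0.004, 0.001]
contact_force: [0.3, -0.3, 1.1]
opening: 0.358
finger_force: 0.0
time: 79.7
eef_pos: [0.497, 0.0739, 0.1876]
tcp_rot: [1.0, 0.029, 0.004, 0.001]
contact_force: [-0.3, -0.8, -1.0]
opening: 0.353
finger_force: 0.0
[-5.400e-02 -9.200e-02  2.012e+00 -1.000e-03  1.214e+00  1.459e+00] [0.497 0.074 0.188] toolz [ 0.0078 -0.0014 -1.    ]
wrist thin_a -0.031 IoU 0.0 dx,dy mm [-4.  0.] dyaw 0.0
wrist thin_a 0.093 IoU 0.955 dx,dy mm [-1.2 -0. ] dyaw 0.9
wrist thick_a 0.031 IoU 0.926 dx,dy mm [-1.3 -3.2] dyaw 1.4
top thin_a -0.031 IoU 0.888 dx,dy mm [-1.1  2.4] dyaw 2.3
top thin_a 0.093 IoU 0.0 dx,dy mm [-4.  0.] dyaw 0.0
top thick_a 0.031 IoU 0.512 dx,dy mm [-0.2  0.3] dyaw 2.9
```

All three are home (fins at the face to within a millimetre or so). Now the lever: move over the pad with shut fingers.

```bash

python3 -m handwheel '[[[0,0.003,-0.031,0,0],[0,0.003,-0.031,0.02,0],[0,0.003,-0.031,0.03,0],[0,0,0,0.03,0],[0,0,0,0.03,0],[0,0,0,0,0],[0,0,0,0,0],[0,0,0,0,0]]]' 40
python3 - <<'E'
from h import *
tilt(); K=cam("wrist"); viewer.read_camera("wrist")
for d in viewer.pinpoint("wrist","lever_pad")[:2]: print(round(d['confidence'],2),px2w(K,d['xy'][0]*640,d['xy'][1]*480,.084).round(4))
E
python3 -m handwheel '[[[0,0,0,0.01,0],[0,0,0,0.005,0],[0,0,0,0,0],[0,0,0,0,0]]]'
python3 -m handwheel '[[[0,0,0,0.006,0],[0,0,0,0.004,0],[0,0,0,0,0],[0,0,0,0,0]]]'
```

```text
time: 80.67
eef_pos: [0.5025, 0.1659, 0.0794]
tcp_rot: [1.0, 0.029, 0.004, 0.001]
contact_force: [0.3, -0.5, 0.5]
opening: -0.003
finger_force: 0.0
[ 0.128  0.101  2.033 -0.003  1.     1.643] [0.503 0.166 0.079] toolz [ 0.0076 -0.0012 -1.    ]
0.94 [0.5012 0.165  0.084 ]
time: 81.1
eef_pos: [0.5009, 0.1657, 0.0626]
tcp_rot: [1.0, 0.029, 0.002, 0.001]
contact_force: [-0.8, 1.1, -0.7]
opening: 0.003
finger_force: 0.0
time: 81.43
eef_pos: [0.5016, 0.1659, 0.0534]
tcp_rot: [1.0, 0.029, 0.003, 0.001]
contact_force: [-1.4, -0.9, 3.0]
opening: 0.001
finger_force: 1.8
```

```bash

python3 -m handwheel '[[[0,0,0,0.008,0],[0,0,0,0.008,0],[0,0,0,0.008,0],[0,0,0,0.008,0],[0,0,0,0,0],[0,0,0,0,0]]]'
python3 -m handwheel '[[[0,0,0,0.006,0],[0,0,0,0.005,0],[0,0,0,0,0],[0,0,0,0,0]]]'
python3 -m handwheel '[[[0,0,0,0.003,0],[0,0,0,0.002,0],[0,0,0,0,0],[0,0,0,0,0]]]'
```

```text
time: 81.93
eef_pos: [0.5016, 0.166, 0.0209]
tcp_rot: [1.0, 0.029, 0.003, 0.001]
contact_force: [-2.0, -0.4, 6.6]
opening: -0.003
finger_force: 3.8
time: 82.27
eef_pos: [0.5027, 0.1661, 0.0111]
tcp_rot: [1.0, 0.029, 0.004, 0.001]
contact_force: [-3.0, -1.2, 10.2]
opening: -0.006
finger_force: 5.5
time: 82.6
eef_pos: [0.5031, 0.1662, 0.0084]
tcp_rot: [1.0, 0.029, 0.003, 0.001]
contact_force: [-8.3, -1.9, 22.6]
opening: -0.001
finger_force: 12.2
```

Full stroke at z≈0.008. Repeat.

```bash

python3 -m handwheel '[[[0,0,0,-0.02,0],[0,0,0,-0.02,0],[0,0,0,-0.02,0],[0,0,0,0,0],[0,0,0,0,0],[0,0,0,0,0],[0,0,0,0,0]]]'
python3 -m handwheel '[[[0,0,0,0.01,0],[0,0,0,0.01,0],[0,0,0,0.01,0],[0,0,0,0.01,0],[0,0,0,0,0],[0,0,0,0,0]]]'
python3 -m handwheel '[[[0,0,0,0.007,0],[0,0,0,0.006,0],[0,0,0,0.004,0],[0,0,0,0.002,0],[0,0,0,0,0],[0,0,0,0,0]]]'
```

```text
time: 83.18
eef_pos: [0.5, 0.1657, 0.063]
tcp_rot: [1.0, 0.029, 0.001, 0.001]
contact_force: [0.5, 0.5, -0.6]
opening: 0.002
finger_force: 0.0
time: 83.68
eef_pos: [0.5005, 0.1659, 0.0244]
tcp_rot: [1.0, 0.029, 0.001, 0.001]
contact_force: [-5.5, -0.5, 12.1]
opening: 0.0
finger_force: 6.4
time: 84.18
eef_pos: [0.5023, 0.1661, 0.0083]
tcp_rot: [1.0, 0.029, 0.002, 0.001]
contact_force: [-8.2, -1.3, 22.2]
opening: -0.002
finger_force: 11.8
```

```bash

python3 -m handwheel '[[[0,0,0,-0.02,0],[0,0,0,-0.02,0],[0,0,0,-0.02,0],[0,0,0,0,0],[0,0,0,0,0],[0,0,0,0,0],[0,0,0,0,0]]]'
python3 -m handwheel '[[[0,0,0,0.01,0],[0,0,0,0.01,0],[0,0,0,0.01,0],[0,0,0,0.01,0],[0,0,0,0,0],[0,0,0,0,0]]]'
python3 -m handwheel '[[[0,0,0,0.007,0],[0,0,0,0.006,0],[0,0,0,0.004,0],[0,0,0,0.002,0],[0,0,0,0,0],[0,0,0,0,0]]]'
```

```text
time: 84.77
eef_pos: [0.4997, 0.1657, 0.0636]
tcp_rot: [1.0, 0.029, 0.001, 0.001]
contact_force: [0.4, -0.4, -0.6]
opening: 0.001
finger_force: 0.0
time: 85.27
eef_pos: [0.5004, 0.1659, 0.025]
tcp_rot: [1.0, 0.029, 0.001, 0.001]
contact_force: [-5.3, -0.6, 9.0]
opening: -0.001
finger_force: 4.9
time: 85.77
eef_pos: [0.5021, 0.166, 0.0085]
tcp_rot: [1.0, 0.029, 0.002, 0.001]
contact_force: [-5.8, -0.9, 17.3]
opening: 0.002
finger_force: 9.1
```

Now with smaller steps, since the lever may go solid.

```bash

python3 -m handwheel '[[[0,0,0,-0.02,0],[0,0,0,-0.02,0],[0,0,0,-0.02,0],[0,0,0,0,0],[0,0,0,0,0],[0,0,0,0,0],[0,0,0,0,0]]]'
python3 -m handwheel '[[[0,0,0,0.008,0],[0,0,0,0.008,0],[0,0,0,0,0],[0,0,0,0,0]]]'
python3 -m handwheel '[[[0,0,0,0.008,0],[0,0,0,0,0],[0,0,0,0,0]]]'
```

```text
time: 86.35
eef_pos: [0.4997, 0.1657, 0.0647]
tcp_rot: [1.0, 0.029, 0.001, 0.001]
contact_force: [-0.3, 0.3, -0.6]
opening: 0.002
finger_force: 0.0
time: 86.68
eef_pos: [0.5002, 0.1658, 0.0498]
tcp_rot: [1.0, 0.029, 0.001, 0.001]
contact_force: [-2.2, -0.0, 2.9]
opening: 0.001
finger_force: 1.7
time: 86.93
eef_pos: [0.5012, 0.1659, 0.0429]
tcp_rot: [1.0, 0.029, 0.002, 0.001]
contact_force: [-2.5, -0.6, 3.2]
opening: -0.002
finger_force: 1.7
```

```bash

python3 -m handwheel '[[[0,0,0,0.008,0],[0,0,0,0,0],[0,0,0,0,0]]]'
python3 -m handwheel '[[[0,0,0,0.008,0],[0,0,0,0,0],[0,0,0,0,0]]]'
python3 -m handwheel '[[[0,0,0,0.008,0],[0,0,0,0,0],[0,0,0,0,0]]]'
```

```text
time: 87.18
eef_pos: [0.5016, 0.166, 0.0358]
tcp_rot: [1.0, 0.029, 0.003, 0.001]
contact_force: [-3.7, -0.4, 7.0]
opening: -0.001
finger_force: 3.7
time: 87.43
eef_pos: [0.5017, 0.166, 0.0284]
tcp_rot: [1.0, 0.029, 0.003, 0.001]
contact_force: [-5.1, -0.8, 9.1]
opening: -0.001
finger_force: 5.2
time: 87.68
eef_pos: [0.5021, 0.166, 0.0207]
tcp_rot: [1.0, 0.029, 0.003, 0.001]
contact_force: [-4.8, -0.0, 10.5]
opening: 0.003
finger_force: 5.5
```

```bash

python3 -m handwheel '[[[0,0,0,0.008,0],[0,0,0,0,0],[0,0,0,0,0]]]'
python3 -m handwheel '[[[0,0,0,0.005,0],[0,0,0,0.003,0],[0,0,0,0,0],[0,0,0,0,0]]]'
python3 -m handwheel '[[[0,0,0,0.002,0],[0,0,0,0,0],[0,0,0,0,0]]]'
python3 -m handwheel '[[[0,0,0,-0.02,0],[0,0,0,-0.02,0],[0,0,0,-0.02,0],[0,0,0,0,0],[0,0,0,0,0],[0,0,0,0,0],[0,0,0,0,0]]]'
python3 -m handwheel '[[[0,0,0,0.008,0],[0,0,0,0.008,0],[0,0,0,0,0],[0,0,0,0,0]]]'
python3 -m handwheel '[[[0,0,0,0.008,0],[0,0,0,0,0],[0,0,0,0,0]]]'
```

```text
time: 87.93
eef_pos: [0.5029, 0.1661, 0.0131]
tcp_rot: [1.0, 0.029, 0.004, 0.001]
contact_force: [-4.0, 0.3, 10.6]
opening: 0.001
finger_force: 5.7
time: 88.27
eef_pos: [0.5037, 0.1662, 0.0083]
tcp_rot: [1.0, 0.029, 0.004, 0.001]
contact_force: [-11.1, -1.4, 27.2]
opening: 0.001
finger_force: 14.8
time: 88.52
eef_pos: [0.5038, 0.1662, 0.0078]
tcp_rot: [1.0, 0.029, 0.003, 0.001]
contact_force: [-15.8, -2.0, 36.9]
opening: 0.001
finger_force: 19.7
time: 89.1
eef_pos: [0.5, 0.1657, 0.0593]
tcp_rot: [1.0, 0.029, 0.001, 0.001]
contact_force: [0.6, 0.2, -0.2]
opening: -0.003
finger_force: 0.0
time: 89.43
eef_pos: [0.5001, 0.1658, 0.0436]
tcp_rot: [1.0, 0.029, 0.001, 0.001]
contact_force: [-2.8, 0.2, 4.4]
opening: -0.004
finger_force: 1.8
time: 89.68
eef_pos: [0.5011, 0.1659, 0.0371]
tcp_rot: [1.0, 0.029, 0.002, 0.001]
contact_force: [-3.5, 0.4, 5.0]
opening: 0.001
finger_force: 3.1
```

```bash

python3 -m handwheel '[[[0,0,0,0.007,0],[0,0,0,0,0],[0,0,0,0,0]]]'
python3 -m handwheel '[[[0,0,0,0.007,0],[0,0,0,0,0],[0,0,0,0,0]]]'
python3 -m handwheel '[[[0,0,0,0.006,0],[0,0,0,0,0],[0,0,0,0,0]]]'
python3 -m handwheel '[[[0,0,0,0.005,0],[0,0,0,0,0],[0,0,0,0,0]]]'
python3 -m handwheel '[[[0,0,0,0.004,0],[0,0,0,0,0],[0,0,0,0,0]]]'
```

```text
time: 89.93
eef_pos: [0.5012, 0.1659, 0.0309]
tcp_rot: [1.0, 0.029, 0.002, 0.001]
contact_force: [-5.1, -0.7, 8.9]
opening: 0.002
finger_force: 5.0
time: 90.18
eef_pos: [0.5014, 0.166, 0.0243]
tcp_rot: [1.0, 0.029, 0.002, 0.001]
contact_force: [-5.3, -0.9, 11.1]
opening: -0.0
finger_force: 6.3
time: 90.43
eef_pos: [0.5018, 0.166, 0.0197]
tcp_rot: [1.0, 0.029, 0.002, 0.001]
contact_force: [-8.9, -0.9, 18.9]
opening: 0.002
finger_force: 9.9
time: 90.68
eef_pos: [0.5021, 0.166, 0.0158]
tcp_rot: [1.0, 0.029, 0.002, 0.001]
contact_force: [-10.8, -2.3, 23.6]
opening: 0.002
finger_force: 13.0
time: 90.93
eef_pos: [0.5025, 0.1661, 0.0127]
tcp_rot: [1.0, 0.029, 0.002, 0.001]
contact_force: [-12.8, -1.2, 28.8]
opening: -0.002
finger_force: 15.5
```

```bash

python3 -m handwheel '[[[0,0,0,0.003,0],[0,0,0,0,0],[0,0,0,0,0]]]'
python3 -m handwheel '[[[0,0,0,-0.02,0],[0,0,0,-0.02,0],[0,0,0,-0.02,0],[0,0,0,0,0],[0,0,0,0,0],[0,0,0,0,0],[0,0,0,0,0]]]'
python3 -m handwheel '[[[0,0,0,0.008,0],[0,0,0,0.008,0],[0,0,0,0,0],[0,0,0,0,0]]]'
python3 -m handwheel '[[[0,0,0,0.007,0],[0,0,0,0,0],[0,0,0,0,0]]]'
python3 -m handwheel '[[[0,0,0,0.007,0],[0,0,0,0,0],[0,0,0,0,0]]]'
```

```text
time: 91.18
eef_pos: [0.5028, 0.1661, 0.0104]
tcp_rot: [1.0, 0.029, 0.002, 0.001]
contact_force: [-13.7, -2.1, 32.1]
opening: -0.002
finger_force: 17.3
time: 91.77
eef_pos: [0.4999, 0.1657, 0.0631]
tcp_rot: [1.0, 0.029, 0.001, 0.001]
contact_force: [1.2, 0.4, 0.3]
opening: -0.002
finger_force: 0.0
time: 92.1
eef_pos: [0.5002, 0.1658, 0.0477]
tcp_rot: [1.0, 0.029, 0.001, 0.001]
contact_force: [-1.8, -0.1, 4.1]
opening: -0.001
finger_force: 1.8
time: 92.35
eef_pos: [0.5011, 0.1659, 0.0418]
tcp_rot: [1.0, 0.029, 0.002, 0.001]
contact_force: [-2.5, 0.7, 3.1]
opening: 0.001
finger_force: 1.8
time: 92.6
eef_pos: [0.5016, 0.1659, 0.0351]
tcp_rot: [1.0, 0.029, 0.003, 0.001]
contact_force: [-1.9, 0.1, 4.1]
opening: -0.004
finger_force: 1.8
```

```bash

python3 -m handwheel '[[[0,0,0,0.006,0],[0,0,0,0,0],[0,0,0,0,0]]]'
python3 -m handwheel '[[[0,0,0,0.006,0],[0,0,0,0,0],[0,0,0,0,0]]]'
python3 -m handwheel '[[[0,0,0,0.005,0],[0,0,0,0,0],[0,0,0,0,0]]]'
python3 -m handwheel '[[[0,0,0,0.004,0],[0,0,0,0,0],[0,0,0,0,0]]]'
```

```text
time: 92.85
eef_pos: [0.5018, 0.166, 0.0295]
tcp_rot: [1.0, 0.029, 0.003, 0.001]
contact_force: [-1.5, -0.4, 4.6]
opening: -0.001
finger_force: 2.5
time: 93.1
eef_pos: [0.5021, 0.166, 0.0247]
tcp_rot: [1.0, 0.029, 0.003, 0.001]
contact_force: [-4.7, -0.1, 11.8]
opening: -0.003
finger_force: 5.8
time: 93.35
eef_pos: [0.5024, 0.166, 0.0209]
tcp_rot: [1.0, 0.029, 0.003, 0.001]
contact_force: [-7.4, -1.3, 16.6]
opening: 0.002
finger_force: 8.9
time: 93.6
eef_pos: [0.5026, 0.1661, 0.0178]
tcp_rot: [1.0, 0.029, 0.003, 0.001]
contact_force: [-9.7, -1.2, 21.1]
opening: -0.004
finger_force: 11.4
```

```bash

python3 -m handwheel '[[[0,0,0,0.004,0],[0,0,0,0.004,0],[0,0,0,0,0],[0,0,0,0,0]]]'
python3 -m handwheel '[[[0,0,0,-0.02,0],[0,0,0,-0.02,0],[0,0,0,-0.02,0],[0,0,0,-0.03,0],[0,0,0,-0.04,0],[0,-0.03,0.03,-0.04,0],[0,-0.02,0.04,0,0],[0,0,0.04,0,0],[0,0,0.04,0,0],[0,0,0,0,0],[0,0,0,0,0]]]'
python3 - <<'E'
from h import *
tilt(); O=np.array([.5985,-.0135]);a=np.radians(3.3);ex=np.array([np.cos(a),np.sin(a)]);ey=np.array([-np.sin(a),np.cos(a)])
q=O+ex*.073+ey*.185
for c in("scene","top","wrist"):
    K=cam(c); im=viewer.read_camera(c)
    print(c,'pin',[(round(d['confidence'],2),(np.array(d['xy'])*[640,480]).round(1)) for d in viewer.pinpoint(c,"clamp_toe")][:2],'pred',{z:np.round(w2px(K,(*q,z)),1) for z in(.062,.070,.078,.103)})
    for d in viewer.outline_of(c,"clamp_toe")[:2]:
        e=np.array(d['extent'])*[640,480,640,480]; print('  mask',round(d['confidence'],2),e.round(1))
    for z in(.062,.070,.078,.103):  # toe box: 34 (x) by 85 (y), from ram over the plate
        P=np.array([w2px(K,(*(q+ex*dx+ey*dy),z+h)) for dx in(-.017,.017) for dy in(-.068,.017) for h in(0,.014)]); print('  box z',z,P.min(0).round(1),np.ptp(P,0).round(1))
    if c=="scene": cv2.imwrite("pics/s9.png",im)
E
```

```text
time: 93.93
eef_pos: [0.5034, 0.1661, 0.0116]
tcp_rot: [1.0, 0.029, 0.003, 0.001]
contact_force: [-12.0, -2.8, 30.5]
opening: -0.005
finger_force: 16.5
time: 94.85
eef_pos: [0.4687, 0.0233, 0.1644]
tcp_rot: [1.0, 0.027, 0.003, 0.001]
contact_force: [0.1, 0.5, -0.3]
opening: -0.0
finger_force: 0.0
[-0.167 -0.149  2.107 -0.     1.177  1.351] [0.469 0.023 0.164] toolz [ 0.0061 -0.0014 -1.    ]
scene pin [(0.67, array([384.8, 251.9])), (0.36, array([236. , 314.4]))] pred {0.062: array([392. , 260.6]), 0.07: array([392.2, 258.5]), 0.078: array([392.4, 256.3]), 0.103: array([393.2, 249.4])}
  mask 0.61 [360.1 246.3  35.3  12.2]
  box z 0.062 [367.6 252.5] [32.3 15. ]
  box z 0.07 [367.8 250.3] [32.5 15. ]
  box z 0.078 [367.9 248.1] [32.6 15. ]
  box z 0.103 [368.4 241.2] [32.9 15. ]
top pin [(0.74, array([251.8, 211.7]))] pred {0.062: array([252.7, 199.3]), 0.07: array([252.3, 198.7]), 0.078: array([251.9, 198. ]), 0.103: array([250.7, 195.9])}
  mask 0.73 [246.5 206.4  34.4  11.9]
  mask 0.42 [ 98.9 238.5  30.6  31.2]
  box z 0.062 [245.4 190.2] [32.6 15.6]
  box z 0.07 [245.  189.5] [32.8 15.7]
  box z 0.078 [244.5 188.8] [33.  15.8]
  box z 0.103 [243.2 186.5] [33.6 16.2]
wrist pin [] pred {0.062: array([  73.1, -125.6]), 0.07: array([  64.5, -134.2]), 0.078: array([  55.3, -143.3]), 0.103: array([  21.7, -176.8])}
  box z 0.062 [  18.9 -181.1] [178.7  91.8]
  box z 0.07 [   7.5 -192.6] [186.   96.1]
  box z 0.078 [  -4.8 -204.9] [193.8 100.8]
  box z 0.103 [ -50.3 -250.5] [223.1 118.6]
```

```bash
python3 - <<'E'
from h import *
from scipy.optimize import least_squares
Ks,Kt=cam("scene"),cam("top"); g=cv2.cvtColor
viewer.read_camera("scene");viewer.read_camera("top")
def ctr(c,n): 
    o=[d for d in viewer.outline_of(c,n)]; e=np.array(o[0]['extent'])*[640,480,640,480]; return e[:2]+e[2:]/2
a=[ctr("scene","clamp_toe"),ctr("top","clamp_toe")]; print(a)
f=lambda P:np.r_[np.array(w2px(Ks,P))-a[0],np.array(w2px(Kt,P))-a[1]]
r=least_squares(f,[.64,.15,.07]); print('toe centre (z should be .069 if down, .110 if up)',r.x.round(4),r.fun.round(1))
# initial pictures: compare rows of dark toe in scene0 vs s9
i0,i1=cv2.imread("pics/scene0.png"),cv2.imread("pics/s9.png")
for im in(i0,i1):
    g=cv2.cvtColor(im,cv2.COLOR_BGR2GRAY)[228:276,350:408]
    for row in g[::2]: print(''.join('%x'%(x>>4) for x in row))
    print()
E
```

```text
Traceback (most recent call last):
IndexError: list index out of range
```

```bash
python3 - <<'E'
from h import *
from scipy.optimize import least_squares
Ks,Kt=cam("scene"),cam("top")
a=[np.array([377.7,252.4]),np.array([263.7,212.3])]
f=lambda P:np.r_[np.array(w2px(Ks,P))-a[0],np.array(w2px(Kt,P))-a[1]]
r=least_squares(f,[.64,.15,.07]); print('toe centre (z .069 if down, .110 up)',r.x.round(4),r.fun.round(1))
i0,i1=cv2.imread("pics/scene0.png"),cv2.imread("pics/s9.png")
for im in(i0,i1):
    g=cv2.cvtColor(im,cv2.COLOR_BGR2GRAY)[230:276,352:408]
    for row in g[::2]: print(''.join('%x'%(x>>4) for x in row))
    print()
print([w2px(Ks,(r.x[0],r.x[1],z))[1].round(1) for z in(.062,.069,.11)])
E
```

```text
toe centre (z .069 if down, .110 up) [0.623  0.1437 0.0667] [ 0.5 -0.   0.5  0.1]
9aa99a9a999a9aaaa9987679bbcccbbaa9aaaaa9999aa99aa9999999
a99999a9aaaa99aaaaaaaa999abcccbbaa99999a9a99aaa9aa999999
aaaaaaaaabbbbbbbbbbcccbb99abcccbbaa999aa9999a9a9aa9a99a9
bbccccccccccccccccccccccba9abccccbaaaaa999aa9a9a99aa99a9
cccccccccccccccbbbbbbcccbbaabbbaaabaaaaaa9a9a9aa9a9999a9
cccccccbbbbbbbbaaa9999988877777778abcccbaa99999a999a99a9
ccccccccbbba877767666666666666666689aaa99899aa99aa999aaa
ccccccccbbb9666666666666666666666666666666789999999aa9a9
ccccccccccba8656666666666655555554444444445789aaa9a9a9a9
ccccccccccccb96555544444444444444444555579986789aa9999a9
ccccccddddcca75566789988888656798766666667887579aaa999a9
ddddddddcccccbbbbccccccbbcb96579997766666678875689a99999
dcdddccccccccbbaaaaaaa99abb975579a9876678778a976689aaa99
ddddddcccccccba8888888889aa8645579a988889999aaa99aaaaa9a
dddddddcccccccb98888888888875555579aaaaaaaa9999888877899
ddddddddcccccccb988999999998667655677777666666555555689a
dddddddddddddddccbabcccccccca87655555555555555555555789a
dddddddddddddddddddddddddddcca7555555555565555655
[... 963 characters left out ...]
9a976689a99aaa
ddddddddddca866666666666666555579aa864444469a976689aaa99
ddddddddddcca755555544444444445579a987778889aaa99aaaaa99
ddddddddddddca754455666788865555579aaaaaaaaa999888877899
ddddddddddddccbbabccccccccca7776556787776666655555556899
ddddddddddddddddddddddddddcca77655555555555555555556799a
dddddddddddddddddddddddddddcca7555555555555555555556799a
ddddddddddddddddddddcccccddddc9755555555555555555556799a
dddddddddddddddddddca769bcddddca7555555555555555555689aa
9accddddddddddddddddccbcccccccba8655555555555555555789aa
8acddddddcccccccbbbaaaa9988877766555555555555555556799aa
ccbbbaaaa998887777776665555554445555555555555555556799a9

[np.float64(253.6), np.float64(251.7), np.float64(240.6)]
```

The toe centre triangulates to z≈0.067 (0.069 when fully down), and the lever goes solid part-way. One last numeric check of the packers, then I'll hand in.

```bash
python3 - <<'E'
from h import *
K=cam("wrist"); viewer.read_camera("wrist")
O=np.array([.5985,-.0135]);a=np.radians(3.3);ex=np.array([np.cos(a),np.sin(a)]);ey=np.array([-np.sin(a),np.cos(a)])
for n in("thin_a","thick_a"):
    for d in viewer.outline_of("wrist",n):
        v,u=np.nonzero(d['mask']); hh=.01+(.02 if n[2]=='i' and n[3]=='c' else .01)
        s=u[v>=np.percentile(v,96)].mean(); w=px2w(K,s,v.max(),hh)[:2]-O; print(n,round(d['confidence'],2),'tail edge jig x,y mm',(np.array([w@ex,w@ey])*1e3).round(1))
E
```

```text
thin_a 0.83 tail edge jig x,y mm [-46.1 -31. ]
thin_a 0.62 tail edge jig x,y mm [-46.2  91.8]
thin_a 0.61 tail edge jig x,y mm [-272.2  305.8]
thick_a 0.65 tail edge jig x,y mm [-47.2  27. ]
```

```bash
python3 -c "
from plant import sign_off
print(sign_off())"
```

```text
the job is handed in; nothing more can be done
None
```

All three packers on the bench are home (thick in the tall opening at y +31, thin in the low ones at −31 and +93), the clamp toe is down on the plate as far as the lever feel and camera check show (z within 2–3 mm), and the job is handed in; one thin packer was dropped in transit, tipped on its side, and was righted and seated before the clamp was pumped.

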